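Pack the microscope lens tubes into their case and check the catch

TASK

Put away the spare microscope lens tubes: lay every tube standing on the bench down on its side in the case, one per cradle and lengthwise in it either way round, setting them down without dropping them. Then shut the lid and press it fully home, and give the lid's grip bar a firm upward tug to check that the catch has held: if it gives, press it shut again and tug once more. Leave the lid fully shut and caught, and do not disturb the other things on the bench.

Things in the scene. Friction and masses are not known exactly. Their poses are not given: they have to be found in the camera images.
- case: Fixed low black tray of a lens case, 156 mm deep (its x), 332 mm wide (its y); walls 6 mm thick, 34 mm high; floor 6 mm thick. Holds four cradles side by side, 80 mm apart along y. Origin: centre of its underside on the bench; x points from the catch at its front to the lid's hinge, z up. It stands with its front towards the robot's left.
- cradle1 (a point): Cradle 1 (counted from the case's -y side): where the middle of a tube lying in it belongs, 36 mm above the bench; axes as the case. Two grey V saddles, 14 mm long, at x = -34 and +34 mm, arms 30 mm high and 51 mm apart at the top; between them 54 mm is clear to the floor for fingers. A tube lies along x, either way round, 12 mm of play at each end.
- cradle2 (a point): Cradle 2 (counted from the case's -y side): where the middle of a tube lying in it belongs, 36 mm above the bench; axes as the case. Two grey V saddles, 14 mm long, at x = -34 and +34 mm, arms 30 mm high and 51 mm apart at the top; between them 54 mm is clear to the floor for fingers. A tube lies along x, either way round, 12 mm of play at each end.
- cradle3 (a point): Cradle 3 (counted from the case's -y side): where the middle of a tube lying in it belongs, 36 mm above the bench; axes as the case. Two grey V saddles, 14 mm long, at x = -34 and +34 mm, arms 30 mm high and 51 mm apart at the top; between them 54 mm is clear to the floor for fingers. A tube lies along x, either way round, 12 mm of play at each end.
- cradle4 (a point): Cradle 4 (counted from the case's -y side): where the middle of a tube lying in it belongs, 36 mm above the bench; axes as the case. Two grey V saddles, 14 mm long, at x = -34 and +34 mm, arms 30 mm high and 51 mm apart at the top; between them 54 mm is clear to the floor for fingers. A tube lies along x, either way round, 12 mm of play at each end.
- tube1_mid (a point): Middle (half-way up, on the axis) of a bare metal lens tube, about 0.22 kg: 120 mm long, barrel 40 mm in diameter, dark flange 50 mm in diameter and 12 mm thick at its lower end. z runs along it from flange to other end. Stands on its flange on the bench at the start, middle 60 mm up. All tubes are alike. May be absent (None).
- tube1: The same tube1; origin at the centre of the underside of its flange.
- tube2_mid (a point): Middle (half-way up, on the axis) of a bare metal lens tube, about 0.22 kg: 120 mm long, barrel 40 mm in diameter, dark flange 50 mm in diameter and 12 mm thick at its lower end. z runs along it from flange to other end. Stands on its flange on the bench at the start, middle 60 mm up. All tubes are alike. May be absent (None).
- tube2: The same tube2; origin at the centre of the underside of its flange.
- tube3_mid (a point): Middle (half-way up, on the axis) of a bare metal lens tube, about 0.22 kg: 120 mm long, barrel 40 mm in diameter, dark flange 50 mm in diameter and 12 mm thick at its lower end. z runs along it from flange to other end. Stands on its flange on the bench at the start, middle 60 mm up. All tubes are alike. May be absent (None).
- tube3: The same tube3; origin at the centre of the underside of its flange.
- tube4_mid (a point): Middle (half-way up, on the axis) of a bare metal lens tube, about 0.22 kg: 120 mm long, barrel 40 mm in diameter, dark flange 50 mm in diameter and 12 mm thick at its lower end. z runs along it from flange to other end. Stands on its flange on the bench at the start, middle 60 mm up. All tubes are alike. May be absent (None).
- tube4: The same tube4; origin at the centre of the underside of its flange.
- lid (a joint): Lid angle, rad: 0 fully shut, 1.65 wide open on its stop. Damped hinge: pushed below about 1.0 it sinks shut by itself in 2 to 3 s, but its weight only brings it to rest on the catch near 0.1, NOT caught. Pressing the front edge with 8 to 15 N takes it past the spring catch to 0. Once caught it lifts only to about 0.025, and the catch holds over 15 N; the lid weighs 2 N at its front edge.
- lid_hinge (a point): Centre of the hinge line: on the tray's far top edge, case x = +78 mm, 34 mm above the bench (turns with the lid; axes as the case when shut). The lid is a grey cover reaching 156 mm from here to -x when shut, 332 mm wide, its flat top 44 mm above the hinge line (78 mm above the bench when shut).
- lid_grip (a point): Middle of the black grip bar on the lid: a round bar 14 mm in diameter and 80 mm long (along lid y) on two posts near its ends, its axis 24 mm above the lid's flat top and 128 mm from the hinge line; 50 mm between the posts is free for fingers. With the lid shut the bar lies on top, to be pinched from above; with the lid open it is on the outer side, away from the tray.
- lid_edge (a point): Point on the lid's outer flat top near its front edge, mid-width, 140 mm from the hinge line. A good place to press is 60 to 120 mm beside it along y.
- catch: Spring catch of the lid: a steel tooth at the middle of the tray's front wall, 30 mm above the bench; not operated by hand.
- dishes: Bystander, to be left alone: stack of four clear culture dishes, 94 mm across, 50 mm high. Origin: centre of its underside.
- wash: Bystander, to be left alone: white plastic bottle, 72 mm across, 160 mm high. Origin: centre of its underside.
- tipbox: Bystander, to be left alone: blue and white box, 90 x 130 x 59 mm. Origin: centre of its underside.

How it is judged:
By the outcome, as a careful person would: the job done as asked, in the order asked, and still so for the second after the job is handed in, with the robot touching nothing.
Of tube1, tube2, tube3, tube4 only 3 to 4 are there at a start; the rules pass over those that are not, and their reading is None.
At some moment in a run one of tube1, tube2, tube3, tube4 may be knocked a few centimetres aside while the robot is not near it.
It also fails if it takes over 210 s, if anything falls off the work surface, if the arm or the gripper's body presses on something with over 40 N, if the wrist force passes 120 N, or if a joint passes its speed limit or range.

ROBOT

A 7-joint arm with a two-finger parallel gripper is mounted at the origin on the work surface. World frame = base frame: x ahead of the robot, y to its left, z up, the work surface at z = 0. Lengths are in mm, angles in rad, forces in N, time in s.
With the tool pointing down it reaches from about 400 to 875 mm from the base axis. Payload 4.4 kg.
Tool frame: the origin (TCP) lies at the very end of the fingers, on their centre line; the grasp point (between the pads) lies 19 mm behind it (robot.grasp_offset is the distance from the TCP to the grasp point, in mm); z points along the fingers, x is the direction in which the jaws open and shut, and the axes are right-handed (so a half turn about z gives the same grasp; the last joint's range is limited). The gripper opens to 85 mm and grips with 20 to 120 N. Pads are 22 mm wide; open, the fingers measure 114 mm over their backs; the gripper's body (76 mm by 85 mm) begins 54 mm behind the grasp point. The pads swing forward as they close: fully open they stand 13 mm farther back than shut.
Start: joints at [-1.2, 0.628, 0.038, 1.517, -0.027, 0.996, -0.02], TCP at [274.956, 588.997, 211.313] pointing down, gripper open.
Joint ranges: [-3.06, 3.06], [-0.37, 2.12], [-1.25, 1.32], [0.18, 2.47], [-1.1, 4.24], [0.23, 1.98], [-2.94, 2.94]. Speed limits (rad/s): [2.57, 2.57, 3.14, 3.14, 3.14, 3.14, 3.14].

INTERFACE

Orientations are given as a unit quaternion [x, y, z, w].
In Python, from plant import robot gives the robot as it stands. The module is installed in compiled form; this text tells all that it offers.
- The arm moves only by the shell command python3 -m jog 'ROWS' [FORCE]. ROWS is JSON, a list of rows, each an object of numbers: "x", "y", "z": the shift along the tool's x, y, z in cm; "wx", "wy", "wz": the turn, a rotation vector about the tool's x, y, z in rad; "jaw": the gripper command: -1 is fully open, 1 is shut, values between are in proportion. In form: [{"x": .., "y": .., "z": .., "wx": .., "wy": .., "wz": .., "jaw": ..}, ...]. A call has exactly 10 rows; each row shifts and turns the commanded pose from where the row before left it, along the tool's axes as they then stand; what a row does not reach is not made up. A row lasts 1/8 s, in which the tool goes at most 62.5 mm and 10.7 degrees, less where a joint would pass 70% of its speed; a pose out of reach is approached as far as the arm can. A call with a gripper value outside its range is refused whole. The fingers move at their own pace and stop on an object; FORCE is the grip in N (left out, the last holds). Time passes only in rows, so rows that do not move let the fingers close, or fill a call up. It gives the time, the measured TCP pose, the force and the opening at its end, in the units of the state.
- robot.get_state(): the state, without advancing time (a new reading comes with each control period).
- robot.snapshot(name): name is "side" or "top" or "wrist"; returns the picture (400x640x3 uint8, red, green, blue); there is no depth.
- robot.calibration(name): a dict with "vfov" (degrees; the focal length in pixels is half the picture's height over the tangent of half this angle, whatever the lens; pixels are square), "cx", "cy" (the principal point, pixels), "world_to_cam" (4x4, takes a point from world to camera coordinates). Camera axes: x right, y down, z forward; pixel columns grow to the right and rows downward; lengths in mm; the calibration is good to about 2 mm. A picture is of the moment at which its call begins: read the wrist's pose just before it. calibration takes no time and is no camera call; for the wrist camera it gives the pose at the moment of the call.
- robot.hand_in(): hands the job in, once; it reports no verdict.
The state is a dict: "time_s": time; "joint_pos": joint angles; "joint_vel": joint speeds; "tau": joint torques, N m; "position": TCP position; "orientation": TCP orientation; "ft_force": force on the tool from outside, world axes, zero at the start; "wrist_torque": the same for the moment, N m; "finger_gap": finger opening in mm.
Only numpy, scipy, OpenCV 4.12 (cv2) and the standard library are available. Lean on these libraries where they do the work, as an engineer would, in place of code of your own. Each camera call takes 0.05 s, during which the arm holds its last target. There are 200 camera calls.

## Working session

There is one attempt and no reset: what is moved stays moved. The work goes in short steps, Python scripts to look and compute and a shell command to move; the robot and the scene stay as the last step left them, time stands still between calls to the robot, and variables do not carry over. Pictures are saved under pics/ and viewed, about 12 in all and at most 16, crops included, and the job is handed in when it is done.

```bash
mkdir -p pics; cat > h.py <<'E'
import numpy as np, cv2
from plant import robot
from scipy.spatial.transform import Rotation as R
def K(c):
    f=200/np.tan(np.radians(c['vfov'])/2); return f,c['cx'],c['cy']
def snap(name,fn=None):
    c=robot.calibration(name); im=robot.snapshot(name)
    if fn: cv2.imwrite('pics/'+fn,im[:,:,::-1])
    return im,c
def ray(c,u,v):
    f,cx,cy=K(c); T=np.array(c['world_to_cam']); 
    d=T[:3,:3].T@np.array([(u-cx)/f,(v-cy)/f,1]); o=-T[:3,:3].T@T[:3,3]
    return o,d
def plane(c,u,v,z):
    o,d=ray(c,u,v); return o+d*(z-o[2])/d[2]
def proj(c,p):
    f,cx,cy=K(c); T=np.array(c['world_to_cam']); q=T[:3,:3]@np.array(p,float)+T[:3,3]
    return np.array([cx+f*q[0]/q[2],cy+f*q[1]/q[2]])
def st():
    s=robot.get_state(); print('t',s['time_s'],'p',np.round(s['position'],1),'gap',round(s['finger_gap'],1),'F',np.round(s['ft_force'],1))
    print(np.round(R.from_quat(s['orientation']).as_matrix(),3).tolist(),'q',np.round(s['joint_pos'],2)); return s
E
python3 - <<'E'
from h import *
st()
for n in('top','side'):
    im,c=snap(n,n+'0.png'); print(n,{k:np.round(v,3).tolist() for k,v in c.items()})
    o,d=ray(c,320,200); print(np.round(o),np.round(d,3))
E
```

```text
t 0.0 p [274.7 588.4 210.4] gap 85.6 F [ 0.3 -0.5 -0.2]
[[0.423, 0.906, -0.001], [0.906, -0.423, -0.002], [-0.002, 0.0, -1.0]] q [-1.2   0.63  0.04  1.52 -0.03  1.   -0.02]
top {'vfov': 47.978, 'cx': 318.988, 'cy': 191.749, 'world_to_cam': [[-0.118, -0.993, -0.001, -12.936], [-0.971, 0.115, -0.211, 505.907], [0.21, -0.024, -0.977, 1353.31], [0.0, 0.0, 0.0, 1.0]]}
[ 206.  -39. 1430.] [ 0.192 -0.024 -0.981]
side {'vfov': 57.329, 'cx': 313.379, 'cy': 200.101, 'world_to_cam': [[0.857, -0.516, 0.002, -431.985], [-0.383, -0.638, -0.668, 229.471], [0.346, 0.572, -0.744, 934.83], [0.0, 0.0, 0.0, 1.0]]}
[ 135. -611.  850.] [ 0.361  0.563 -0.744]
```

View pics/top0.png

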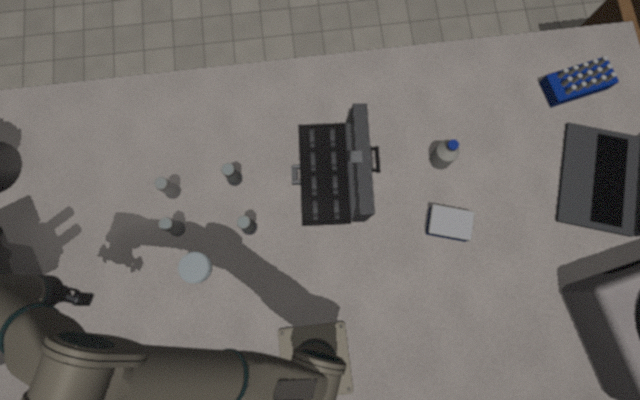

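View pics/side0.png

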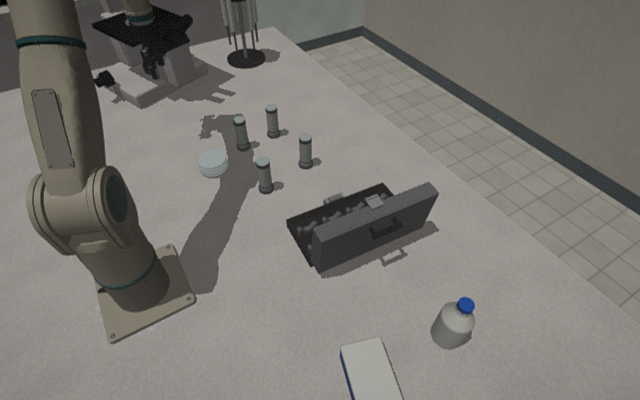

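Top view: four tubes at about (163,184), (229,170), (168,224) and (245,222). The case is at (299–350, 124–225) with its open lid to the right. The dishes are at (195,267), the bottle at (447,150) and the tip box at (450,222). Next I'll measure them.

```bash
python3 - <<'E'
from h import *
im=cv2.imread('pics/top0.png'); ct=robot.calibration('top')
big=cv2.resize(im[95:260,120:400],None,fx=2.85,fy=2.85,interpolation=cv2.INTER_CUBIC); cv2.imwrite('pics/topc.png',big)
s=cv2.imread('pics/side0.png'); cs=robot.calibration('side')
big=cv2.resize(s[85:285,190:450],None,fx=3,fy=3,interpolation=cv2.INTER_CUBIC); cv2.imwrite('pics/sidec.png',big)
E
```

```text
(no output)
```

View pics/topc.png

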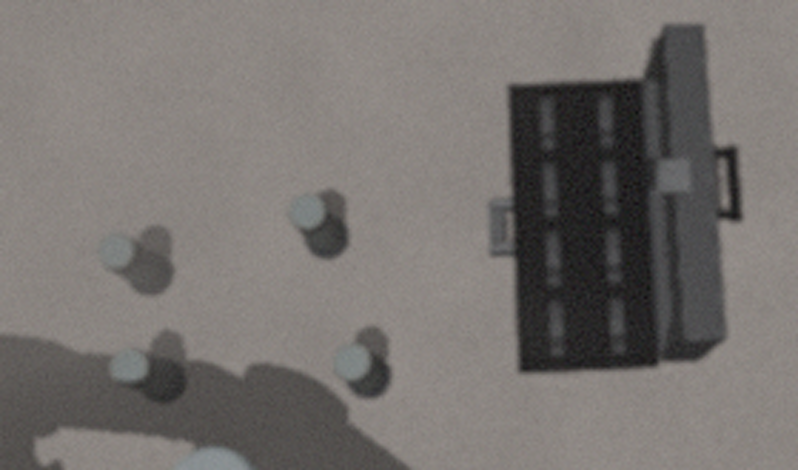

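View pics/sidec.png

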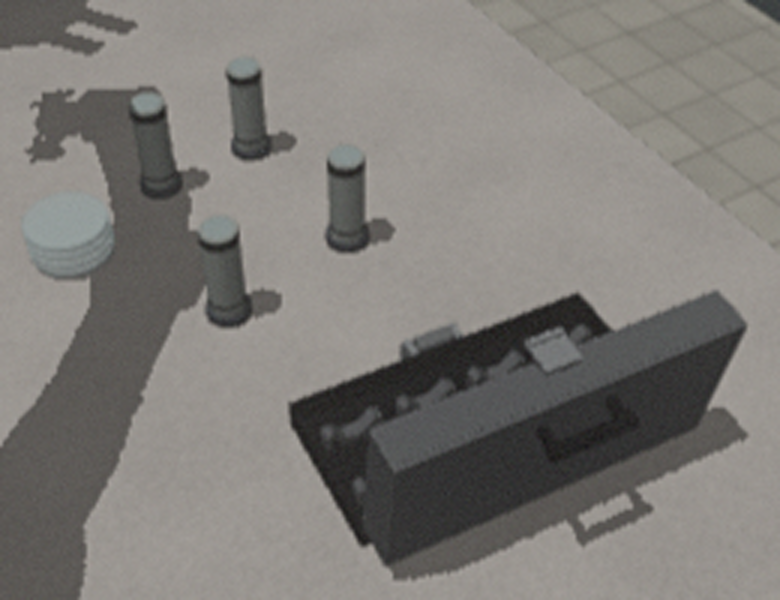

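The crops show the four white-grey tops and the tray's front edge clearly. I'll get the tops by mask in both views, and the tray corners by fitting a dark-region rectangle.

```bash
cat >> h.py <<'E'
def tops(im,c,roi,z=120):
    a=im.astype(int); m=((a[:,:,2]-a[:,:,0]>4)&(a.sum(2)>330)).astype(np.uint8)
    r=np.zeros_like(m); r[roi[1]:roi[3],roi[0]:roi[2]]=1; m=cv2.morphologyEx(m*r,cv2.MORPH_OPEN,np.ones((2,2),np.uint8))
    n,l,s,ce=cv2.connectedComponentsWithStats(m)
    return [(ce[i].round(1),s[i][4],plane(c,*ce[i],z).round(1)) for i in range(1,n) if s[i][4]>8]
E
python3 - <<'E'
from h import *
for n,roi in(('top',(140,150,275,250)),('side',(190,85,320,190))):
    im=cv2.imread(f'pics/{n}0.png')[:,:,::-1]; c=robot.calibration(n)
    for t in tops(im,c,roi): print(n,*t)
    if n=='top':
        print(im[184,163],im[224,166],im[200,200],im[224,178])
        g=cv2.GaussianBlur(im,(3,3),0).max(2); m=(g<60).astype(np.uint8); m[:,:295]=0;m[:,352:]=0;m[:115]=0;m[235:]=0
        m=cv2.morphologyEx(m,cv2.MORPH_CLOSE,np.ones((7,7),np.uint8))
        k=max(cv2.findContours(m,0,1)[0],key=cv2.contourArea); r=cv2.minAreaRect(k); print(r)
        for p in cv2.boxPoints(r): print(p,plane(c,*p,34).round(1))
cs,ct=robot.calibration('side'),robot.calibration('top')
for p in [(118,251),(308,211),(129,366),(352,361)]: print('T',plane(ct,p[0]/2.85+120-.3,p[1]/2.85+95-.3,120).round(1))
for p in [(244,68),(346,157),(148,104),(220,228)]: print('S',plane(cs,p[0]/3+190-.3,p[1]/3+85-.3,120).round(1))
for p in [(509,85),(520,371),(657,364),(645,79)]: print('caseT',plane(ct,p[0]/2.85+120-.3,p[1]/2.85+95-.3,34).round(1))
for p in [(290,404),(580,294)]: print('caseS',plane(cs,p[0]/3+190-.3,p[1]/3+85-.3,34).round(1))
E
```

```text
top [228.9 170.7] 18 [583.1 190.9 120. ]
top [166.5 225.1] 18 [440.1 385.3 120. ]
top [244.7 224.1] 23 [416.  157.1 120. ]
[126 130 127] [125 129 127] [139 135 130] [64 62 65]
((325.5, 169.5), (109.0, 51.0), 90.0)
[300. 115.] [769.7 -41.3  34. ]
[351. 115.] [ 749.8 -208.4   34. ]
[351. 224.] [ 390.8 -160.3   34. ]
[300. 224.] [409.7  -1.9  34. ]
side [271.7 107.5] 28 [572.4 394.1 120. ]
side [239.3 119.9] 35 [447.3 385.3 120. ]
side [305.9 137.3] 43 [591.5 191.5 120. ]
side [212.8 162. ] 460 [297.  232.3 120. ]
side [263.  161.5] 48 [425.  158.2 120. ]
T [569.9 395.4 120. ]
T [589.7 193.8 120. ]
T [446.5 389.5 120. ]
T [424.5 160.8 120. ]
S [570.7 396.  120. ]
S [589.7 193.9 120. ]
S [447.6 388.3 120. ]
S [426.7 161.3 120. ]
caseT [737.4 -32.2  34. ]
caseT [406.1  -8.3  34. ]
caseT [ 396.1 -158.5   34. ]
caseT [ 726.1 -188.7   34. ]
caseS [409.3  -7.7  34. ]
caseS [738.6 -33.3  34. ]
```

Both views agree to about 2 mm. The tubes are at (570,396), (590,194), (447,388) and (426,161). The tray front is 331.5 mm long, against 332 mm given. Next comes a motion helper, then the first move toward the tube at (590,194).

```bash
cat >> h.py <<'E'
RD=np.diag([1.,-1,-1])
YC=-4.3
CY=np.array([.9972,-.0748]); CX=np.array([-.0748,-.9972]); CC=np.array([567.,-98.2])
CR=[CC+CY*k for k in(-120,-40,40,120)]
def pose(th,yaw=0): return R.from_euler('z',yaw,degrees=True).as_matrix()@R.from_euler('x',th,degrees=True).as_matrix()@RD
def go(g,th,yaw=0,n=8,frm=None,off=19):
    """rows to bring grasp point (off mm behind TCP) to g; frm=(tcp,R) else measured; returns new (tcp,R)"""
    if frm is None: s=robot.get_state(); p,R0=np.array(s['position']),R.from_quat(s['orientation']).as_matrix()
    else: p,R0=frm
    R1=pose(th,yaw); q=np.array(g,float)+off*R1[:,2]
    r=R.from_matrix(R0.T@R1).as_rotvec()/n
    A=sum(R0@R.from_rotvec(r*k).as_matrix() for k in range(n)); d=np.linalg.solve(A,q-p)/10
    print(f'n={n} xyz',d.round(2),'w',r.round(3),'|d|',np.linalg.norm(d).round(1),'|w|',np.linalg.norm(r).round(3)); return q,R1
E
python3 - <<'E'
from h import *
a=go([520,100,300],0,n=18); a=go([590,100,180],65,n=10,frm=a)
E
```

```text
n=18 xyz [-0.43  3.18 -0.39] w [0.    0.    0.063] |d| 3.2 |w| 0.063
n=10 xyz [0.7  0.4  1.09] w [0.113 0.    0.   ] |d| 1.4 |w| 0.113
```

```bash
python3 -m jog '[{"x":-0.43,"y":3.18,"z":-0.39,"wz":0.063,"jaw":-0.6},{"x":-0.43,"y":3.18,"z":-0.39,"wz":0.063,"jaw":-0.6},{"x":-0.43,"y":3.18,"z":-0.39,"wz":0.063,"jaw":-0.6},{"x":-0.43,"y":3.18,"z":-0.39,"wz":0.063,"jaw":-0.6},{"x":-0.43,"y":3.18,"z":-0.39,"wz":0.063,"jaw":-0.6},{"x":-0.43,"y":3.18,"z":-0.39,"wz":0.063,"jaw":-0.6},{"x":-0.43,"y":3.18,"z":-0.39,"wz":0.063,"jaw":-0.6},{"x":-0.43,"y":3.18,"z":-0.39,"wz":0.063,"jaw":-0.6},{"x":-0.43,"y":3.18,"z":-0.39,"wz":0.063,"jaw":-0.6},{"x":-0.43,"y":3.18,"z":-0.39,"wz":0.063,"jaw":-0.6}]' 60
python3 -m jog '[{"x":-0.43,"y":3.18,"z":-0.39,"wz":0.063,"jaw":-0.6},{"x":-0.43,"y":3.18,"z":-0.39,"wz":0.063,"jaw":-0.6},{"x":-0.43,"y":3.18,"z":-0.39,"wz":0.063,"jaw":-0.6},{"x":-0.43,"y":3.18,"z":-0.39,"wz":0.063,"jaw":-0.6},{"x":-0.43,"y":3.18,"z":-0.39,"wz":0.063,"jaw":-0.6},{"x":-0.43,"y":3.18,"z":-0.39,"wz":0.063,"jaw":-0.6},{"x":-0.43,"y":3.18,"z":-0.39,"wz":0.063,"jaw":-0.6},{"x":-0.43,"y":3.18,"z":-0.39,"wz":0.063,"jaw":-0.6},{"jaw":-0.6},{"jaw":-0.6}]'
python3 -c "from h import *; st()"
python3 -m jog '[{"x":0.7,"y":0.4,"z":1.09,"wx":0.113,"jaw":-0.6},{"x":0.7,"y":0.4,"z":1.09,"wx":0.113,"jaw":-0.6},{"x":0.7,"y":0.4,"z":1.09,"wx":0.113,"jaw":-0.6},{"x":0.7,"y":0.4,"z":1.09,"wx":0.113,"jaw":-0.6},{"x":0.7,"y":0.4,"z":1.09,"wx":0.113,"jaw":-0.6},{"x":0.7,"y":0.4,"z":1.09,"wx":0.113,"jaw":-0.6},{"x":0.7,"y":0.4,"z":1.09,"wx":0.113,"jaw":-0.6},{"x":0.7,"y":0.4,"z":1.09,"wx":0.113,"jaw":-0.6},{"x":0.7,"y":0.4,"z":1.09,"wx":0.113,"jaw":-0.6},{"x":0.7,"y":0.4,"z":1.09,"wx":0.113,"jaw":-0.6}]'
python3 - <<'E'
from h import *
st(); im,c=snap('top'); print(*tops(im,c,(140,150,275,250)))
a=go([590,100,180],65,n=4);a=go([590,130,100],65,n=5,frm=a);a=go([590,193,62],65,n=5,frm=a)
E
```

```text
t 0.1 p [274.7 588.5 210.5] gap 85.7 F [ 0.2  0.1 -0.7]
[[0.423, 0.906, -0.001], [0.906, -0.423, -0.001], [-0.002, 0.0, -1.0]] q [-1.2   0.63  0.04  1.52 -0.03  1.   -0.02]
t 0.1 p [274.7 588.5 210.5] gap 85.7 F [ 0.2  0.1 -0.7]
[[0.423, 0.906, -0.001], [0.906, -0.423, -0.001], [-0.002, 0.0, -1.0]] q [-1.2   0.63  0.04  1.52 -0.03  1.   -0.02]
(array([228.6, 171.1]), np.int32(17), array([581.9, 191.7, 120. ])) (array([244.5, 223. ]), np.int32(31), array([419.3, 157.3, 120. ]))
n=4 xyz [-2.19 14.43 -5.65] w [0.252 0.16  0.251] |d| 15.7 |w| 0.39
n=5 xyz [0.   1.2  1.22] w [0. 0. 0.] |d| 1.7 |w| 0.0
n=5 xyz [0.   0.16 1.46] w [0. 0. 0.] |d| 1.5 |w| 0.0$[0]: bad value
$[0]: bad value
$[0]: bad value
```

```bash
python3 -m jog '[{"x":-0.43,"y":3.18,"z":-0.39,"wx":0,"wy":0,"wz":0.063,"jaw":-0.6},{"x":-0.43,"y":3.18,"z":-0.39,"wx":0,"wy":0,"wz":0.063,"jaw":-0.6},{"x":-0.43,"y":3.18,"z":-0.39,"wx":0,"wy":0,"wz":0.063,"jaw":-0.6},{"x":-0.43,"y":3.18,"z":-0.39,"wx":0,"wy":0,"wz":0.063,"jaw":-0.6},{"x":-0.43,"y":3.18,"z":-0.39,"wx":0,"wy":0,"wz":0.063,"jaw":-0.6},{"x":-0.43,"y":3.18,"z":-0.39,"wx":0,"wy":0,"wz":0.063,"jaw":-0.6},{"x":-0.43,"y":3.18,"z":-0.39,"wx":0,"wy":0,"wz":0.063,"jaw":-0.6},{"x":-0.43,"y":3.18,"z":-0.39,"wx":0,"wy":0,"wz":0.063,"jaw":-0.6},{"x":-0.43,"y":3.18,"z":-0.39,"wx":0,"wy":0,"wz":0.063,"jaw":-0.6},{"x":-0.43,"y":3.18,"z":-0.39,"wx":0,"wy":0,"wz":0.063,"jaw":-0.6}]' 60
```

```text
time_s: 1.4
position: [482.5, 349.8, 250.1]
orientation: [0.969, 0.248, -0.0, 0.0]
ft_force: [1.1, 0.3, -0.7]
finger_gap: 67.9
```

```bash
python3 -m jog '[{"x":-0.43,"y":3.18,"z":-0.39,"wx":0,"wy":0,"wz":0.063,"jaw":-0.6},{"x":-0.43,"y":3.18,"z":-0.39,"wx":0,"wy":0,"wz":0.063,"jaw":-0.6},{"x":-0.43,"y":3.18,"z":-0.39,"wx":0,"wy":0,"wz":0.063,"jaw":-0.6},{"x":-0.43,"y":3.18,"z":-0.39,"wx":0,"wy":0,"wz":0.063,"jaw":-0.6},{"x":-0.43,"y":3.18,"z":-0.39,"wx":0,"wy":0,"wz":0.063,"jaw":-0.6},{"x":-0.43,"y":3.18,"z":-0.39,"wx":0,"wy":0,"wz":0.063,"jaw":-0.6},{"x":-0.43,"y":3.18,"z":-0.39,"wx":0,"wy":0,"wz":0.063,"jaw":-0.6},{"x":-0.43,"y":3.18,"z":-0.39,"wx":0,"wy":0,"wz":0.063,"jaw":-0.6},{"x":0.7,"y":0.4,"z":1.09,"wx":0.113,"wy":0,"wz":0,"jaw":-0.6},{"x":0.7,"y":0.4,"z":1.09,"wx":0.113,"wy":0,"wz":0,"jaw":-0.6}]'
python3 -c "from h import *; st()"
python3 -m jog '[{"x":0.7,"y":0.4,"z":1.09,"wx":0.113,"wy":0,"wz":0,"jaw":-0.6},{"x":0.7,"y":0.4,"z":1.09,"wx":0.113,"wy":0,"wz":0,"jaw":-0.6},{"x":0.7,"y":0.4,"z":1.09,"wx":0.113,"wy":0,"wz":0,"jaw":-0.6},{"x":0.7,"y":0.4,"z":1.09,"wx":0.113,"wy":0,"wz":0,"jaw":-0.6},{"x":0.7,"y":0.4,"z":1.09,"wx":0.113,"wy":0,"wz":0,"jaw":-0.6},{"x":0.7,"y":0.4,"z":1.09,"wx":0.113,"wy":0,"wz":0,"jaw":-0.6},{"x":0.7,"y":0.4,"z":1.09,"wx":0.113,"wy":0,"wz":0,"jaw":-0.6},{"x":0.7,"y":0.4,"z":1.09,"wx":0.113,"wy":0,"wz":0,"jaw":-0.6},{"x":0,"y":0,"z":0,"wx":0,"wy":0,"wz":0,"jaw":-0.6},{"x":0,"y":0,"z":0,"wx":0,"wy":0,"wz":0,"jaw":-0.6}]'
python3 - <<'E'
from h import *
st(); im,c=snap('side','side1.png'); print(*tops(im,c,(220,85,320,190)))
a=go([590,100,180],65,n=4);a=go([590,130,100],65,n=5,frm=a);a=go([590,193,62],65,n=5,frm=a)
E
```

```text
time_s: 2.65
position: [534.2, 92.1, 259.8]
orientation: [0.993, -0.001, 0.001, -0.115]
ft_force: [-0.8, -0.2, -0.4]
finger_gap: 68.3
t 2.65 p [534.2  92.1 259.8] gap 68.3 F [-0.8 -0.2 -0.4]
[[1.0, -0.001, 0.002], [-0.001, -0.974, 0.228], [0.002, -0.228, -0.974]] q [-0.27  0.43  0.3   1.8  -0.43  0.97  0.25]
time_s: 3.9
position: [590.0, 116.6, 173.6]
orientation: [0.845, 0.0, 0.0, -0.535]
ft_force: [0.3, -0.4, 0.1]
finger_gap: 68.4
t 3.9 p [590.  116.6 173.6] gap 68.4 F [ 0.3 -0.4  0.1]
[[1.0, 0.001, 0.001], [-0.0, -0.428, 0.904], [0.001, -0.904, -0.428]] q [ 0.38  0.93 -0.11  1.72 -1.04  1.25  1.05]
(array([271.5, 107.5]), np.int32(28), array([571.7, 394.5, 120. ])) (array([239.5, 119.8]), np.int32(35), array([447.9, 385.1, 120. ])) (array([305.8, 137.3]), np.int32(44), array([591.2, 191.4, 120. ])) (array([223.6, 160.2]), np.int32(89), array([327.1, 223.3, 120. ])) (array([263.2, 161.5]), np.int32(49), array([425.6, 157.7, 120. ]))
n=4 xyz [-0.    0.05  0.03] w [ 0.002 -0.     0.001] |d| 0.1 |w| 0.002
n=5 xyz [0.   1.2  1.22] w [0. 0. 0.] |d| 1.7 |w| 0.0
n=5 xyz [0.   0.16 1.46] w [0. 0. 0.] |d| 1.5 |w| 0.0
```

View pics/side1.png

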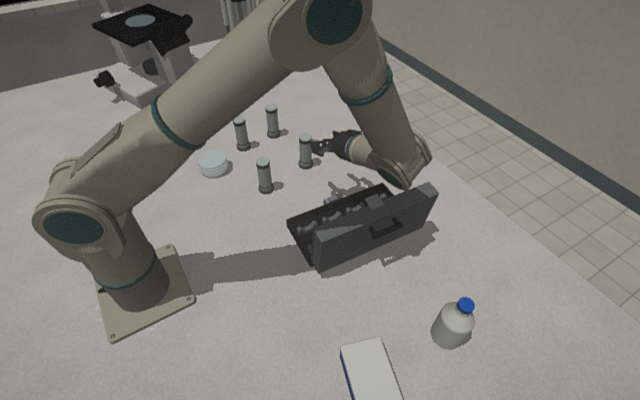

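```bash
python3 - <<'E'
from h import *
c=robot.calibration('side'); s=robot.get_state(); p=np.array(s['position']); z=pose(65)[:,2]
for L in (73,150,200,250,300,350): q=p-L*z; print(L,q.round(),proj(c,q).round())
im=cv2.imread('pics/side1.png'); cv2.imwrite('pics/c1.png',cv2.resize(im[110:260,270:450],None,fx=4,fy=4,interpolation=cv2.INTER_CUBIC))
E
```

```text
73 [590.  51. 205.] [331. 140.]
150 [590. -19. 238.] [346. 145.]
200 [590. -64. 259.] [357. 149.]
250 [ 590. -110.  280.] [368. 152.]
300 [ 590. -155.  301.] [382. 156.]
350 [ 590. -200.  322.] [396. 161.]
```

View pics/c1.png

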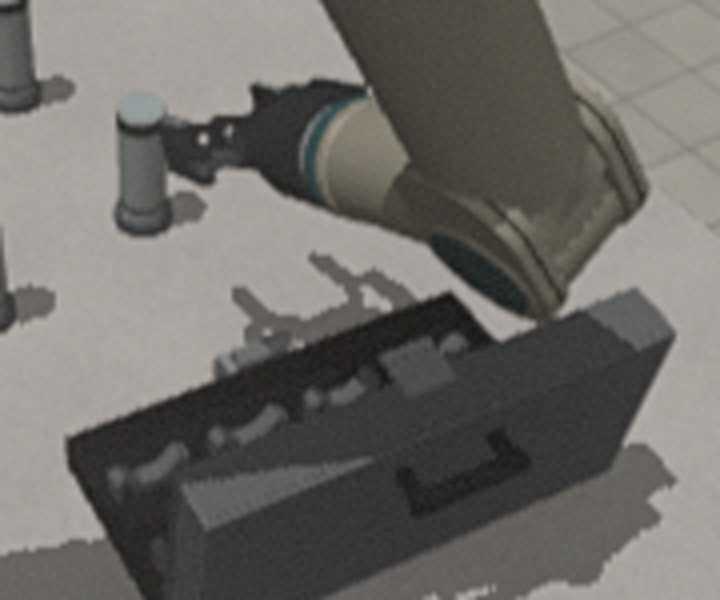

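The wrist sits about 330 mm behind the TCP, so approaching from the right would bring it near the lid and q5 near its limit. I'll approach from the back-left instead: tool azimuth about −45°, half-turned about its z so the placing pose is natural.

```bash
python3 - <<'E'
from h import *
a=go([520,200,330],0,0,n=10);a=go([360,476,200],-65,45,n=12,frm=a)
E
```

```text
n=10 xyz [-0.7  -1.55 -0.66] w [-0.113 -0.     0.   ] |d| 1.8 |w| 0.113
n=12 xyz [-0.55 -2.83 -0.46] w [-0.089  0.037 -0.058] |d| 2.9 |w| 0.113
```

```bash
python3 -m jog '[{"x":-0.7,"y":-1.55,"z":-0.66,"wx":-0.113,"wy":0,"wz":0,"jaw":-0.6},{"x":-0.7,"y":-1.55,"z":-0.66,"wx":-0.113,"wy":0,"wz":0,"jaw":-0.6},{"x":-0.7,"y":-1.55,"z":-0.66,"wx":-0.113,"wy":0,"wz":0,"jaw":-0.6},{"x":-0.7,"y":-1.55,"z":-0.66,"wx":-0.113,"wy":0,"wz":0,"jaw":-0.6},{"x":-0.7,"y":-1.55,"z":-0.66,"wx":-0.113,"wy":0,"wz":0,"jaw":-0.6},{"x":-0.7,"y":-1.55,"z":-0.66,"wx":-0.113,"wy":0,"wz":0,"jaw":-0.6},{"x":-0.7,"y":-1.55,"z":-0.66,"wx":-0.113,"wy":0,"wz":0,"jaw":-0.6},{"x":-0.7,"y":-1.55,"z":-0.66,"wx":-0.113,"wy":0,"wz":0,"jaw":-0.6},{"x":-0.7,"y":-1.55,"z":-0.66,"wx":-0.113,"wy":0,"wz":0,"jaw":-0.6},{"x":-0.7,"y":-1.55,"z":-0.66,"wx":-0.113,"wy":0,"wz":0,"jaw":-0.6}]'
python3 -c "from h import *; st()"
python3 -m jog '[{"x":-0.55,"y":-2.83,"z":-0.46,"wx":-0.089,"wy":0.037,"wz":-0.058,"jaw":-0.6},{"x":-0.55,"y":-2.83,"z":-0.46,"wx":-0.089,"wy":0.037,"wz":-0.058,"jaw":-0.6},{"x":-0.55,"y":-2.83,"z":-0.46,"wx":-0.089,"wy":0.037,"wz":-0.058,"jaw":-0.6},{"x":-0.55,"y":-2.83,"z":-0.46,"wx":-0.089,"wy":0.037,"wz":-0.058,"jaw":-0.6},{"x":-0.55,"y":-2.83,"z":-0.46,"wx":-0.089,"wy":0.037,"wz":-0.058,"jaw":-0.6},{"x":-0.55,"y":-2.83,"z":-0.46,"wx":-0.089,"wy":0.037,"wz":-0.058,"jaw":-0.6},{"x":-0.55,"y":-2.83,"z":-0.46,"wx":-0.089,"wy":0.037,"wz":-0.058,"jaw":-0.6},{"x":-0.55,"y":-2.83,"z":-0.46,"wx":-0.089,"wy":0.037,"wz":-0.058,"jaw":-0.6},{"x":-0.55,"y":-2.83,"z":-0.46,"wx":-0.089,"wy":0.037,"wz":-0.058,"jaw":-0.6},{"x":-0.55,"y":-2.83,"z":-0.46,"wx":-0.089,"wy":0.037,"wz":-0.058,"jaw":-0.6}]'
python3 -c "
from h import *; st(); a=go([360,476,200],-65,45,n=4)"
```

```text
time_s: 5.2
position: [519.2, 201.0, 312.7]
orientation: [1.0, 0.0, 0.002, 0.0]
ft_force: [-0.4, -0.3, -0.2]
finger_gap: 68.2
t 5.2 p [519.2 201.  312.7] gap 68.2 F [-0.4 -0.3 -0.2]
[[1.0, 0.001, 0.005], [0.001, -1.0, -0.001], [0.005, 0.001, -1.0]] q [-0.64  0.4   0.33  1.65 -0.14  1.11 -0.28]
time_s: 6.45
position: [402.1, 442.0, 235.4]
orientation: [0.846, 0.276, 0.177, 0.421]
ft_force: [0.0, 0.3, -0.1]
finger_gap: 68.6
t 6.45 p [402.1 442.  235.4] gap 68.6 F [ 0.   0.3 -0.1]
[[0.785, 0.318, 0.532], [0.616, -0.494, -0.613], [0.068, 0.809, -0.583]] q [-1.52  0.88  0.38  1.48  0.53  1.37 -0.82]
n=4 xyz [-0.26 -1.39 -0.2 ] w [-0.046  0.017 -0.03 ] |d| 1.4 |w| 0.057
```

```bash
python3 -m jog '[{"x":-0.35,"y":-1.85,"z":-0.27,"wx":-0.061,"wy":0.023,"wz":-0.04,"jaw":-0.6},{"x":-0.35,"y":-1.85,"z":-0.27,"wx":-0.061,"wy":0.023,"wz":-0.04,"jaw":-0.6},{"x":-0.35,"y":-1.85,"z":-0.27,"wx":-0.061,"wy":0.023,"wz":-0.04,"jaw":-0.6},{"x":0,"y":0,"z":0,"wx":0,"wy":0,"wz":0.15,"jaw":-0.6},{"x":0,"y":0,"z":0,"wx":0,"wy":0,"wz":0.15,"jaw":-0.6},{"x":0,"y":0,"z":0,"wx":0,"wy":0,"wz":0.15,"jaw":-0.6},{"x":0,"y":0,"z":0,"wx":0,"wy":0,"wz":0.15,"jaw":-0.6},{"x":0,"y":0,"z":0,"wx":0,"wy":0,"wz":0.15,"jaw":-0.6},{"x":0,"y":0,"z":0,"wx":0,"wy":0,"wz":0.15,"jaw":-0.6},{"x":0,"y":0,"z":0,"wx":0,"wy":0,"wz":0,"jaw":-0.6}]'
python3 -c "
from h import *; st(); a=go([360,476,200],65,225,n=14);go([447+56.6,388+56.6,60],65,225)"
```

```text
time_s: 7.7
position: [372.6, 463.1, 192.1]
orientation: [0.843, -0.048, 0.399, 0.358]
ft_force: [0.2, -0.5, -0.1]
finger_gap: 67.8
t 7.7 p [372.6 463.1 192.1] gap 67.8 F [ 0.2 -0.5 -0.1]
[[0.677, -0.367, 0.638], [0.205, -0.739, -0.642], [0.707, 0.565, -0.425]] q [-1.73  1.09  0.62  1.47  0.44  1.32 -1.6 ]
n=14 xyz [-0. -0. -0.] w [0.   0.   0.16] |d| 0.0 |w| 0.16
n=8 xyz [-1.48 -0.83  2.14] w [0.001 0.    0.28 ] |d| 2.7 |w| 0.28
```

```bash
python3 -m jog '[{"x":0,"y":0,"z":0,"wx":0,"wy":0,"wz":-0.17,"jaw":-0.6},{"x":0,"y":0,"z":0,"wx":0,"wy":0,"wz":-0.17,"jaw":-0.6},{"x":0,"y":0,"z":0,"wx":0,"wy":0,"wz":-0.17,"jaw":-0.6},{"x":0,"y":0,"z":0,"wx":0,"wy":0,"wz":-0.17,"jaw":-0.6},{"x":0,"y":0,"z":0,"wx":0,"wy":0,"wz":-0.17,"jaw":-0.6},{"x":0,"y":0,"z":0,"wx":0,"wy":0,"wz":-0.17,"jaw":-0.6},{"x":0,"y":0,"z":0,"wx":0,"wy":0,"wz":-0.17,"jaw":-0.6},{"x":0,"y":0,"z":0,"wx":0,"wy":0,"wz":-0.17,"jaw":-0.6},{"x":0,"y":0,"z":0,"wx":0,"wy":0,"wz":-0.17,"jaw":-0.6},{"x":0,"y":0,"z":0,"wx":0,"wy":0,"wz":-0.17,"jaw":-0.6}]'
python3 -c "
from h import *; st(); im,c=snap('side');print(*tops(im,c,(220,85,320,190)))
a=go([360,476,200],65,225,n=14);z=pose(65,225)[:,2];g=np.array([447,388.5,61]);a=go(g-90*z,65,225,frm=a,n=6);go(g,65,225,frm=a,n=6)"
```

```text
time_s: 8.95
position: [373.3, 462.5, 192.0]
orientation: [0.59, 0.603, -0.008, 0.536]
ft_force: [-0.7, 0.2, -0.1]
finger_gap: 68.4
t 8.95 p [373.3 462.5 192. ] gap 68.4 F [-0.7  0.2 -0.1]
[[0.272, 0.72, 0.638], [0.704, 0.303, -0.643], [-0.656, 0.624, -0.424]] q [-1.51  1.    0.17  1.46  0.72  1.51 -0.14]
(array([271.6, 107.6]), np.int32(29), array([571.8, 394. , 120. ])) (array([239.4, 119.8]), np.int32(34), array([447.7, 385.5, 120. ])) (array([305.9, 137. ]), np.int32(40), array([592. , 192.4, 120. ])) (array([223.4, 160.3]), np.int32(78), array([326.6, 223.6, 120. ])) (array([263.1, 161.6]), np.int32(49), array([425.1, 157.9, 120. ]))
n=14 xyz [ 0.01  0.   -0.01] w [-0.    -0.    -0.166] |d| 0.0 |w| 0.166
n=6 xyz [0.01 1.23 1.34] w [0. 0. 0.] |d| 1.8 |w| 0.0
n=6 xyz [0.  0.  1.5] w [0. 0. 0.] |d| 1.5 |w| 0.0
```

```bash
python3 -m jog '[{"x":0,"y":0,"z":0,"wx":0,"wy":0,"wz":-0.166,"jaw":-0.6},{"x":0,"y":0,"z":0,"wx":0,"wy":0,"wz":-0.166,"jaw":-0.6},{"x":0,"y":0,"z":0,"wx":0,"wy":0,"wz":-0.166,"jaw":-0.6},{"x":0,"y":0,"z":0,"wx":0,"wy":0,"wz":-0.166,"jaw":-0.6},{"x":0,"y":0,"z":0,"wx":0,"wy":0,"wz":-0.166,"jaw":-0.6},{"x":0,"y":0,"z":0,"wx":0,"wy":0,"wz":-0.166,"jaw":-0.6},{"x":0,"y":0,"z":0,"wx":0,"wy":0,"wz":-0.166,"jaw":-0.6},{"x":0,"y":0,"z":0,"wx":0,"wy":0,"wz":-0.166,"jaw":-0.6},{"x":0,"y":0,"z":0,"wx":0,"wy":0,"wz":-0.166,"jaw":-0.6},{"x":0,"y":0,"z":0,"wx":0,"wy":0,"wz":-0.166,"jaw":-0.6}]'
python3 -m jog '[{"x":0,"y":0,"z":0,"wx":0,"wy":0,"wz":-0.166,"jaw":-0.6},{"x":0,"y":0,"z":0,"wx":0,"wy":0,"wz":-0.166,"jaw":-0.6},{"x":0,"y":0,"z":0,"wx":0,"wy":0,"wz":-0.166,"jaw":-0.6},{"x":0,"y":0,"z":0,"wx":0,"wy":0,"wz":-0.166,"jaw":-0.6},{"x":0,"y":1.23,"z":1.34,"wx":0,"wy":0,"wz":0,"jaw":-0.6},{"x":0,"y":1.23,"z":1.34,"wx":0,"wy":0,"wz":0,"jaw":-0.6},{"x":0,"y":1.23,"z":1.34,"wx":0,"wy":0,"wz":0,"jaw":-0.6},{"x":0,"y":1.23,"z":1.34,"wx":0,"wy":0,"wz":0,"jaw":-0.6},{"x":0,"y":1.23,"z":1.34,"wx":0,"wy":0,"wz":0,"jaw":-0.6},{"x":0,"y":1.23,"z":1.34,"wx":0,"wy":0,"wz":0,"jaw":-0.6}]'
python3 -c "
from h import *; st(); im,c=snap('side','s2.png');snap('wrist','w2.png');print(*tops(im,c,(220,85,320,190)))
cv2.imwrite('pics/v2.png',np.hstack([cv2.imread('pics/s2.png')[60:260,140:440],cv2.imread('pics/w2.png')[::2,::2]]))
z=pose(65,225)[:,2];g=np.array([447,388.5,61]);a=go(g,65,225,n=6)"
```

```text
time_s: 10.25
position: [373.6, 462.4, 192.0]
orientation: [-0.045, 0.842, -0.401, 0.357]
ft_force: [-0.1, -0.1, -1.0]
finger_gap: 68.5
time_s: 11.5
position: [404.0, 432.6, 88.6]
orientation: [-0.315, 0.782, -0.496, 0.208]
ft_force: [0.8, 0.2, -0.9]
finger_gap: 68.0
t 11.5 p [404.  432.6  88.6] gap 68.0 F [ 0.8  0.2 -0.9]
[[-0.715, -0.288, 0.637], [-0.699, 0.31, -0.644], [-0.012, -0.906, -0.423]] q [-1.21  1.14 -0.28  1.5   1.03  1.62  1.87]
(array([271.6, 107.4]), np.int32(29), array([572.2, 394.5, 120. ])) (array([239.4, 119.9]), np.int32(35), array([447.5, 384.6, 120. ])) (array([305.8, 137.3]), np.int32(43), array([590.9, 191.3, 120. ])) (array([223.6, 160.8]), np.int32(91), array([326.1, 221. , 120. ])) (array([263. , 161.5]), np.int32(48), array([425. , 158.2, 120. ]))
n=6 xyz [-0.01 -0.02  1.42] w [-0.    -0.001 -0.002] |d| 1.4 |w| 0.003
```

View pics/v2.png

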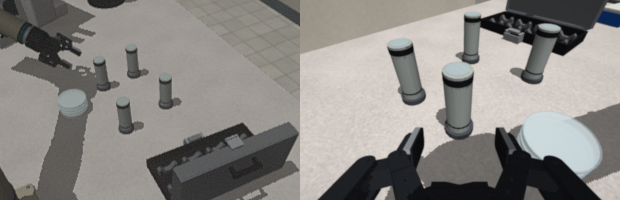

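The wrist view shows the near tube centred between the open fingers. I'll advance and grip.

```bash
python3 -m jog '[{"x":0,"y":0,"z":1.42,"wx":0,"wy":0,"wz":0,"jaw":-0.6},{"x":0,"y":0,"z":1.42,"wx":0,"wy":0,"wz":0,"jaw":-0.6},{"x":0,"y":0,"z":1.42,"wx":0,"wy":0,"wz":0,"jaw":-0.6},{"x":0,"y":0,"z":1.42,"wx":0,"wy":0,"wz":0,"jaw":-0.6},{"x":0,"y":0,"z":1.42,"wx":0,"wy":0,"wz":0,"jaw":-0.6},{"x":0,"y":0,"z":1.42,"wx":0,"wy":0,"wz":0,"jaw":-0.6},{"x":0,"y":0,"z":0,"wx":0,"wy":0,"wz":0,"jaw":1},{"x":0,"y":0,"z":0,"wx":0,"wy":0,"wz":0,"jaw":1},{"x":0,"y":0,"z":0,"wx":0,"wy":0,"wz":0,"jaw":1},{"x":0,"y":0,"z":0,"wx":0,"wy":0,"wz":0,"jaw":1}]' 60
python3 -c "
from h import *; st();g=np.array([447,388.5,61]);a=go(g+[0,0,140],65,225,n=6);print(CR)
a=go([447,330,215],-65,45,n=18,frm=a);a=go([*CR[0],200],-25,YC,n=14,frm=a)"
```

```text
time_s: 12.85
position: [457.7, 378.6, 54.0]
orientation: [-0.316, 0.782, -0.495, 0.208]
ft_force: [-0.5, 0.7, 0.3]
finger_gap: 36.2
t 12.85 p [457.7 378.6  54. ] gap 36.2 F [-0.5  0.7  0.3]
[[-0.714, -0.288, 0.638], [-0.7, 0.31, -0.644], [-0.012, -0.906, -0.423]] q [-1.12  1.16 -0.25  1.6   1.11  1.51  1.82]
n=6 xyz [-0.01 -2.12 -0.94] w [ 0.    -0.001 -0.003] |d| 2.3 |w| 0.003
[array([447.336, -89.224]), array([527.112, -95.208]), array([ 606.888, -101.192]), array([ 686.664, -107.176])]
n=18 xyz [-0.23 -0.38  0.18] w [-0.     0.     0.175] |d| 0.5 |w| 0.175
n=14 xyz [-1.25  1.89  2.14] w [ 0.047 -0.044  0.044] |d| 3.1 |w| 0.078
```

```bash
python3 -m jog '[{"x":0,"y":0,"z":0,"wx":0,"wy":0,"wz":0,"jaw":1},{"x":0,"y":-2.12,"z":-0.94,"wx":0,"wy":0,"wz":0,"jaw":1},{"x":0,"y":-2.12,"z":-0.94,"wx":0,"wy":0,"wz":0,"jaw":1},{"x":0,"y":-2.12,"z":-0.94,"wx":0,"wy":0,"wz":0,"jaw":1},{"x":0,"y":-2.12,"z":-0.94,"wx":0,"wy":0,"wz":0,"jaw":1},{"x":0,"y":-2.12,"z":-0.94,"wx":0,"wy":0,"wz":0,"jaw":1},{"x":0,"y":-2.12,"z":-0.94,"wx":0,"wy":0,"wz":0,"jaw":1},{"x":0,"y":0,"z":0,"wx":0,"wy":0,"wz":0,"jaw":1},{"x":0,"y":0,"z":0,"wx":0,"wy":0,"wz":0,"jaw":1},{"x":0,"y":0,"z":0,"wx":0,"wy":0,"wz":0,"jaw":1}]'
python3 -c "
from h import *; st(); im,c=snap('side','s3.png');snap('wrist','w3.png');print(*tops(im,c,(220,85,320,190)))
cv2.imwrite('pics/v3.png',np.hstack([cv2.imread('pics/s3.png')[60:260,140:440],cv2.imread('pics/w3.png')[::2,::2]]))
a=go([447,330,215],-65,45,n=18);a=go([*CR[0],200],-25,YC,n=14,frm=a)"
```

```text
time_s: 14.1
position: [458.5, 374.7, 192.0]
orientation: [-0.316, 0.782, -0.496, 0.207]
ft_force: [0.2, 0.6, -3.1]
finger_gap: 36.6
t 14.1 p [458.5 374.7 192. ] gap 36.6 F [ 0.2  0.6 -3.1]
[[-0.715, -0.289, 0.637], [-0.699, 0.309, -0.645], [-0.01, -0.906, -0.422]] q [-1.11  0.94 -0.27  1.64  1.06  1.6   1.96]
(array([271.6, 107.4]), np.int32(29), array([572.2, 394.5, 120. ])) (array([305.9, 137.3]), np.int32(43), array([591.5, 191.5, 120. ])) (array([223.8, 161. ]), np.int32(106), array([326.3, 219.9, 120. ])) (array([263.1, 161.5]), np.int32(50), array([425.4, 158. , 120. ]))
n=18 xyz [-0.24 -0.36  0.17] w [-0.     0.     0.174] |d| 0.5 |w| 0.174
n=14 xyz [-1.25  1.89  2.14] w [ 0.047 -0.044  0.044] |d| 3.1 |w| 0.078
```

View pics/v3.png

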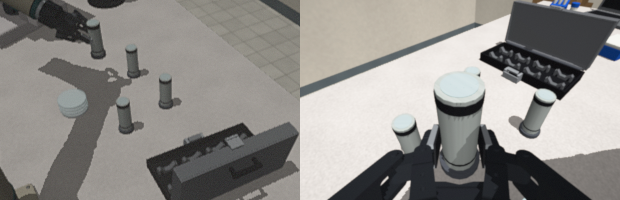

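```bash
python3 -m jog '[{"x":-0.24,"y":-0.36,"z":0.17,"wx":0,"wy":0,"wz":0.174,"jaw":1},{"x":-0.24,"y":-0.36,"z":0.17,"wx":0,"wy":0,"wz":0.174,"jaw":1},{"x":-0.24,"y":-0.36,"z":0.17,"wx":0,"wy":0,"wz":0.174,"jaw":1},{"x":-0.24,"y":-0.36,"z":0.17,"wx":0,"wy":0,"wz":0.174,"jaw":1},{"x":-0.24,"y":-0.36,"z":0.17,"wx":0,"wy":0,"wz":0.174,"jaw":1},{"x":-0.24,"y":-0.36,"z":0.17,"wx":0,"wy":0,"wz":0.174,"jaw":1},{"x":-0.24,"y":-0.36,"z":0.17,"wx":0,"wy":0,"wz":0.174,"jaw":1},{"x":-0.24,"y":-0.36,"z":0.17,"wx":0,"wy":0,"wz":0.174,"jaw":1},{"x":-0.24,"y":-0.36,"z":0.17,"wx":0,"wy":0,"wz":0.174,"jaw":1},{"x":-0.24,"y":-0.36,"z":0.17,"wx":0,"wy":0,"wz":0.174,"jaw":1}]'
python3 -m jog '[{"x":-0.24,"y":-0.36,"z":0.17,"wx":0,"wy":0,"wz":0.174,"jaw":1},{"x":-0.24,"y":-0.36,"z":0.17,"wx":0,"wy":0,"wz":0.174,"jaw":1},{"x":-0.24,"y":-0.36,"z":0.17,"wx":0,"wy":0,"wz":0.174,"jaw":1},{"x":-0.24,"y":-0.36,"z":0.17,"wx":0,"wy":0,"wz":0.174,"jaw":1},{"x":-0.24,"y":-0.36,"z":0.17,"wx":0,"wy":0,"wz":0.174,"jaw":1},{"x":-0.24,"y":-0.36,"z":0.17,"wx":0,"wy":0,"wz":0.174,"jaw":1},{"x":-0.24,"y":-0.36,"z":0.17,"wx":0,"wy":0,"wz":0.174,"jaw":1},{"x":-0.24,"y":-0.36,"z":0.17,"wx":0,"wy":0,"wz":0.174,"jaw":1},{"x":0,"y":0,"z":0,"wx":0,"wy":0,"wz":0,"jaw":1},{"x":0,"y":0,"z":0,"wx":0,"wy":0,"wz":0,"jaw":1}]'
python3 -c "
from h import *; st(); a=go([*CR[0],190],-25,YC,n=15)"
```

```text
time_s: 15.45
position: [474.7, 347.2, 219.1]
orientation: [0.396, 0.744, -0.16, 0.513]
ft_force: [0.8, 0.3, -3.0]
finger_gap: 36.5
time_s: 16.7
position: [459.5, 318.8, 207.8]
orientation: [0.78, 0.32, 0.205, 0.497]
ft_force: [-0.2, -0.1, -2.6]
finger_gap: 36.2
t 16.7 p [459.5 318.8 207.8] gap 36.2 F [-0.2 -0.1 -2.6]
[[0.711, 0.297, 0.638], [0.703, -0.301, -0.644], [0.001, 0.906, -0.423]] q [-1.42  0.88  0.29  1.81  0.85  1.21 -1.01]
n=15 xyz [-1.17  1.72  2.06] w [ 0.044 -0.041  0.041] |d| 2.9 |w| 0.073
```

```bash
python3 -m jog '[{"x":-1.17,"y":1.72,"z":2.06,"wx":0.044,"wy":-0.041,"wz":0.041,"jaw":1},{"x":-1.17,"y":1.72,"z":2.06,"wx":0.044,"wy":-0.041,"wz":0.041,"jaw":1},{"x":-1.17,"y":1.72,"z":2.06,"wx":0.044,"wy":-0.041,"wz":0.041,"jaw":1},{"x":-1.17,"y":1.72,"z":2.06,"wx":0.044,"wy":-0.041,"wz":0.041,"jaw":1},{"x":-1.17,"y":1.72,"z":2.06,"wx":0.044,"wy":-0.041,"wz":0.041,"jaw":1},{"x":-1.17,"y":1.72,"z":2.06,"wx":0.044,"wy":-0.041,"wz":0.041,"jaw":1},{"x":-1.17,"y":1.72,"z":2.06,"wx":0.044,"wy":-0.041,"wz":0.041,"jaw":1},{"x":-1.17,"y":1.72,"z":2.06,"wx":0.044,"wy":-0.041,"wz":0.041,"jaw":1},{"x":-1.17,"y":1.72,"z":2.06,"wx":0.044,"wy":-0.041,"wz":0.041,"jaw":1},{"x":-1.17,"y":1.72,"z":2.06,"wx":0.044,"wy":-0.041,"wz":0.041,"jaw":1}]'
python3 -m jog '[{"x":-1.17,"y":1.72,"z":2.06,"wx":0.044,"wy":-0.041,"wz":0.041,"jaw":1},{"x":-1.17,"y":1.72,"z":2.06,"wx":0.044,"wy":-0.041,"wz":0.041,"jaw":1},{"x":-1.17,"y":1.72,"z":2.06,"wx":0.044,"wy":-0.041,"wz":0.041,"jaw":1},{"x":-1.17,"y":1.72,"z":2.06,"wx":0.044,"wy":-0.041,"wz":0.041,"jaw":1},{"x":-1.17,"y":1.72,"z":2.06,"wx":0.044,"wy":-0.041,"wz":0.041,"jaw":1},{"x":0,"y":0,"z":0,"wx":0,"wy":0,"wz":0,"jaw":1},{"x":0,"y":0,"z":0,"wx":0,"wy":0,"wz":0,"jaw":1},{"x":0,"y":0,"z":0,"wx":0,"wy":0,"wz":0,"jaw":1},{"x":0,"y":0,"z":0,"wx":0,"wy":0,"wz":0,"jaw":1},{"x":0,"y":0,"z":0,"wx":0,"wy":0,"wz":0,"jaw":1}]'
python3 -c "
from h import *; st(); im,c=snap('side','s4.png');it,ct=snap('top','t4.png')
cv2.imwrite('pics/v4.png',cv2.resize(np.hstack([cv2.imread('pics/s4.png')[120:280,240:440],cv2.imread('pics/t4.png')[100:260,240:400]]),None,fx=2.2,fy=2.2,interpolation=cv2.INTER_CUBIC))
a=go([*CR[0],70],-25,YC,n=8);go([*CR[0],37],-25,YC,n=5,frm=a)"
```

```text
time_s: 17.95
position: [490.7, 32.3, 215.0]
orientation: [0.942, 0.086, 0.065, 0.319]
ft_force: [-0.5, 0.1, -2.3]
finger_gap: 36.0
time_s: 19.2
position: [446.7, -97.5, 171.2]
orientation: [0.976, -0.036, -0.008, 0.213]
ft_force: [0.4, 0.3, -4.0]
finger_gap: 36.2
t 19.2 p [446.7 -97.5 171.2] gap 36.2 F [ 0.4  0.3 -4. ]
[[0.997, -0.066, -0.03], [-0.073, -0.907, -0.415], [-0.0, 0.416, -0.909]] q [-0.4   0.5   0.31  2.11  0.44  0.69 -0.55]
n=8 xyz [ 0.   -0.63  1.34] w [-0.001 -0.     0.   ] |d| 1.5 |w| 0.001
n=5 xyz [ 0.   -0.28  0.6 ] w [0. 0. 0.] |d| 0.7 |w| 0.0
```

View pics/v4.png

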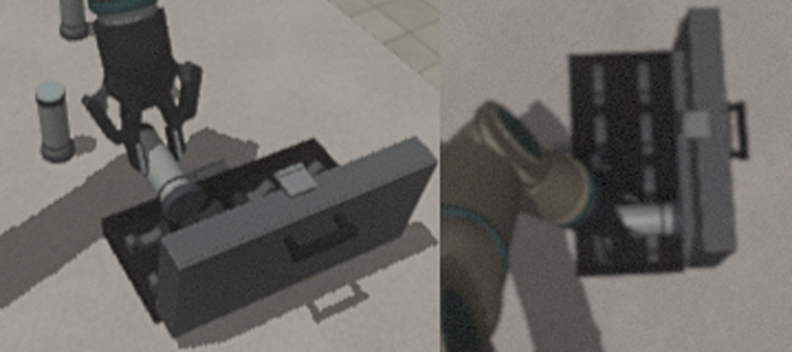

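The tube hangs level above cradle 1, flange toward the hinge. I'll check the saddle position numerically, then descend.

```bash
python3 -c "
from h import *; ct=robot.calibration('top')
for p in [(557,328),(617,325),(553,258),(613,256),(549,188),(610,188),(547,123),(605,122)]: 
  w=plane(ct,p[0]/2.85+119.7,p[1]/2.85+94.7,28)[:2]-CC; print((w@CX).round(1),(w@CY).round(1))"
python3 -m jog '[{"x":0,"y":-0.63,"z":1.34,"wx":0,"wy":0,"wz":0,"jaw":1},{"x":0,"y":-0.63,"z":1.34,"wx":0,"wy":0,"wz":0,"jaw":1},{"x":0,"y":-0.63,"z":1.34,"wx":0,"wy":0,"wz":0,"jaw":1},{"x":0,"y":-0.63,"z":1.34,"wx":0,"wy":0,"wz":0,"jaw":1},{"x":0,"y":-0.63,"z":1.34,"wx":0,"wy":0,"wz":0,"jaw":1},{"x":0,"y":-0.63,"z":1.34,"wx":0,"wy":0,"wz":0,"jaw":1},{"x":0,"y":-0.63,"z":1.34,"wx":0,"wy":0,"wz":0,"jaw":1},{"x":0,"y":-0.63,"z":1.34,"wx":0,"wy":0,"wz":0,"jaw":1},{"x":0,"y":0,"z":0,"wx":0,"wy":0,"wz":0,"jaw":1},{"x":0,"y":0,"z":0,"wx":0,"wy":0,"wz":0,"jaw":1}]'
python3 -c "
from h import *; st(); go([*CR[0],38],-25,YC,n=8)"
```

```text
-35.1 -120.1
31.6 -119.6
-36.3 -40.2
31.1 -40.8
-37.5 41.6
31.7 38.5
-36.7 119.2
29.9 117.5
time_s: 20.55
position: [446.8, -96.9, 52.9]
orientation: [0.976, -0.036, -0.008, 0.213]
ft_force: [0.1, 0.0, -2.6]
finger_gap: 36.6
t 20.55 p [446.8 -96.9  52.9] gap 36.6 F [ 0.1  0.  -2.6]
[[0.997, -0.068, -0.031], [-0.074, -0.907, -0.415], [0.0, 0.416, -0.909]] q [-0.42  0.75  0.36  2.18  0.49  0.38 -0.69]
n=8 xyz [-0.   -0.17  0.37] w [-0.001 -0.     0.   ] |d| 0.4 |w| 0.001
```

```bash
python3 -m jog '[{"x":0,"y":-0.17,"z":0.37,"wx":0,"wy":0,"wz":0,"jaw":1},{"x":0,"y":-0.17,"z":0.37,"wx":0,"wy":0,"wz":0,"jaw":1},{"x":0,"y":-0.17,"z":0.37,"wx":0,"wy":0,"wz":0,"jaw":1},{"x":0,"y":-0.17,"z":0.37,"wx":0,"wy":0,"wz":0,"jaw":1},{"x":0,"y":-0.17,"z":0.37,"wx":0,"wy":0,"wz":0,"jaw":1},{"x":0,"y":-0.17,"z":0.37,"wx":0,"wy":0,"wz":0,"jaw":1},{"x":0,"y":-0.17,"z":0.37,"wx":0,"wy":0,"wz":0,"jaw":1},{"x":0,"y":-0.17,"z":0.37,"wx":0,"wy":0,"wz":0,"jaw":1},{"x":0,"y":0,"z":0,"wx":0,"wy":0,"wz":0,"jaw":1},{"x":0,"y":0,"z":0,"wx":0,"wy":0,"wz":0,"jaw":1}]'
python3 -c "
from h import *; st(); go([*CR[0],36],-25,YC,n=4)"
```

```text
time_s: 21.8
position: [447.8, -96.9, 20.3]
orientation: [0.976, -0.036, -0.007, 0.213]
ft_force: [4.5, -1.7, -1.5]
finger_gap: 36.3
t 21.8 p [447.8 -96.9  20.3] gap 36.3 F [ 4.5 -1.7 -1.5]
[[0.997, -0.068, -0.029], [-0.074, -0.907, -0.415], [0.002, 0.416, -0.91]] q [-0.43  0.83  0.38  2.19  0.51  0.3  -0.73]
n=4 xyz [-0.03 -0.01  0.04] w [-0.002 -0.001  0.   ] |d| 0.0 |w| 0.002
```

```bash
python3 -m jog '[{"x":0.1,"y":0,"z":0,"wx":0,"wy":0,"wz":0,"jaw":1},{"x":0.05,"y":0,"z":0,"wx":0,"wy":0,"wz":0,"jaw":1},{"x":0,"y":-0.04,"z":0.08,"wx":0,"wy":0,"wz":0,"jaw":1},{"x":0,"y":-0.04,"z":0.08,"wx":0,"wy":0,"wz":0,"jaw":1},{"x":0,"y":0,"z":0,"wx":0,"wy":0,"wz":0,"jaw":1},{"x":0,"y":0,"z":0,"wx":0,"wy":0,"wz":0,"jaw":1},{"x":0,"y":0,"z":0,"wx":0,"wy":0,"wz":0,"jaw":1},{"x":0,"y":0,"z":0,"wx":0,"wy":0,"wz":0,"jaw":1},{"x":0,"y":0,"z":0,"wx":0,"wy":0,"wz":0,"jaw":1},{"x":0,"y":0,"z":0,"wx":0,"wy":0,"wz":0,"jaw":1}]'
python3 -c "
from h import *; st(); go([*CR[0],36],-25,YC,n=4)"
```

```text
time_s: 23.05
position: [448.0, -97.0, 19.9]
orientation: [0.976, -0.037, -0.008, 0.213]
ft_force: [-0.9, 4.8, 20.0]
finger_gap: 36.6
t 23.05 p [448.  -97.   19.9] gap 36.6 F [-0.9  4.8 20. ]
[[0.997, -0.068, -0.031], [-0.075, -0.906, -0.416], [0.001, 0.417, -0.909]] q [-0.43  0.83  0.37  2.19  0.51  0.3  -0.73]
n=4 xyz [-0.03 -0.    0.03] w [-0.002 -0.     0.   ] |d| 0.0 |w| 0.002
```

Seated (20 N reaction). I'll release, withdraw, and set up the next tube.

```bash
sed -i 's/def go(g,th,yaw=0,n=8,frm=None,off=19):/def go(g,th,yaw=0,n=8,frm=None,off=19,spin=0):/; s/R1=pose(th,yaw); q=/R1=pose(th,yaw)@R.from_euler("z",spin,degrees=True).as_matrix(); q=/; s/CC=np.array(\[567.,-98.2\])/CC=np.array([568.2,-98.3])/' h.py
python3 -m jog '[{"x":0,"y":0.03,"z":-0.08,"wx":0,"wy":0,"wz":0,"jaw":1},{"x":0,"y":0,"z":0,"wx":0,"wy":0,"wz":0,"jaw":0.1},{"x":0,"y":0,"z":0,"wx":0,"wy":0,"wz":0,"jaw":-0.1},{"x":0,"y":0,"z":0,"wx":0,"wy":0,"wz":0,"jaw":-0.3},{"x":0,"y":0,"z":0,"wx":0,"wy":0,"wz":0,"jaw":-0.3},{"x":0,"y":0,"z":-0.5,"wx":0,"wy":0,"wz":0,"jaw":-0.3},{"x":0,"y":0,"z":-1.5,"wx":0,"wy":0,"wz":0,"jaw":-0.3},{"x":0,"y":0,"z":-2.5,"wx":0,"wy":0,"wz":0,"jaw":-0.3},{"x":0,"y":0,"z":-3.5,"wx":0,"wy":0,"wz":0,"jaw":-0.3},{"x":0,"y":0,"z":-3.5,"wx":0,"wy":0,"wz":0,"jaw":-0.3}]'
python3 -c "
from h import *; st(); im,c=snap('side');print(*tops(im,c,(220,85,320,190)))
z=pose(65,225)[:,2];g=np.array([570,395.5,60])
a=go([450,180,290],-45,20,n=10,spin=-30); a=go(g-90*z+[0,0,70],-65,45,spin=-80,n=12,frm=a);
a=go(g-90*z,65,225,n=10,frm=a)"
```

```text
time_s: 24.3
position: [451.4, -48.6, 125.0]
orientation: [0.976, -0.036, -0.008, 0.213]
ft_force: [-0.1, -0.7, -0.1]
finger_gap: 55.2
t 24.3 p [451.4 -48.6 125. ] gap 55.2 F [-0.1 -0.7 -0.1]
[[0.997, -0.068, -0.031], [-0.075, -0.907, -0.415], [-0.0, 0.416, -0.909]] q [-0.48  0.6   0.29  2.11  0.43  0.63 -0.67]
(array([223.7, 160.6]), np.int32(91), array([326.7, 221.8, 120. ])) (array([263. , 161.5]), np.int32(48), array([425. , 158.2, 120. ]))
n=10 xyz [ 0.49 -0.87 -2.46] w [-0.041  0.014 -0.087] |d| 2.7 |w| 0.097
n=12 xyz [ 2.52  0.27 -0.95] w [-0.043 -0.007 -0.092] |d| 2.7 |w| 0.102
n=10 xyz [0.59 0.41 0.3 ] w [ 0.     0.    -0.175] |d| 0.8 |w| 0.175
```

```bash
python3 -m jog '[{"x":0.49,"y":-0.87,"z":-2.46,"wx":-0.041,"wy":0.014,"wz":-0.087,"jaw":-0.6},{"x":0.49,"y":-0.87,"z":-2.46,"wx":-0.041,"wy":0.014,"wz":-0.087,"jaw":-0.6},{"x":0.49,"y":-0.87,"z":-2.46,"wx":-0.041,"wy":0.014,"wz":-0.087,"jaw":-0.6},{"x":0.49,"y":-0.87,"z":-2.46,"wx":-0.041,"wy":0.014,"wz":-0.087,"jaw":-0.6},{"x":0.49,"y":-0.87,"z":-2.46,"wx":-0.041,"wy":0.014,"wz":-0.087,"jaw":-0.6},{"x":0.49,"y":-0.87,"z":-2.46,"wx":-0.041,"wy":0.014,"wz":-0.087,"jaw":-0.6},{"x":0.49,"y":-0.87,"z":-2.46,"wx":-0.041,"wy":0.014,"wz":-0.087,"jaw":-0.6},{"x":0.49,"y":-0.87,"z":-2.46,"wx":-0.041,"wy":0.014,"wz":-0.087,"jaw":-0.6},{"x":0.49,"y":-0.87,"z":-2.46,"wx":-0.041,"wy":0.014,"wz":-0.087,"jaw":-0.6},{"x":0.49,"y":-0.87,"z":-2.46,"wx":-0.041,"wy":0.014,"wz":-0.087,"jaw":-0.6}]'
python3 -m jog '[{"x":2.52,"y":0.27,"z":-0.95,"wx":-0.043,"wy":-0.007,"wz":-0.092,"jaw":-0.6},{"x":2.52,"y":0.27,"z":-0.95,"wx":-0.043,"wy":-0.007,"wz":-0.092,"jaw":-0.6},{"x":2.52,"y":0.27,"z":-0.95,"wx":-0.043,"wy":-0.007,"wz":-0.092,"jaw":-0.6},{"x":2.52,"y":0.27,"z":-0.95,"wx":-0.043,"wy":-0.007,"wz":-0.092,"jaw":-0.6},{"x":2.52,"y":0.27,"z":-0.95,"wx":-0.043,"wy":-0.007,"wz":-0.092,"jaw":-0.6},{"x":2.52,"y":0.27,"z":-0.95,"wx":-0.043,"wy":-0.007,"wz":-0.092,"jaw":-0.6},{"x":2.52,"y":0.27,"z":-0.95,"wx":-0.043,"wy":-0.007,"wz":-0.092,"jaw":-0.6},{"x":2.52,"y":0.27,"z":-0.95,"wx":-0.043,"wy":-0.007,"wz":-0.092,"jaw":-0.6},{"x":2.52,"y":0.27,"z":-0.95,"wx":-0.043,"wy":-0.007,"wz":-0.092,"jaw":-0.6},{"x":2.52,"y":0.27,"z":-0.95,"wx":-0.043,"wy":-0.007,"wz":-0.092,"jaw":-0.6}]'
python3 -c "
from h import *; st(); im,c=snap('side','s5.png');print(*tops(im,c,(220,85,320,190)))
z=pose(65,225)[:,2];g=np.array([570,395.5,60])
a=go(g-90*z+[0,0,70],-65,45,spin=-80,n=2);a=go(g-90*z,65,225,n=10,frm=a)"
```

```text
time_s: 25.6
position: [453.6, 165.5, 272.6]
orientation: [0.836, 0.393, -0.037, 0.38]
ft_force: [0.1, 0.7, 0.4]
finger_gap: 68.4
time_s: 26.85
position: [533.7, 397.6, 187.9]
orientation: [0.478, 0.707, -0.148, 0.501]
ft_force: [-0.2, -0.1, 0.2]
finger_gap: 68.4
t 26.85 p [533.7 397.6 187.9] gap 68.4 F [-0.2 -0.1  0.2]
[[-0.042, 0.823, 0.567], [0.527, 0.5, -0.687], [-0.849, 0.27, -0.455]] q [-1.13  1.   -0.03  1.4   0.95  1.51  0.33]
(array([271.6, 107.7]), np.int32(29), array([571.4, 393.1, 120. ])) (array([305.9, 137.3]), np.int32(43), array([591.5, 191.5, 120. ])) (array([223.8, 159.4]), np.int32(75), array([328.9, 226.5, 120. ])) (array([263. , 161.6]), np.int32(47), array([425. , 157.9, 120. ]))
n=2 xyz [ 2.06  0.56 -1.02] w [-0.045 -0.009 -0.083] |d| 2.4 |w| 0.095
n=10 xyz [0.59 0.41 0.3 ] w [ 0.     0.    -0.175] |d| 0.8 |w| 0.175
```

```bash
python3 -m jog '[{"x":2.06,"y":0.56,"z":-1.02,"wx":-0.045,"wy":-0.009,"wz":-0.083,"jaw":-0.6},{"x":2.06,"y":0.56,"z":-1.02,"wx":-0.045,"wy":-0.009,"wz":-0.083,"jaw":-0.6},{"x":0.59,"y":0.41,"z":0.3,"wx":0,"wy":0,"wz":-0.175,"jaw":-0.6},{"x":0.59,"y":0.41,"z":0.3,"wx":0,"wy":0,"wz":-0.175,"jaw":-0.6},{"x":0.59,"y":0.41,"z":0.3,"wx":0,"wy":0,"wz":-0.175,"jaw":-0.6},{"x":0.59,"y":0.41,"z":0.3,"wx":0,"wy":0,"wz":-0.175,"jaw":-0.6},{"x":0.59,"y":0.41,"z":0.3,"wx":0,"wy":0,"wz":-0.175,"jaw":-0.6},{"x":0.59,"y":0.41,"z":0.3,"wx":0,"wy":0,"wz":-0.175,"jaw":-0.6},{"x":0.59,"y":0.41,"z":0.3,"wx":0,"wy":0,"wz":-0.175,"jaw":-0.6},{"x":0.59,"y":0.41,"z":0.3,"wx":0,"wy":0,"wz":-0.175,"jaw":-0.6}]'
python3 -c "
from h import *; st()
z=pose(65,225)[:,2];g=np.array([570,395.5,60])
a=go(g-90*z,65,225,n=3);a=go(g,65,225,n=6,frm=a)"
```

```text
time_s: 28.15
position: [534.8, 443.5, 107.7]
orientation: [-0.179, 0.823, -0.455, 0.288]
ft_force: [0.6, -0.3, -0.8]
finger_gap: 68.5
t 28.15 p [534.8 443.5 107.7] gap 68.5 F [ 0.6 -0.3 -0.8]
[[-0.769, -0.033, 0.638], [-0.558, 0.522, -0.646], [-0.312, -0.852, -0.42]] q [-1.08  1.16 -0.24  1.33  1.14  1.6   1.75]
n=3 xyz [0.44 0.53 0.08] w [-0.001 -0.002 -0.118] |d| 0.7 |w| 0.118
n=6 xyz [-0.   0.   1.5] w [0. 0. 0.] |d| 1.5 |w| 0.0
```

```bash
python3 -m jog '[{"x":0.44,"y":0.53,"z":0.08,"wx":0,"wy":0,"wz":-0.118,"jaw":-0.6},{"x":0.44,"y":0.53,"z":0.08,"wx":0,"wy":0,"wz":-0.118,"jaw":-0.6},{"x":0.44,"y":0.53,"z":0.08,"wx":0,"wy":0,"wz":-0.118,"jaw":-0.6},{"x":0,"y":0,"z":0,"wx":0,"wy":0,"wz":0,"jaw":-0.6},{"x":0,"y":0,"z":1.5,"wx":0,"wy":0,"wz":0,"jaw":-0.6},{"x":0,"y":0,"z":1.5,"wx":0,"wy":0,"wz":0,"jaw":-0.6},{"x":0,"y":0,"z":1.5,"wx":0,"wy":0,"wz":0,"jaw":-0.6},{"x":0,"y":0,"z":1.5,"wx":0,"wy":0,"wz":0,"jaw":-0.6},{"x":0,"y":0,"z":0,"wx":0,"wy":0,"wz":0,"jaw":-0.6},{"x":0,"y":0,"z":0,"wx":0,"wy":0,"wz":0,"jaw":-0.6}]'
python3 -c "
from h import *; st(); im,c=snap('side','s5.png');print(*tops(im,c,(220,85,320,190)))
z=pose(65,225)[:,2];g=np.array([570,395.5,60])
a=go(g,65,225,n=3)"
```

```text
time_s: 29.4
position: [562.3, 403.6, 64.5]
orientation: [-0.32, 0.78, -0.497, 0.205]
ft_force: [-0.2, 0.1, 0.2]
finger_gap: 68.3
t 29.4 p [562.3 403.6  64.5] gap 68.3 F [-0.2  0.1  0.2]
[[-0.711, -0.295, 0.639], [-0.703, 0.3, -0.644], [-0.001, -0.907, -0.421]] q [-1.01  1.2  -0.26  1.4   1.21  1.55  2.02]
(array([271.5, 107.5]), np.int32(28), array([571.7, 394.5, 120. ])) (array([305.9, 137.4]), np.int32(45), array([591.2, 190.9, 120. ])) (array([223.7, 160.4]), np.int32(90), array([327.1, 222.6, 120. ])) (array([263. , 161.5]), np.int32(47), array([425.1, 158.2, 120. ]))
n=3 xyz [ 0.01 -0.03  1.05] w [-0.001 -0.001 -0.001] |d| 1.0 |w| 0.002
```

```bash
python3 -m jog '[{"x":0,"y":0,"z":1.05,"wx":0,"wy":0,"wz":0,"jaw":-0.6},{"x":0,"y":0,"z":1.05,"wx":0,"wy":0,"wz":0,"jaw":-0.6},{"x":0,"y":0,"z":1.05,"wx":0,"wy":0,"wz":0,"jaw":-0.6},{"x":0,"y":0,"z":0,"wx":0,"wy":0,"wz":0,"jaw":1},{"x":0,"y":0,"z":0,"wx":0,"wy":0,"wz":0,"jaw":1},{"x":0,"y":0,"z":0,"wx":0,"wy":0,"wz":0,"jaw":1},{"x":0,"y":0,"z":0,"wx":0,"wy":0,"wz":0,"jaw":1},{"x":0,"y":-2.12,"z":-0.94,"wx":0,"wy":0,"wz":0,"jaw":1},{"x":0,"y":-2.12,"z":-0.94,"wx":0,"wy":0,"wz":0,"jaw":1},{"x":0,"y":-2.12,"z":-0.94,"wx":0,"wy":0,"wz":0,"jaw":1}]' 60
python3 -c "
from h import *; s=st(); z=np.array(s['position'])
a=go([570,385,190],65,225,n=3);a=go([570,330,225],-65,45,n=18,frm=a); a=go([*CR[3],190],-25,YC,n=15,frm=a)"
```

```text
time_s: 30.7
position: [583.5, 382.3, 123.3]
orientation: [-0.32, 0.78, -0.497, 0.206]
ft_force: [-0.7, 0.8, -1.7]
finger_gap: 37.4
t 30.7 p [583.5 382.3 123.3] gap 37.4 F [-0.7  0.8 -1.7]
[[-0.711, -0.294, 0.639], [-0.703, 0.301, -0.644], [-0.003, -0.907, -0.421]] q [-0.96  1.1  -0.25  1.45  1.22  1.55  2.08]
n=3 xyz [ 0.25 -1.86 -0.65] w [-0.001 -0.001 -0.002] |d| 2.0 |w| 0.002
n=18 xyz [-0.39 -0.37  0.11] w [-0.     0.     0.175] |d| 0.6 |w| 0.175
n=15 xyz [-0.48  1.93  2.43] w [ 0.044 -0.041  0.041] |d| 3.1 |w| 0.073
```

```bash
python3 -m jog '[{"x":0.25,"y":-1.86,"z":-0.65,"wx":0,"wy":0,"wz":0,"jaw":1},{"x":0.25,"y":-1.86,"z":-0.65,"wx":0,"wy":0,"wz":0,"jaw":1},{"x":0.25,"y":-1.86,"z":-0.65,"wx":0,"wy":0,"wz":0,"jaw":1},{"x":-0.39,"y":-0.37,"z":0.11,"wx":0,"wy":0,"wz":0.175,"jaw":1},{"x":-0.39,"y":-0.37,"z":0.11,"wx":0,"wy":0,"wz":0.175,"jaw":1},{"x":-0.39,"y":-0.37,"z":0.11,"wx":0,"wy":0,"wz":0.175,"jaw":1},{"x":-0.39,"y":-0.37,"z":0.11,"wx":0,"wy":0,"wz":0.175,"jaw":1},{"x":-0.39,"y":-0.37,"z":0.11,"wx":0,"wy":0,"wz":0.175,"jaw":1},{"x":-0.39,"y":-0.37,"z":0.11,"wx":0,"wy":0,"wz":0.175,"jaw":1},{"x":-0.39,"y":-0.37,"z":0.11,"wx":0,"wy":0,"wz":0.175,"jaw":1}]'
python3 -m jog '[{"x":-0.39,"y":-0.37,"z":0.11,"wx":0,"wy":0,"wz":0.175,"jaw":1},{"x":-0.39,"y":-0.37,"z":0.11,"wx":0,"wy":0,"wz":0.175,"jaw":1},{"x":-0.39,"y":-0.37,"z":0.11,"wx":0,"wy":0,"wz":0.175,"jaw":1},{"x":-0.39,"y":-0.37,"z":0.11,"wx":0,"wy":0,"wz":0.175,"jaw":1},{"x":-0.39,"y":-0.37,"z":0.11,"wx":0,"wy":0,"wz":0.175,"jaw":1},{"x":-0.39,"y":-0.37,"z":0.11,"wx":0,"wy":0,"wz":0.175,"jaw":1},{"x":-0.39,"y":-0.37,"z":0.11,"wx":0,"wy":0,"wz":0.175,"jaw":1},{"x":-0.39,"y":-0.37,"z":0.11,"wx":0,"wy":0,"wz":0.175,"jaw":1},{"x":-0.39,"y":-0.37,"z":0.11,"wx":0,"wy":0,"wz":0.175,"jaw":1},{"x":-0.39,"y":-0.37,"z":0.11,"wx":0,"wy":0,"wz":0.175,"jaw":1}]'
python3 -c "
from h import *; st(); a=go([*CR[3],190],-25,YC,n=15)"
```

```text
time_s: 31.95
position: [603.9, 364.2, 207.8]
orientation: [0.189, 0.821, -0.288, 0.455]
ft_force: [0.5, 0.6, -2.0]
finger_gap: 37.6
time_s: 33.2
position: [584.5, 321.0, 218.5]
orientation: [0.751, 0.382, 0.164, 0.513]
ft_force: [-0.8, -0.8, -1.5]
finger_gap: 37.7
t 33.2 p [584.5 321.  218.5] gap 37.7 F [-0.8 -0.8 -1.5]
[[0.655, 0.405, 0.638], [0.742, -0.183, -0.645], [-0.144, 0.896, -0.421]] q [-1.12  0.9   0.12  1.63  1.04  1.3  -0.77]
n=15 xyz [-0.64  1.88  2.49] w [ 0.047 -0.038  0.051] |d| 3.2 |w| 0.079
```

```bash
python3 -m jog '[{"x":-0.64,"y":1.88,"z":2.49,"wx":0.047,"wy":-0.038,"wz":0.051,"jaw":1},{"x":-0.64,"y":1.88,"z":2.49,"wx":0.047,"wy":-0.038,"wz":0.051,"jaw":1},{"x":-0.64,"y":1.88,"z":2.49,"wx":0.047,"wy":-0.038,"wz":0.051,"jaw":1},{"x":-0.64,"y":1.88,"z":2.49,"wx":0.047,"wy":-0.038,"wz":0.051,"jaw":1},{"x":-0.64,"y":1.88,"z":2.49,"wx":0.047,"wy":-0.038,"wz":0.051,"jaw":1},{"x":-0.64,"y":1.88,"z":2.49,"wx":0.047,"wy":-0.038,"wz":0.051,"jaw":1},{"x":-0.64,"y":1.88,"z":2.49,"wx":0.047,"wy":-0.038,"wz":0.051,"jaw":1},{"x":-0.64,"y":1.88,"z":2.49,"wx":0.047,"wy":-0.038,"wz":0.051,"jaw":1},{"x":-0.64,"y":1.88,"z":2.49,"wx":0.047,"wy":-0.038,"wz":0.051,"jaw":1},{"x":-0.64,"y":1.88,"z":2.49,"wx":0.047,"wy":-0.038,"wz":0.051,"jaw":1}]'
python3 -m jog '[{"x":-0.64,"y":1.88,"z":2.49,"wx":0.047,"wy":-0.038,"wz":0.051,"jaw":1},{"x":-0.64,"y":1.88,"z":2.49,"wx":0.047,"wy":-0.038,"wz":0.051,"jaw":1},{"x":-0.64,"y":1.88,"z":2.49,"wx":0.047,"wy":-0.038,"wz":0.051,"jaw":1},{"x":-0.64,"y":1.88,"z":2.49,"wx":0.047,"wy":-0.038,"wz":0.051,"jaw":1},{"x":-0.64,"y":1.88,"z":2.49,"wx":0.047,"wy":-0.038,"wz":0.051,"jaw":1},{"x":0,"y":0,"z":0,"wx":0,"wy":0,"wz":0,"jaw":1},{"x":0,"y":0,"z":0,"wx":0,"wy":0,"wz":0,"jaw":1},{"x":0,"y":0,"z":0,"wx":0,"wy":0,"wz":0,"jaw":1},{"x":0,"y":0,"z":0,"wx":0,"wy":0,"wz":0,"jaw":1},{"x":0,"y":0,"z":0,"wx":0,"wy":0,"wz":0,"jaw":1}]'
python3 -c "
from h import *; st(); im,c=snap('side','s6.png');it,ct=snap('top','t6.png')
cv2.imwrite('pics/v6.png',cv2.resize(np.hstack([cv2.imread('pics/s6.png')[100:280,220:440],cv2.imread('pics/t6.png')[80:260,220:400]]),None,fx=2,fy=2,interpolation=cv2.INTER_CUBIC))
a=go([*CR[3],75],-25,YC,n=9);go([*CR[3],39],-25,YC,n=9,frm=a)"
```

```text
time_s: 34.45
position: [701.3, 32.7, 226.3]
orientation: [0.936, 0.109, 0.051, 0.332]
ft_force: [-0.5, 0.2, -1.8]
finger_gap: 37.7
time_s: 35.7
position: [688.3, -114.2, 174.2]
orientation: [0.975, -0.035, -0.009, 0.221]
ft_force: [-0.1, -0.2, -1.7]
finger_gap: 37.2
t 35.7 p [ 688.3 -114.2  174.2] gap 37.2 F [-0.1 -0.2 -1.7]
[[0.997, -0.065, -0.032], [-0.072, -0.9, -0.429], [-0.001, 0.431, -0.902]] q [-0.14  0.78  0.06  1.43  0.46  1.06 -0.41]
n=9 xyz [-0.01 -0.55  1.17] w [0.001 0.    0.   ] |d| 1.3 |w| 0.001
n=9 xyz [ 0.   -0.17  0.36] w [0. 0. 0.] |d| 0.4 |w| 0.0
```

View pics/v6.png

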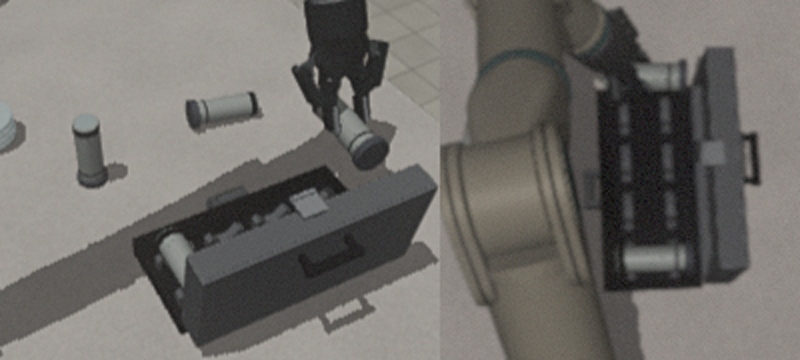

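Tube 1 lies seated in cradle 1 and the next is level above cradle 4. The tube that stood at (590,194) now lies on the bench, which I'll deal with after this placing.

```bash
python3 -m jog '[{"x":0,"y":-0.55,"z":1.17,"wx":0,"wy":0,"wz":0,"jaw":1},{"x":0,"y":-0.55,"z":1.17,"wx":0,"wy":0,"wz":0,"jaw":1},{"x":0,"y":-0.55,"z":1.17,"wx":0,"wy":0,"wz":0,"jaw":1},{"x":0,"y":-0.55,"z":1.17,"wx":0,"wy":0,"wz":0,"jaw":1},{"x":0,"y":-0.55,"z":1.17,"wx":0,"wy":0,"wz":0,"jaw":1},{"x":0,"y":-0.55,"z":1.17,"wx":0,"wy":0,"wz":0,"jaw":1},{"x":0,"y":-0.55,"z":1.17,"wx":0,"wy":0,"wz":0,"jaw":1},{"x":0,"y":-0.55,"z":1.17,"wx":0,"wy":0,"wz":0,"jaw":1},{"x":0,"y":-0.55,"z":1.17,"wx":0,"wy":0,"wz":0,"jaw":1},{"x":0,"y":0,"z":0,"wx":0,"wy":0,"wz":0,"jaw":1}]'
python3 -c "
from h import *; st();go([*CR[3],39],-25,YC,n=9)"
python3 -m jog '[{"x":0,"y":-0.17,"z":0.36,"wx":0,"wy":0,"wz":0,"jaw":1},{"x":0,"y":-0.17,"z":0.36,"wx":0,"wy":0,"wz":0,"jaw":1},{"x":0,"y":-0.17,"z":0.36,"wx":0,"wy":0,"wz":0,"jaw":1},{"x":0,"y":-0.17,"z":0.36,"wx":0,"wy":0,"wz":0,"jaw":1},{"x":0,"y":-0.17,"z":0.36,"wx":0,"wy":0,"wz":0,"jaw":1},{"x":0,"y":-0.17,"z":0.36,"wx":0,"wy":0,"wz":0,"jaw":1},{"x":0,"y":-0.17,"z":0.36,"wx":0,"wy":0,"wz":0,"jaw":1},{"x":0,"y":-0.17,"z":0.36,"wx":0,"wy":0,"wz":0,"jaw":1},{"x":0,"y":0,"z":0,"wx":0,"wy":0,"wz":0,"jaw":1},{"x":0,"y":0,"z":0,"wx":0,"wy":0,"wz":0,"jaw":1}]'
python3 -c "
from h import *; st();go([*CR[3],36],-25,YC,n=4)"
```

```text
time_s: 37.05
position: [687.0, -115.6, 56.3]
orientation: [0.975, -0.035, -0.01, 0.221]
ft_force: [0.6, -0.2, -2.4]
finger_gap: 37.6
t 37.05 p [ 687.  -115.6   56.3] gap 37.6 F [ 0.6 -0.2 -2.4]
[[0.997, -0.065, -0.035], [-0.074, -0.9, -0.43], [-0.004, 0.431, -0.902]] q [-0.15  0.92  0.08  1.49  0.49  0.87 -0.51]
n=9 xyz [ 0.   -0.17  0.34] w [0.001 0.    0.   ] |d| 0.4 |w| 0.001
time_s: 38.3
position: [688.0, -115.9, 26.0]
orientation: [0.975, -0.036, -0.009, 0.221]
ft_force: [0.7, 0.4, -1.4]
finger_gap: 37.5
t 38.3 p [ 688.  -115.9   26. ] gap 37.5 F [ 0.7  0.4 -1.4]
[[0.997, -0.066, -0.033], [-0.074, -0.9, -0.429], [-0.001, 0.431, -0.902]] q [-0.15  0.97  0.09  1.5   0.5   0.83 -0.54]
n=4 xyz [-0.02 -0.09  0.16] w [0.002 0.    0.   ] |d| 0.2 |w| 0.002
```

```bash
python3 -m jog '[{"x":0,"y":-0.08,"z":0.16,"wx":0,"wy":0,"wz":0,"jaw":1},{"x":0,"y":-0.08,"z":0.16,"wx":0,"wy":0,"wz":0,"jaw":1},{"x":0,"y":-0.06,"z":0.12,"wx":0,"wy":0,"wz":0,"jaw":1},{"x":0,"y":-0.04,"z":0.09,"wx":0,"wy":0,"wz":0,"jaw":1},{"x":0,"y":0,"z":0,"wx":0,"wy":0,"wz":0,"jaw":1},{"x":0,"y":0,"z":0,"wx":0,"wy":0,"wz":0,"jaw":1},{"x":0,"y":0,"z":0,"wx":0,"wy":0,"wz":0,"jaw":1},{"x":0,"y":0,"z":0,"wx":0,"wy":0,"wz":0,"jaw":1},{"x":0,"y":0,"z":0,"wx":0,"wy":0,"wz":0,"jaw":1},{"x":0,"y":0,"z":0,"wx":0,"wy":0,"wz":0,"jaw":1}]'
```

```text
time_s: 39.55
position: [687.8, -115.8, 20.0]
orientation: [0.975, -0.036, -0.009, 0.221]
ft_force: [-0.8, 0.9, -1.7]
finger_gap: 37.6
```

```bash
python3 -m jog '[{"x":0,"y":-0.04,"z":0.08,"wx":0,"wy":0,"wz":0,"jaw":1},{"x":0,"y":-0.04,"z":0.08,"wx":0,"wy":0,"wz":0,"jaw":1},{"x":0,"y":0,"z":0,"wx":0,"wy":0,"wz":0,"jaw":1},{"x":0,"y":0,"z":0,"wx":0,"wy":0,"wz":0,"jaw":1},{"x":0,"y":0,"z":0,"wx":0,"wy":0,"wz":0,"jaw":1},{"x":0,"y":0,"z":0,"wx":0,"wy":0,"wz":0,"jaw":1},{"x":0,"y":0,"z":0,"wx":0,"wy":0,"wz":0,"jaw":1},{"x":0,"y":0,"z":0,"wx":0,"wy":0,"wz":0,"jaw":1},{"x":0,"y":0,"z":0,"wx":0,"wy":0,"wz":0,"jaw":1},{"x":0,"y":0,"z":0,"wx":0,"wy":0,"wz":0,"jaw":1}]'
```

```text
time_s: 40.8
position: [687.9, -116.2, 18.9]
orientation: [0.975, -0.036, -0.009, 0.221]
ft_force: [-3.0, 0.4, 5.3]
finger_gap: 37.5
```

```bash
python3 -m jog '[{"x":0,"y":0,"z":0,"wx":0,"wy":0,"wz":0,"jaw":0.1},{"x":0,"y":0,"z":0,"wx":0,"wy":0,"wz":0,"jaw":-0.1},{"x":0,"y":0,"z":0,"wx":0,"wy":0,"wz":0,"jaw":-0.3},{"x":0,"y":0,"z":0,"wx":0,"wy":0,"wz":0,"jaw":-0.3},{"x":0,"y":0,"z":-0.5,"wx":0,"wy":0,"wz":0,"jaw":-0.3},{"x":0,"y":0,"z":-1.5,"wx":0,"wy":0,"wz":0,"jaw":-0.3},{"x":0,"y":0,"z":-2.5,"wx":0,"wy":0,"wz":0,"jaw":-0.3},{"x":0,"y":0,"z":-4,"wx":0,"wy":0,"wz":0,"jaw":-0.3},{"x":0,"y":0,"z":-5,"wx":0,"wy":0,"wz":0,"jaw":-0.3},{"x":0,"y":0,"z":-5,"wx":0,"wy":0,"wz":0,"jaw":-0.3}]'
python3 -c "
from h import *; st(); im,c=snap('side','s7.png');it,ct=snap('top','t7.png')
cv2.imwrite('pics/v7.png',cv2.resize(np.hstack([cv2.imread('pics/s7.png')[100:280,220:440],cv2.imread('pics/t7.png')[80:260,220:400]]),None,fx=2,fy=2,interpolation=cv2.INTER_CUBIC))
print(*tops(im,c,(220,85,320,200)))"
```

```text
time_s: 42.05
position: [694.1, -34.9, 187.7]
orientation: [0.975, -0.036, -0.008, 0.22]
ft_force: [0.6, 0.7, -0.3]
finger_gap: 55.6
t 42.05 p [694.1 -34.9 187.7] gap 55.6 F [ 0.6  0.7 -0.3]
[[0.997, -0.066, -0.032], [-0.073, -0.9, -0.429], [-0.001, 0.43, -0.903]] q [-0.24  0.79  0.05  1.36  0.43  1.15 -0.48]
(array([223.3, 160.5]), np.int32(83), array([326. , 222.5, 120. ])) (array([263.1, 161.6]), np.int32(49), array([425.1, 157.9, 120. ]))
```

View pics/v7.png

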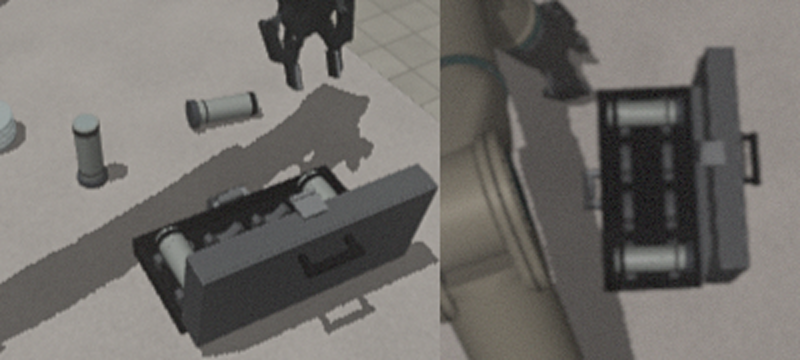

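```bash
python3 -c "
from h import *; c=robot.calibration('side')
P=lambda p,z: plane(c,p[0]/2+219.75,p[1]/2+99.75,z)[:2]
a=P((191,114),25);b=P((254.5,103),20);print(a,b,np.linalg.norm(a-b));m=(a+b)/2;d=(b-a)/np.linalg.norm(b-a);print('mid',m,'az of u',np.degrees(np.arctan2(d[1],d[0])))
# edge-based check in full image
im=cv2.imread('pics/s7.png');g=im[140:172,308:356].astype(int)
m2=((g[:,:,0]-g[:,:,2]>4)).astype(np.uint8);n,l,s,ce=cv2.connectedComponentsWithStats(m2)
for i in range(1,n):
  if s[i][4]>30:
    ys,xs=np.nonzero(l==i);pts=np.c_[xs,ys].astype(np.float32);r=cv2.minAreaRect(pts);print(s[i],ce[i]+[308,140],r); 
"
```

```text
[625.18865421 188.97431662] [737.38223697 161.82102769] 115.43266916951954
mid [681.28544559 175.39767216] az of u -13.605212613807803
```

```bash
python3 -c "
from h import *; go([681,175,170],0,76.4,n=9)"
```

```text
n=9 xyz [ 1.17 -2.27 -0.15] w [ 0.041  0.033 -0.153] |d| 2.6 |w| 0.162
```

```bash
python3 -m jog '[{"x":1.17,"y":-2.27,"z":-0.15,"wx":0.041,"wy":0.033,"wz":-0.153,"jaw":-1},{"x":1.17,"y":-2.27,"z":-0.15,"wx":0.041,"wy":0.033,"wz":-0.153,"jaw":-1},{"x":1.17,"y":-2.27,"z":-0.15,"wx":0.041,"wy":0.033,"wz":-0.153,"jaw":-1},{"x":1.17,"y":-2.27,"z":-0.15,"wx":0.041,"wy":0.033,"wz":-0.153,"jaw":-1},{"x":1.17,"y":-2.27,"z":-0.15,"wx":0.041,"wy":0.033,"wz":-0.153,"jaw":-1},{"x":1.17,"y":-2.27,"z":-0.15,"wx":0.041,"wy":0.033,"wz":-0.153,"jaw":-1},{"x":1.17,"y":-2.27,"z":-0.15,"wx":0.041,"wy":0.033,"wz":-0.153,"jaw":-1},{"x":1.17,"y":-2.27,"z":-0.15,"wx":0.041,"wy":0.033,"wz":-0.153,"jaw":-1},{"x":1.17,"y":-2.27,"z":-0.15,"wx":0.041,"wy":0.033,"wz":-0.153,"jaw":-1},{"x":0,"y":0,"z":0,"wx":0,"wy":0,"wz":0,"jaw":-1}]'
python3 -c "
from h import *; st(); c=robot.calibration('wrist');snap('wrist','w8.png');print(c['vfov'],c['cx'],c['cy']); np.save('w8.npy',c['world_to_cam'])
for p in [(681,175,22),(625,189,25),(737,162,20)]: print(proj(c,p))
im=cv2.imread('pics/w8.png'); cv2.imwrite('pics/w8.png',im)"
```

```text
time_s: 43.4
position: [677.2, 169.9, 143.3]
orientation: [0.789, 0.615, -0.007, -0.001]
ft_force: [-0.1, -0.3, 0.3]
finger_gap: 85.6
t 43.4 p [677.2 169.9 143.3] gap 85.6 F [-0.1 -0.3  0.3]
[[0.244, 0.97, -0.012], [0.97, -0.244, -0.008], [-0.01, -0.01, -1.0]] q [-0.02  0.82 -0.52  1.41  0.44  1.04  0.7 ]
64.1320900330538 318.0143224207901 199.96663984827435
[324.10299144 188.7876802 ]
[324.4198018  125.32277196]
[324.81818093 244.31506361]
```

View pics/w8.png

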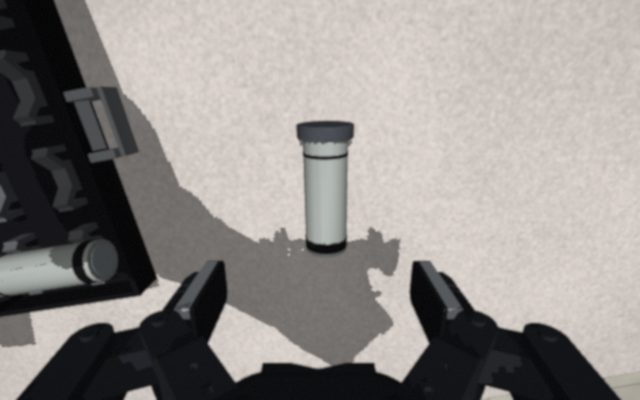

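The wrist view shows the tube lying along the tool y axis (flange at (325,130), other end at (326,247)). That matches the predicted pixels (324,125)/(325,244). Descending to grip it.

```bash
python3 -c "
from h import *; go([681.5,175,26],0,76.4,n=8)"
```

```text
n=8 xyz [0.1  0.03 1.7 ] w [-0.001  0.001 -0.001] |d| 1.7 |w| 0.002
```

```bash
python3 -m jog '[{"x":0.1,"y":0.03,"z":1.9,"wx":0,"wy":0,"wz":0,"jaw":-0.6},{"x":0.1,"y":0.03,"z":1.9,"wx":0,"wy":0,"wz":0,"jaw":-0.6},{"x":0.1,"y":0.03,"z":1.9,"wx":0,"wy":0,"wz":0,"jaw":-0.6},{"x":0.1,"y":0.03,"z":1.9,"wx":0,"wy":0,"wz":0,"jaw":-0.6},{"x":0.1,"y":0.03,"z":1.9,"wx":0,"wy":0,"wz":0,"jaw":-0.6},{"x":0.1,"y":0.03,"z":1.7,"wx":0,"wy":0,"wz":0,"jaw":-0.6},{"x":0.1,"y":0.03,"z":1.3,"wx":0,"wy":0,"wz":0,"jaw":-0.6},{"x":0.1,"y":0.03,"z":1,"wx":0,"wy":0,"wz":0,"jaw":-0.6},{"x":0,"y":0,"z":0,"wx":0,"wy":0,"wz":0,"jaw":-0.6},{"x":0,"y":0,"z":0,"wx":0,"wy":0,"wz":0,"jaw":-0.6}]'
python3 -m jog '[{"x":0,"y":0,"z":0,"wx":0,"wy":0,"wz":0,"jaw":0},{"x":0,"y":0,"z":0,"wx":0,"wy":0,"wz":0,"jaw":1},{"x":0,"y":0,"z":0,"wx":0,"wy":0,"wz":0,"jaw":1},{"x":0,"y":0,"z":0,"wx":0,"wy":0,"wz":0,"jaw":1},{"x":0,"y":0,"z":0,"wx":0,"wy":0,"wz":0,"jaw":1},{"x":0,"y":0,"z":-0.5,"wx":0,"wy":0,"wz":0,"jaw":1},{"x":0,"y":0,"z":-1.5,"wx":0,"wy":0,"wz":0,"jaw":1},{"x":0,"y":0,"z":-3,"wx":0,"wy":0,"wz":0,"jaw":1},{"x":0,"y":0,"z":-4,"wx":0,"wy":0,"wz":0,"jaw":1},{"x":0,"y":0,"z":-4,"wx":0,"wy":0,"wz":0,"jaw":1}]' 60
python3 -c "
from h import *; st(); im,c=snap('side','s9.png');print(*tops(im,c,(220,85,320,200))); go([*CR[2],140],0,YC,n=12)"
```

```text
time_s: 44.7
position: [680.9, 175.7, 8.4]
orientation: [0.788, 0.615, -0.007, -0.0]
ft_force: [-0.7, -1.0, 0.1]
finger_gap: 68.6
time_s: 45.95
position: [681.7, 176.7, 139.5]
orientation: [0.788, 0.615, -0.007, -0.0]
ft_force: [0.2, 0.2, -2.5]
finger_gap: 32.7
t 45.95 p [681.7 176.7 139.5] gap 32.7 F [ 0.2  0.2 -2.5]
[[0.243, 0.97, -0.012], [0.97, -0.243, -0.008], [-0.011, -0.009, -1.0]] q [-0.03  0.84 -0.51  1.39  0.44  1.05  0.7 ]
(array([223.6, 160.7]), np.int32(80), array([326.5, 221.4, 120. ])) (array([263.1, 161.6]), np.int32(47), array([425.2, 157.6, 120. ]))
n=12 xyz [-2.14  1.52  0.21] w [0.    0.    0.117] |d| 2.6 |w| 0.117
```

```bash
python3 -m jog '[{"x":-2.14,"y":1.52,"z":0.21,"wx":0,"wy":0,"wz":0.117,"jaw":1},{"x":-2.14,"y":1.52,"z":0.21,"wx":0,"wy":0,"wz":0.117,"jaw":1},{"x":-2.14,"y":1.52,"z":0.21,"wx":0,"wy":0,"wz":0.117,"jaw":1},{"x":-2.14,"y":1.52,"z":0.21,"wx":0,"wy":0,"wz":0.117,"jaw":1},{"x":-2.14,"y":1.52,"z":0.21,"wx":0,"wy":0,"wz":0.117,"jaw":1},{"x":-2.14,"y":1.52,"z":0.21,"wx":0,"wy":0,"wz":0.117,"jaw":1},{"x":-2.14,"y":1.52,"z":0.21,"wx":0,"wy":0,"wz":0.117,"jaw":1},{"x":-2.14,"y":1.52,"z":0.21,"wx":0,"wy":0,"wz":0.117,"jaw":1},{"x":-2.14,"y":1.52,"z":0.21,"wx":0,"wy":0,"wz":0.117,"jaw":1},{"x":-2.14,"y":1.52,"z":0.21,"wx":0,"wy":0,"wz":0.117,"jaw":1}]' 80
python3 -m jog '[{"x":-2.14,"y":1.52,"z":0.21,"wx":0,"wy":0,"wz":0.117,"jaw":1},{"x":-2.14,"y":1.52,"z":0.21,"wx":0,"wy":0,"wz":0.117,"jaw":1},{"x":0,"y":0,"z":0,"wx":0,"wy":0,"wz":0,"jaw":1},{"x":0,"y":0,"z":0,"wx":0,"wy":0,"wz":0,"jaw":1},{"x":0,"y":0,"z":0,"wx":0,"wy":0,"wz":0,"jaw":1},{"x":0,"y":0,"z":0,"wx":0,"wy":0,"wz":0,"jaw":1},{"x":0,"y":0,"z":0,"wx":0,"wy":0,"wz":0,"jaw":1},{"x":0,"y":0,"z":0,"wx":0,"wy":0,"wz":0,"jaw":1},{"x":0,"y":0,"z":0,"wx":0,"wy":0,"wz":0,"jaw":1},{"x":0,"y":0,"z":0,"wx":0,"wy":0,"wz":0,"jaw":1}]'
python3 -c "
from h import *; st(); im,c=snap('side','s10.png');snap('wrist','w10.png')
cv2.imwrite('pics/v10.png',np.hstack([cv2.resize(cv2.imread('pics/s10.png')[120:280,240:440],(450,360),interpolation=cv2.INTER_CUBIC),cv2.imread('pics/w10.png')[:360,160:480]]))
a=go([*CR[2],75],0,YC,n=6);go([*CR[2],41],0,YC,n=9,frm=a)"
```

```text
time_s: 47.25
position: [643.1, -69.1, 119.6]
orientation: [0.997, 0.075, -0.006, 0.004]
ft_force: [0.5, 0.1, -1.5]
finger_gap: 31.7
time_s: 48.5
position: [603.8, -102.9, 115.8]
orientation: [0.999, -0.04, -0.006, 0.004]
ft_force: [-0.1, 0.0, -3.0]
finger_gap: 32.1
t 48.5 p [ 603.8 -102.9  115.8] gap 32.1 F [-0.1  0.  -3. ]
[[0.997, -0.079, -0.012], [-0.079, -0.997, -0.008], [-0.011, 0.009, -1.0]] q [ 0.22  0.7  -0.16  1.7   0.16  0.77 -0.1 ]
n=6 xyz [ 0.08 -0.04  1.  ] w [ 0.002  0.002 -0.001] |d| 1.0 |w| 0.002
n=9 xyz [ 0.   -0.    0.38] w [0. 0. 0.] |d| 0.4 |w| 0.0
```

View pics/v10.png

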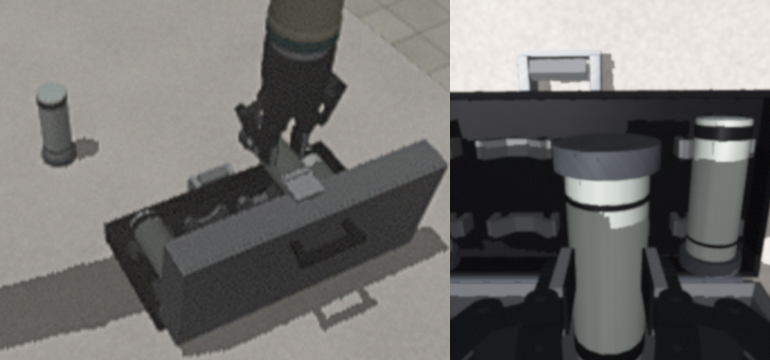

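```bash
python3 -m jog '[{"x":0.08,"y":-0.04,"z":1,"wx":0.002,"wy":0.002,"wz":0,"jaw":1},{"x":0.08,"y":-0.04,"z":1,"wx":0.002,"wy":0.002,"wz":0,"jaw":1},{"x":0.08,"y":-0.04,"z":1,"wx":0.002,"wy":0.002,"wz":0,"jaw":1},{"x":0.08,"y":-0.04,"z":1,"wx":0.002,"wy":0.002,"wz":0,"jaw":1},{"x":0.08,"y":-0.04,"z":1,"wx":0.002,"wy":0.002,"wz":0,"jaw":1},{"x":0.08,"y":-0.04,"z":1,"wx":0.002,"wy":0.002,"wz":0,"jaw":1},{"x":0,"y":0,"z":0.7,"wx":0,"wy":0,"wz":0,"jaw":1},{"x":0,"y":0,"z":0.7,"wx":0,"wy":0,"wz":0,"jaw":1},{"x":0,"y":0,"z":0.5,"wx":0,"wy":0,"wz":0,"jaw":1},{"x":0,"y":0,"z":0.3,"wx":0,"wy":0,"wz":0,"jaw":1}]'
python3 -m jog '[{"x":0,"y":0,"z":0.3,"wx":0,"wy":0,"wz":0,"jaw":1},{"x":0,"y":0,"z":0.3,"wx":0,"wy":0,"wz":0,"jaw":1},{"x":0,"y":0,"z":0.2,"wx":0,"wy":0,"wz":0,"jaw":1},{"x":0,"y":0,"z":0,"wx":0,"wy":0,"wz":0,"jaw":1},{"x":0,"y":0,"z":0,"wx":0,"wy":0,"wz":0,"jaw":1},{"x":0,"y":0,"z":0,"wx":0,"wy":0,"wz":0,"jaw":1},{"x":0,"y":0,"z":0,"wx":0,"wy":0,"wz":0,"jaw":1},{"x":0,"y":0,"z":0,"wx":0,"wy":0,"wz":0,"jaw":1},{"x":0,"y":0,"z":0,"wx":0,"wy":0,"wz":0,"jaw":1},{"x":0,"y":0,"z":0,"wx":0,"wy":0,"wz":0,"jaw":1}]'
python3 -c "
from h import *; st(); go([*CR[2],41],0,YC,n=1)"
```

```text
time_s: 49.85
position: [608.4, -101.0, 33.5]
orientation: [0.999, -0.04, 0.001, -0.001]
ft_force: [-0.5, 1.0, -3.1]
finger_gap: 32.0
time_s: 51.1
position: [608.4, -101.0, 25.8]
orientation: [0.999, -0.04, 0.001, -0.001]
ft_force: [0.1, 0.0, -2.8]
finger_gap: 32.0
t 51.1 p [ 608.4 -101.    25.8] gap 32.0 F [ 0.1  0.  -2.8]
[[0.997, -0.079, 0.001], [-0.079, -0.997, 0.003], [0.001, -0.003, -1.0]] q [ 0.21  0.82 -0.14  1.75  0.18  0.58 -0.12]
n=1 xyz [-0.03  0.03  0.38] w [-0.003 -0.001 -0.004] |d| 0.4 |w| 0.005
```

```bash
python3 -m jog '[{"x":0,"y":0,"z":0.15,"wx":0,"wy":0,"wz":0,"jaw":1},{"x":0,"y":0,"z":0.15,"wx":0,"wy":0,"wz":0,"jaw":1},{"x":0,"y":0,"z":0,"wx":0,"wy":0,"wz":0,"jaw":1},{"x":0,"y":0,"z":0,"wx":0,"wy":0,"wz":0,"jaw":1},{"x":0,"y":0,"z":0,"wx":0,"wy":0,"wz":0,"jaw":1},{"x":0,"y":0,"z":0,"wx":0,"wy":0,"wz":0,"jaw":1},{"x":0,"y":0,"z":0,"wx":0,"wy":0,"wz":0,"jaw":1},{"x":0,"y":0,"z":0,"wx":0,"wy":0,"wz":0,"jaw":1},{"x":0,"y":0,"z":0,"wx":0,"wy":0,"wz":0,"jaw":1},{"x":0,"y":0,"z":0,"wx":0,"wy":0,"wz":0,"jaw":1}]'
```

```text
time_s: 52.35
position: [608.1, -100.7, 22.8]
orientation: [0.999, -0.039, 0.0, -0.002]
ft_force: [-4.0, 3.7, 4.8]
finger_gap: 31.7
```

```bash
python3 -m jog '[{"x":-0.05,"y":0,"z":0,"wx":-0.02,"wy":0,"wz":0,"jaw":1},{"x":0,"y":0,"z":0,"wx":-0.02,"wy":0,"wz":0,"jaw":1},{"x":0,"y":0,"z":0.08,"wx":0,"wy":0,"wz":0,"jaw":1},{"x":0,"y":0,"z":0.08,"wx":0,"wy":0,"wz":0,"jaw":1},{"x":0,"y":0,"z":0,"wx":0,"wy":0,"wz":0,"jaw":1},{"x":0,"y":0,"z":0,"wx":0,"wy":0,"wz":0,"jaw":1},{"x":0,"y":0,"z":0,"wx":0,"wy":0,"wz":0,"jaw":1},{"x":0,"y":0,"z":0,"wx":0,"wy":0,"wz":0,"jaw":1},{"x":0,"y":0,"z":0,"wx":0,"wy":0,"wz":0,"jaw":1},{"x":0,"y":0,"z":0,"wx":0,"wy":0,"wz":0,"jaw":1}]'
```

```text
time_s: 53.6
position: [608.3, -101.7, 22.6]
orientation: [0.999, -0.04, 0.0, 0.019]
ft_force: [-5.7, 0.5, 13.8]
finger_gap: 32.1
```

```bash
python3 -m jog '[{"x":0,"y":0,"z":0,"wx":0,"wy":0,"wz":0,"jaw":0.2},{"x":0,"y":0,"z":0,"wx":0,"wy":0,"wz":0,"jaw":-0.1},{"x":0,"y":0,"z":0,"wx":0,"wy":0,"wz":0,"jaw":-0.3},{"x":0,"y":0,"z":0,"wx":0,"wy":0,"wz":0,"jaw":-0.3},{"x":0,"y":0,"z":-0.5,"wx":0,"wy":0,"wz":0,"jaw":-0.3},{"x":0,"y":0,"z":-1.5,"wx":0,"wy":0,"wz":0,"jaw":-0.3},{"x":0,"y":0,"z":-2.5,"wx":0,"wy":0,"wz":0,"jaw":-0.3},{"x":0,"y":0,"z":-4,"wx":0,"wy":0,"wz":0,"jaw":-0.3},{"x":0,"y":0,"z":-5,"wx":0,"wy":0,"wz":0,"jaw":-0.3},{"x":0,"y":0,"z":-5,"wx":0,"wy":0,"wz":0,"jaw":-0.3}]'
python3 -c "
from h import *; st(); im,c=snap('side');print(*tops(im,c,(220,85,320,200)))
z=pose(65,225)[:,2];g=np.array([425.5,161,60])
a=go([470,140,310],-45,20,n=12,spin=-30); a=go(g-100*z+[0,0,120],-65,45,spin=-80,n=10,frm=a);
a=go(g-90*z,65,225,n=10,frm=a)"
```

```text
time_s: 54.85
position: [608.3, -94.1, 208.8]
orientation: [0.999, -0.039, 0.0, 0.019]
ft_force: [0.8, -0.2, 0.0]
finger_gap: 55.5
t 54.85 p [608.3 -94.1 208.8] gap 55.5 F [ 0.8 -0.2  0. ]
[[0.997, -0.079, -0.001], [-0.079, -0.996, -0.037], [0.002, 0.037, -0.999]] q [ 0.18  0.58 -0.15  1.62  0.15  0.95 -0.11]
(array([223.4, 160.2]), np.int32(81), array([326.7, 223.6, 120. ])) (array([263.1, 161.6]), np.int32(49), array([425.1, 157.9, 120. ]))
n=12 xyz [-0.54 -1.83 -1.38] w [-0.064 -0.003 -0.075] |d| 2.4 |w| 0.099
n=10 xyz [ 0.87 -1.28 -0.6 ] w [-0.052 -0.008 -0.111] |d| 1.7 |w| 0.122
n=10 xyz [1.01 0.71 0.61] w [ 0.     0.    -0.175] |d| 1.4 |w| 0.175
```

```bash
python3 -m jog '[{"x":-0.54,"y":-1.83,"z":-1.38,"wx":-0.064,"wy":-0.003,"wz":-0.075,"jaw":-0.6},{"x":-0.54,"y":-1.83,"z":-1.38,"wx":-0.064,"wy":-0.003,"wz":-0.075,"jaw":-0.6},{"x":-0.54,"y":-1.83,"z":-1.38,"wx":-0.064,"wy":-0.003,"wz":-0.075,"jaw":-0.6},{"x":-0.54,"y":-1.83,"z":-1.38,"wx":-0.064,"wy":-0.003,"wz":-0.075,"jaw":-0.6},{"x":-0.54,"y":-1.83,"z":-1.38,"wx":-0.064,"wy":-0.003,"wz":-0.075,"jaw":-0.6},{"x":-0.54,"y":-1.83,"z":-1.38,"wx":-0.064,"wy":-0.003,"wz":-0.075,"jaw":-0.6},{"x":-0.54,"y":-1.83,"z":-1.38,"wx":-0.064,"wy":-0.003,"wz":-0.075,"jaw":-0.6},{"x":-0.54,"y":-1.83,"z":-1.38,"wx":-0.064,"wy":-0.003,"wz":-0.075,"jaw":-0.6},{"x":-0.54,"y":-1.83,"z":-1.38,"wx":-0.064,"wy":-0.003,"wz":-0.075,"jaw":-0.6},{"x":-0.54,"y":-1.83,"z":-1.38,"wx":-0.064,"wy":-0.003,"wz":-0.075,"jaw":-0.6}]' 60
python3 -m jog '[{"x":-0.54,"y":-1.83,"z":-1.38,"wx":-0.064,"wy":-0.003,"wz":-0.075,"jaw":-0.6},{"x":-0.54,"y":-1.83,"z":-1.38,"wx":-0.064,"wy":-0.003,"wz":-0.075,"jaw":-0.6},{"x":0.87,"y":-1.28,"z":-0.6,"wx":-0.052,"wy":-0.008,"wz":-0.111,"jaw":-0.6},{"x":0.87,"y":-1.28,"z":-0.6,"wx":-0.052,"wy":-0.008,"wz":-0.111,"jaw":-0.6},{"x":0.87,"y":-1.28,"z":-0.6,"wx":-0.052,"wy":-0.008,"wz":-0.111,"jaw":-0.6},{"x":0.87,"y":-1.28,"z":-0.6,"wx":-0.052,"wy":-0.008,"wz":-0.111,"jaw":-0.6},{"x":0.87,"y":-1.28,"z":-0.6,"wx":-0.052,"wy":-0.008,"wz":-0.111,"jaw":-0.6},{"x":0.87,"y":-1.28,"z":-0.6,"wx":-0.052,"wy":-0.008,"wz":-0.111,"jaw":-0.6},{"x":0.87,"y":-1.28,"z":-0.6,"wx":-0.052,"wy":-0.008,"wz":-0.111,"jaw":-0.6},{"x":0.87,"y":-1.28,"z":-0.6,"wx":-0.052,"wy":-0.008,"wz":-0.111,"jaw":-0.6}]'
python3 -c "
from h import *; st(); im,c=snap('side');print(*tops(im,c,(220,85,320,200)))
z=pose(65,225)[:,2];g=np.array([425.5,161,60])
a=go(g-100*z+[0,0,120],-65,45,spin=-80,n=2);
a=go(g-90*z,65,225,n=12,frm=a);a=go(g,65,225,n=6,frm=a)"
```

```text
time_s: 56.15
position: [507.7, 97.7, 286.4]
orientation: [0.888, 0.326, -0.032, 0.323]
ft_force: [-0.6, 0.3, 0.1]
finger_gap: 68.3
time_s: 57.4
position: [398.5, 210.3, 224.6]
orientation: [0.496, 0.7, -0.142, 0.495]
ft_force: [-0.6, -0.6, 0.0]
finger_gap: 68.5
t 57.4 p [398.5 210.3 224.6] gap 68.5 F [-0.6 -0.6  0. ]
[[-0.019, 0.834, 0.551], [0.553, 0.468, -0.689], [-0.833, 0.292, -0.471]] q [-1.    0.74 -0.35  2.05  0.98  1.48 -0.15]
(array([224. , 160.2]), np.int32(82), array([328.4, 222.9, 120. ])) (array([262.9, 161.4]), np.int32(49), array([425. , 158.5, 120. ]))
n=2 xyz [ 0.5  -0.96 -0.51] w [-0.054 -0.014 -0.101] |d| 1.2 |w| 0.116
n=12 xyz [0.84 0.6  0.51] w [ 0.     0.    -0.145] |d| 1.1 |w| 0.145
n=6 xyz [0.  0.  1.5] w [0. 0. 0.] |d| 1.5 |w| 0.0
```

```bash
python3 -m jog '[{"x":0.5,"y":-0.96,"z":-0.51,"wx":-0.054,"wy":-0.014,"wz":-0.101,"jaw":-0.6},{"x":0.5,"y":-0.96,"z":-0.51,"wx":-0.054,"wy":-0.014,"wz":-0.101,"jaw":-0.6},{"x":0.84,"y":0.6,"z":0.51,"wx":0,"wy":0,"wz":-0.145,"jaw":-0.6},{"x":0.84,"y":0.6,"z":0.51,"wx":0,"wy":0,"wz":-0.145,"jaw":-0.6},{"x":0.84,"y":0.6,"z":0.51,"wx":0,"wy":0,"wz":-0.145,"jaw":-0.6},{"x":0.84,"y":0.6,"z":0.51,"wx":0,"wy":0,"wz":-0.145,"jaw":-0.6},{"x":0.84,"y":0.6,"z":0.51,"wx":0,"wy":0,"wz":-0.145,"jaw":-0.6},{"x":0.84,"y":0.6,"z":0.51,"wx":0,"wy":0,"wz":-0.145,"jaw":-0.6},{"x":0.84,"y":0.6,"z":0.51,"wx":0,"wy":0,"wz":-0.145,"jaw":-0.6},{"x":0.84,"y":0.6,"z":0.51,"wx":0,"wy":0,"wz":-0.145,"jaw":-0.6}]'
python3 -c "
from h import *; st()
z=pose(65,225)[:,2];g=np.array([425.5,161,60])
a=go(g-90*z,65,225,n=5);a=go(g,65,225,n=6,frm=a)"
```

```text
time_s: 58.7
position: [397.5, 224.2, 131.0]
orientation: [-0.078, 0.839, -0.416, 0.341]
ft_force: [-0.2, -0.4, 0.4]
finger_gap: 68.4
t 58.7 p [397.5 224.2 131. ] gap 68.4 F [-0.2 -0.4  0.4]
[[-0.755, 0.152, 0.637], [-0.415, 0.641, -0.645], [-0.507, -0.752, -0.421]] q [-0.95  1.   -0.52  2.09  1.15  1.57  0.89]
n=5 xyz [0.74 0.53 0.35] w [-0.001 -0.001 -0.119] |d| 1.0 |w| 0.119
n=6 xyz [0.  0.  1.5] w [0. 0. 0.] |d| 1.5 |w| 0.0
```

```bash
python3 -m jog '[{"x":0.74,"y":0.53,"z":0.35,"wx":0,"wy":0,"wz":-0.119,"jaw":-0.6},{"x":0.74,"y":0.53,"z":0.35,"wx":0,"wy":0,"wz":-0.119,"jaw":-0.6},{"x":0.74,"y":0.53,"z":0.35,"wx":0,"wy":0,"wz":-0.119,"jaw":-0.6},{"x":0.74,"y":0.53,"z":0.35,"wx":0,"wy":0,"wz":-0.119,"jaw":-0.6},{"x":0.74,"y":0.53,"z":0.35,"wx":0,"wy":0,"wz":-0.119,"jaw":-0.6},{"x":0,"y":0,"z":0,"wx":0,"wy":0,"wz":0,"jaw":-0.6},{"x":0,"y":0,"z":0,"wx":0,"wy":0,"wz":0,"jaw":-0.6},{"x":0,"y":0,"z":0,"wx":0,"wy":0,"wz":0,"jaw":-0.6},{"x":0,"y":0,"z":0,"wx":0,"wy":0,"wz":0,"jaw":-0.6},{"x":0,"y":0,"z":0,"wx":0,"wy":0,"wz":0,"jaw":-0.6}]'
python3 -c "
from h import *; st(); im,c=snap('side','s11.png');print(*tops(im,c,(220,85,320,200)))
snap('wrist','w11.png'); cv2.imwrite('pics/v11.png',np.hstack([cv2.resize(cv2.imread('pics/s11.png')[90:250,140:340],(400,320)),cv2.resize(cv2.imread('pics/w11.png'),(400,320))]))
print('dishes',plane(robot.calibration('top'),195,267,50), plane(c,212.5,159,50))
z=pose(65,225)[:,2];g=np.array([425.5,161,60]);a=go(g,65,225,n=6)"
```

```text
time_s: 59.95
position: [379.2, 206.1, 89.7]
orientation: [-0.321, 0.78, -0.498, 0.204]
ft_force: [0.5, 0.1, 1.2]
finger_gap: 68.6
t 59.95 p [379.2 206.1  89.7] gap 68.6 F [0.5 0.1 1.2]
[[-0.711, -0.296, 0.638], [-0.703, 0.299, -0.645], [0.0, -0.907, -0.421]] q [-0.93  1.11 -0.58  2.14  1.18  1.6   1.34]
(array([223.6, 157.7]), np.int32(62), array([331.4, 234. , 120. ])) (array([263.1, 161.5]), np.int32(50), array([425.4, 158. , 120. ]))
dishes [314.32884957 328.15531679  50.        ] [316.77528551 327.6367081   50.        ]
n=6 xyz [-0.02 -0.    1.5 ] w [-0.    -0.001 -0.   ] |d| 1.5 |w| 0.001
```

View pics/v11.png

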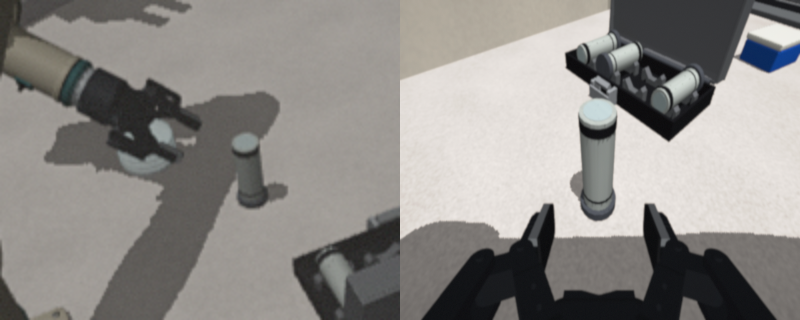

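The tube is centred between the fingers, and the other three lie in cradles 1, 3 and 4. Gripping this one.

```bash
python3 -m jog '[{"x":0,"y":0,"z":1.5,"wx":0,"wy":0,"wz":0,"jaw":-0.6},{"x":0,"y":0,"z":1.5,"wx":0,"wy":0,"wz":0,"jaw":-0.6},{"x":0,"y":0,"z":1.5,"wx":0,"wy":0,"wz":0,"jaw":-0.6},{"x":0,"y":0,"z":1.5,"wx":0,"wy":0,"wz":0,"jaw":-0.6},{"x":0,"y":0,"z":1.5,"wx":0,"wy":0,"wz":0,"jaw":-0.6},{"x":0,"y":0,"z":1.5,"wx":0,"wy":0,"wz":0,"jaw":-0.6},{"x":0,"y":0,"z":0,"wx":0,"wy":0,"wz":0,"jaw":1},{"x":0,"y":0,"z":0,"wx":0,"wy":0,"wz":0,"jaw":1},{"x":0,"y":0,"z":0,"wx":0,"wy":0,"wz":0,"jaw":1},{"x":0,"y":0,"z":0,"wx":0,"wy":0,"wz":0,"jaw":1}]' 60
python3 -m jog '[{"x":0,"y":0,"z":0,"wx":0,"wy":0,"wz":0,"jaw":1},{"x":0,"y":-2.12,"z":-0.94,"wx":0,"wy":0,"wz":0,"jaw":1},{"x":0,"y":-2.12,"z":-0.94,"wx":0,"wy":0,"wz":0,"jaw":1},{"x":0,"y":-2.12,"z":-0.94,"wx":0,"wy":0,"wz":0,"jaw":1},{"x":0,"y":-2.12,"z":-0.94,"wx":0,"wy":0,"wz":0,"jaw":1},{"x":0,"y":-2.12,"z":-0.94,"wx":0,"wy":0,"wz":0,"jaw":1},{"x":0,"y":-2.12,"z":-0.94,"wx":0,"wy":0,"wz":0,"jaw":1},{"x":0,"y":0,"z":0,"wx":0,"wy":0,"wz":0,"jaw":1},{"x":0,"y":0,"z":0,"wx":0,"wy":0,"wz":0,"jaw":1},{"x":0,"y":0,"z":0,"wx":0,"wy":0,"wz":0,"jaw":1}]'
python3 -c "
from h import *; st(); a=go([480,180,225],-65,45,n=18); a=go([*CR[1],180],-25,YC,n=12,frm=a)"
```

```text
time_s: 61.3
position: [436.4, 148.4, 51.9]
orientation: [-0.321, 0.779, -0.498, 0.205]
ft_force: [-0.1, -0.4, 0.7]
finger_gap: 37.2
time_s: 62.55
position: [438.1, 146.3, 189.8]
orientation: [-0.321, 0.779, -0.498, 0.204]
ft_force: [-0.6, 0.3, -2.4]
finger_gap: 37.2
t 62.55 p [438.1 146.3 189.8] gap 37.2 F [-0.6  0.3 -2.4]
[[-0.711, -0.298, 0.637], [-0.703, 0.298, -0.645], [0.002, -0.907, -0.421]] q [-0.76  0.87 -0.58  2.24  1.22  1.58  1.53]
n=18 xyz [-0.34  0.44  0.05] w [-0.001  0.     0.175] |d| 0.6 |w| 0.175
n=12 xyz [-0.65  1.28  1.98] w [ 0.054 -0.052  0.052] |d| 2.4 |w| 0.091
```

```bash
python3 -m jog '[{"x":-0.34,"y":0.44,"z":0.05,"wx":0,"wy":0,"wz":0.175,"jaw":1},{"x":-0.34,"y":0.44,"z":0.05,"wx":0,"wy":0,"wz":0.175,"jaw":1},{"x":-0.34,"y":0.44,"z":0.05,"wx":0,"wy":0,"wz":0.175,"jaw":1},{"x":-0.34,"y":0.44,"z":0.05,"wx":0,"wy":0,"wz":0.175,"jaw":1},{"x":-0.34,"y":0.44,"z":0.05,"wx":0,"wy":0,"wz":0.175,"jaw":1},{"x":-0.34,"y":0.44,"z":0.05,"wx":0,"wy":0,"wz":0.175,"jaw":1},{"x":-0.34,"y":0.44,"z":0.05,"wx":0,"wy":0,"wz":0.175,"jaw":1},{"x":-0.34,"y":0.44,"z":0.05,"wx":0,"wy":0,"wz":0.175,"jaw":1},{"x":-0.34,"y":0.44,"z":0.05,"wx":0,"wy":0,"wz":0.175,"jaw":1},{"x":-0.34,"y":0.44,"z":0.05,"wx":0,"wy":0,"wz":0.175,"jaw":1}]'
python3 -m jog '[{"x":-0.34,"y":0.44,"z":0.05,"wx":0,"wy":0,"wz":0.175,"jaw":1},{"x":-0.34,"y":0.44,"z":0.05,"wx":0,"wy":0,"wz":0.175,"jaw":1},{"x":-0.34,"y":0.44,"z":0.05,"wx":0,"wy":0,"wz":0.175,"jaw":1},{"x":-0.34,"y":0.44,"z":0.05,"wx":0,"wy":0,"wz":0.175,"jaw":1},{"x":-0.34,"y":0.44,"z":0.05,"wx":0,"wy":0,"wz":0.175,"jaw":1},{"x":-0.34,"y":0.44,"z":0.05,"wx":0,"wy":0,"wz":0.175,"jaw":1},{"x":-0.34,"y":0.44,"z":0.05,"wx":0,"wy":0,"wz":0.175,"jaw":1},{"x":-0.34,"y":0.44,"z":0.05,"wx":0,"wy":0,"wz":0.175,"jaw":1},{"x":0,"y":0,"z":0,"wx":0,"wy":0,"wz":0,"jaw":1},{"x":0,"y":0,"z":0,"wx":0,"wy":0,"wz":0,"jaw":1}]'
python3 -c "
from h import *; st(); a=go([*CR[1],180],-25,YC,n=13)"
```

```text
time_s: 63.8
position: [474.0, 179.0, 182.2]
orientation: [0.394, 0.745, -0.162, 0.513]
ft_force: [0.0, 0.8, -2.3]
finger_gap: 37.1
time_s: 65.05
position: [492.1, 167.9, 217.8]
orientation: [0.78, 0.319, 0.205, 0.497]
ft_force: [-0.4, 0.9, -2.2]
finger_gap: 36.8
t 65.05 p [492.1 167.9 217.8] gap 36.8 F [-0.4  0.9 -2.2]
[[0.712, 0.293, 0.638], [0.702, -0.302, -0.645], [0.003, 0.907, -0.421]] q [-0.91  0.76 -0.23  2.13  1.23  1.37 -1.36]
n=13 xyz [-0.59  1.18  1.83] w [ 0.05  -0.048  0.047] |d| 2.3 |w| 0.084
```

```bash
python3 -m jog '[{"x":-0.59,"y":1.18,"z":1.83,"wx":0.05,"wy":-0.048,"wz":0.047,"jaw":1},{"x":-0.59,"y":1.18,"z":1.83,"wx":0.05,"wy":-0.048,"wz":0.047,"jaw":1},{"x":-0.59,"y":1.18,"z":1.83,"wx":0.05,"wy":-0.048,"wz":0.047,"jaw":1},{"x":-0.59,"y":1.18,"z":1.83,"wx":0.05,"wy":-0.048,"wz":0.047,"jaw":1},{"x":-0.59,"y":1.18,"z":1.83,"wx":0.05,"wy":-0.048,"wz":0.047,"jaw":1},{"x":-0.59,"y":1.18,"z":1.83,"wx":0.05,"wy":-0.048,"wz":0.047,"jaw":1},{"x":-0.59,"y":1.18,"z":1.83,"wx":0.05,"wy":-0.048,"wz":0.047,"jaw":1},{"x":-0.59,"y":1.18,"z":1.83,"wx":0.05,"wy":-0.048,"wz":0.047,"jaw":1},{"x":-0.59,"y":1.18,"z":1.83,"wx":0.05,"wy":-0.048,"wz":0.047,"jaw":1},{"x":-0.59,"y":1.18,"z":1.83,"wx":0.05,"wy":-0.048,"wz":0.047,"jaw":1}]'
python3 -m jog '[{"x":-0.59,"y":1.18,"z":1.83,"wx":0.05,"wy":-0.048,"wz":0.047,"jaw":1},{"x":-0.59,"y":1.18,"z":1.83,"wx":0.05,"wy":-0.048,"wz":0.047,"jaw":1},{"x":-0.59,"y":1.18,"z":1.83,"wx":0.05,"wy":-0.048,"wz":0.047,"jaw":1},{"x":0,"y":0,"z":0,"wx":0,"wy":0,"wz":0,"jaw":1},{"x":0,"y":0,"z":0,"wx":0,"wy":0,"wz":0,"jaw":1},{"x":0,"y":0,"z":0,"wx":0,"wy":0,"wz":0,"jaw":1},{"x":0,"y":0,"z":0,"wx":0,"wy":0,"wz":0,"jaw":1},{"x":0,"y":0,"z":0,"wx":0,"wy":0,"wz":0,"jaw":1},{"x":0,"y":0,"z":0,"wx":0,"wy":0,"wz":0,"jaw":1},{"x":0,"y":0,"z":0,"wx":0,"wy":0,"wz":0,"jaw":1}]'
python3 -c "
from h import *; st(); a=go([*CR[1],70],-25,YC,n=9);go([*CR[1],40],-25,YC,n=8,frm=a)"
```

```text
time_s: 66.3
position: [540.2, -45.3, 192.5]
orientation: [0.955, 0.046, 0.041, 0.291]
ft_force: [-0.1, 0.7, -1.6]
finger_gap: 37.5
time_s: 67.55
position: [526.9, -103.7, 163.8]
orientation: [0.975, -0.039, -0.009, 0.218]
ft_force: [0.5, 0.1, -1.4]
finger_gap: 36.8
t 67.55 p [ 526.9 -103.7  163.8] gap 36.8 F [ 0.5  0.1 -1.4]
[[0.997, -0.072, -0.034], [-0.08, -0.902, -0.424], [-0.0, 0.426, -0.905]] q [-0.    0.59 -0.22  1.9   0.7   0.93 -0.78]
n=9 xyz [ 0.01 -0.53  1.11] w [ 0.  0. -0.] |d| 1.2 |w| 0.001
n=8 xyz [ 0.   -0.16  0.34] w [0. 0. 0.] |d| 0.4 |w| 0.0
```

```bash
python3 -m jog '[{"x":0.01,"y":-0.53,"z":1.11,"wx":0,"wy":0,"wz":0,"jaw":1},{"x":0.01,"y":-0.53,"z":1.11,"wx":0,"wy":0,"wz":0,"jaw":1},{"x":0.01,"y":-0.53,"z":1.11,"wx":0,"wy":0,"wz":0,"jaw":1},{"x":0.01,"y":-0.53,"z":1.11,"wx":0,"wy":0,"wz":0,"jaw":1},{"x":0.01,"y":-0.53,"z":1.11,"wx":0,"wy":0,"wz":0,"jaw":1},{"x":0.01,"y":-0.53,"z":1.11,"wx":0,"wy":0,"wz":0,"jaw":1},{"x":0.01,"y":-0.53,"z":1.11,"wx":0,"wy":0,"wz":0,"jaw":1},{"x":0.01,"y":-0.53,"z":1.11,"wx":0,"wy":0,"wz":0,"jaw":1},{"x":0.01,"y":-0.53,"z":1.11,"wx":0,"wy":0,"wz":0,"jaw":1},{"x":0,"y":0,"z":0,"wx":0,"wy":0,"wz":0,"jaw":1}]'
python3 -c "
from h import *; st()"
python3 -m jog '[{"x":0.05,"y":-0.16,"z":0.34,"wx":0,"wy":0,"wz":0,"jaw":1},{"x":0.05,"y":-0.16,"z":0.34,"wx":0,"wy":0,"wz":0,"jaw":1},{"x":0,"y":-0.16,"z":0.34,"wx":0,"wy":0,"wz":0,"jaw":1},{"x":0,"y":-0.16,"z":0.34,"wx":0,"wy":0,"wz":0,"jaw":1},{"x":0,"y":-0.16,"z":0.34,"wx":0,"wy":0,"wz":0,"jaw":1},{"x":0,"y":-0.16,"z":0.34,"wx":0,"wy":0,"wz":0,"jaw":1},{"x":0,"y":-0.16,"z":0.34,"wx":0,"wy":0,"wz":0,"jaw":1},{"x":0,"y":-0.08,"z":0.17,"wx":0,"wy":0,"wz":0,"jaw":1},{"x":0,"y":0,"z":0,"wx":0,"wy":0,"wz":0,"jaw":1},{"x":0,"y":0,"z":0,"wx":0,"wy":0,"wz":0,"jaw":1}]'
python3 -c "
from h import *; st(); go([*CR[1],36],-25,YC,n=1)"
```

```text
time_s: 68.8
position: [527.2, -103.2, 52.0]
orientation: [0.975, -0.039, -0.01, 0.218]
ft_force: [-0.3, 0.0, -2.5]
finger_gap: 36.7
t 68.8 p [ 527.2 -103.2   52. ] gap 36.7 F [-0.3  0.  -2.5]
[[0.997, -0.071, -0.036], [-0.08, -0.902, -0.425], [-0.002, 0.426, -0.905]] q [-0.06  0.77 -0.14  1.96  0.85  0.73 -0.98]
time_s: 70.05
position: [528.9, -103.2, 24.9]
orientation: [0.975, -0.039, -0.009, 0.218]
ft_force: [0.1, 1.1, -1.8]
finger_gap: 37.0
t 70.05 p [ 528.9 -103.2   24.9] gap 37.0 F [ 0.1  1.1 -1.8]
[[0.997, -0.072, -0.034], [-0.08, -0.902, -0.424], [-0.0, 0.426, -0.905]] q [-0.07  0.82 -0.12  1.96  0.88  0.68 -1.03]
n=1 xyz [-0.12 -0.25  0.56] w [ 0.003  0.002 -0.005] |d| 0.6 |w| 0.006
```

```bash
python3 -m jog '[{"x":-0.1,"y":-0.08,"z":0.16,"wx":0,"wy":0,"wz":0,"jaw":1},{"x":0,"y":-0.08,"z":0.16,"wx":0,"wy":0,"wz":0,"jaw":1},{"x":0,"y":-0.06,"z":0.12,"wx":0,"wy":0,"wz":0,"jaw":1},{"x":0,"y":-0.04,"z":0.08,"wx":0,"wy":0,"wz":0,"jaw":1},{"x":0,"y":0,"z":0,"wx":0,"wy":0,"wz":0,"jaw":1},{"x":0,"y":0,"z":0,"wx":0,"wy":0,"wz":0,"jaw":1},{"x":0,"y":0,"z":0,"wx":0,"wy":0,"wz":0,"jaw":1},{"x":0,"y":0,"z":0,"wx":0,"wy":0,"wz":0,"jaw":1},{"x":0,"y":0,"z":0,"wx":0,"wy":0,"wz":0,"jaw":1},{"x":0,"y":0,"z":0,"wx":0,"wy":0,"wz":0,"jaw":1}]'
python3 -c "
from h import *; st(); go([*CR[1],36],-25,YC,n=1)"
```

```text
time_s: 71.3
position: [527.8, -103.2, 19.4]
orientation: [0.975, -0.039, -0.009, 0.218]
ft_force: [-1.5, 1.9, 6.1]
finger_gap: 36.9
t 71.3 p [ 527.8 -103.2   19.4] gap 36.9 F [-1.5  1.9  6.1]
[[0.997, -0.072, -0.034], [-0.08, -0.902, -0.425], [-0.0, 0.426, -0.905]] q [-0.08  0.83 -0.11  1.96  0.89  0.67 -1.04]
n=1 xyz [-0.01 -0.01  0.06] w [ 0.004  0.002 -0.005] |d| 0.1 |w| 0.007
```

```bash
python3 -m jog '[{"x":0,"y":0,"z":0,"wx":0,"wy":0,"wz":0,"jaw":0.1},{"x":0,"y":0,"z":0,"wx":0,"wy":0,"wz":0,"jaw":-0.1},{"x":0,"y":0,"z":0,"wx":0,"wy":0,"wz":0,"jaw":-0.3},{"x":0,"y":0,"z":0,"wx":0,"wy":0,"wz":0,"jaw":-0.3},{"x":0,"y":0,"z":-0.5,"wx":0,"wy":0,"wz":0,"jaw":-0.3},{"x":0,"y":0,"z":-1.5,"wx":0,"wy":0,"wz":0,"jaw":-0.3},{"x":0,"y":0,"z":-2.5,"wx":0,"wy":0,"wz":0,"jaw":-0.3},{"x":0,"y":0,"z":-4,"wx":0,"wy":0,"wz":0,"jaw":-0.3},{"x":0,"y":0,"z":-5,"wx":0,"wy":0,"wz":0,"jaw":-0.3},{"x":0,"y":0,"z":-5,"wx":0,"wy":0,"wz":0,"jaw":-0.3}]'
python3 -c "
from h import *; st(); im,c=snap('side','s12.png');it,ct=snap('top','t12.png')
cv2.imwrite('pics/v12.png',cv2.resize(np.hstack([cv2.imread('pics/s12.png')[100:280,220:440],cv2.imread('pics/t12.png')[80:260,220:400]]),None,fx=2,fy=2,interpolation=cv2.INTER_CUBIC))
print('wash',plane(ct,452,145,160),plane(c,466,303,160),'tip',plane(ct,452,222,59))
a=go([540,0,300],0,YC,n=6,off=0);a=go([475,-272,300],0,YC,n=9,off=0,frm=a);a=go([475,-272,155],0,YC,n=7,off=0,frm=a);go([486,-130,155],0,YC,n=14,off=0,frm=a)"
```

```text
time_s: 72.55
position: [534.0, -23.2, 188.8]
orientation: [0.975, -0.039, -0.009, 0.217]
ft_force: [0.8, -0.8, -0.5]
finger_gap: 55.9
t 72.55 p [534.  -23.2 188.8] gap 55.9 F [ 0.8 -0.8 -0.5]
[[0.997, -0.072, -0.034], [-0.079, -0.902, -0.423], [-0.0, 0.425, -0.905]] q [-0.12  0.59 -0.26  1.82  0.63  1.05 -0.84]
wash [ 572.01722457 -476.96190795  160.        ] [ 575.85671875 -479.54117649  160.        ] tip [ 357.00251089 -467.22056891   59.        ]
n=6 xyz [ 0.02  0.13 -1.85] w [ 0.072 -0.001 -0.   ] |d| 1.9 |w| 0.072
n=9 xyz [-0.49  3.07 -0.  ] w [0. 0. 0.] |d| 3.1 |w| 0.0
n=7 xyz [ 0.   -0.    2.07] w [0. 0. 0.] |d| 2.1 |w| 0.0
n=14 xyz [ 0.   -1.02 -0.  ] w [0. 0. 0.] |d| 1.0 |w| 0.0
```

View pics/v12.png

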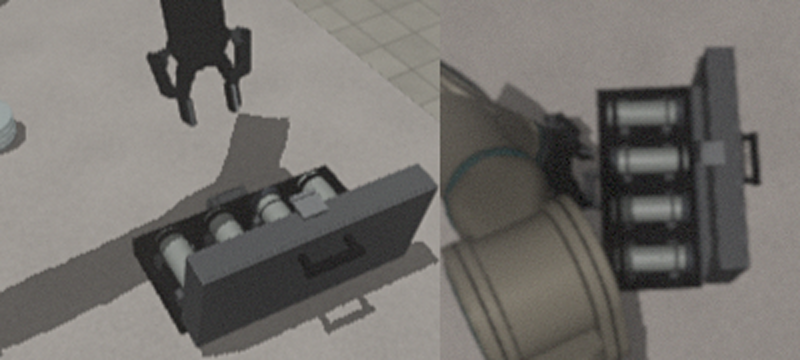

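All four tubes lie seated in their cradles, and the bottle and tip box are well clear (y < −400). Next I go over behind the lid.

```bash
python3 -m jog '[{"x":0.02,"y":0.13,"z":-1.85,"wx":0.072,"wy":0,"wz":0,"jaw":1},{"x":0.02,"y":0.13,"z":-1.85,"wx":0.072,"wy":0,"wz":0,"jaw":1},{"x":0.02,"y":0.13,"z":-1.85,"wx":0.072,"wy":0,"wz":0,"jaw":1},{"x":0.02,"y":0.13,"z":-1.85,"wx":0.072,"wy":0,"wz":0,"jaw":1},{"x":0.02,"y":0.13,"z":-1.85,"wx":0.072,"wy":0,"wz":0,"jaw":1},{"x":0.02,"y":0.13,"z":-1.85,"wx":0.072,"wy":0,"wz":0,"jaw":1},{"x":0,"y":0,"z":0,"wx":0,"wy":0,"wz":0,"jaw":1},{"x":-0.49,"y":3.07,"z":0,"wx":0,"wy":0,"wz":0,"jaw":1},{"x":-0.49,"y":3.07,"z":0,"wx":0,"wy":0,"wz":0,"jaw":1},{"x":-0.49,"y":3.07,"z":0,"wx":0,"wy":0,"wz":0,"jaw":1}]'
python3 -m jog '[{"x":-0.49,"y":3.07,"z":0,"wx":0,"wy":0,"wz":0,"jaw":1},{"x":-0.49,"y":3.07,"z":0,"wx":0,"wy":0,"wz":0,"jaw":1},{"x":-0.49,"y":3.07,"z":0,"wx":0,"wy":0,"wz":0,"jaw":1},{"x":-0.49,"y":3.07,"z":0,"wx":0,"wy":0,"wz":0,"jaw":1},{"x":-0.49,"y":3.07,"z":0,"wx":0,"wy":0,"wz":0,"jaw":1},{"x":-0.49,"y":3.07,"z":0,"wx":0,"wy":0,"wz":0,"jaw":1},{"x":0,"y":0,"z":0,"wx":0,"wy":0,"wz":0,"jaw":1},{"x":0,"y":0,"z":0,"wx":0,"wy":0,"wz":0,"jaw":1},{"x":0,"y":0,"z":0,"wx":0,"wy":0,"wz":0,"jaw":1},{"x":0,"y":0,"z":0,"wx":0,"wy":0,"wz":0,"jaw":1}]'
python3 -c "
from h import *; st();a=go([475,-272,155],0,YC,n=8,off=0);go([486,-130,155],0,YC,n=14,off=0,frm=a)"
```

```text
time_s: 73.9
position: [514.0, -94.2, 294.5]
orientation: [0.999, -0.039, -0.001, 0.004]
ft_force: [0.0, -0.3, 0.1]
finger_gap: 0.2
time_s: 75.15
position: [471.3, -274.7, 297.0]
orientation: [0.999, -0.039, -0.0, 0.004]
ft_force: [0.7, 0.5, 0.3]
finger_gap: -0.1
t 75.15 p [ 471.3 -274.7  297. ] gap -0.1 F [0.7 0.5 0.3]
[[0.997, -0.078, -0.001], [-0.078, -0.997, -0.008], [-0.0, 0.008, -1.0]] q [ 0.74  0.41 -0.4   1.69  0.18  1.08  0.21]
n=8 xyz [ 0.04 -0.05  1.78] w [ 0.001  0.    -0.   ] |d| 1.8 |w| 0.001
n=14 xyz [ 0.   -1.02 -0.  ] w [0. 0. 0.] |d| 1.0 |w| 0.0
```

```bash
python3 -m jog '[{"x":0.04,"y":-0.05,"z":1.78,"wx":0,"wy":0,"wz":0,"jaw":1},{"x":0.04,"y":-0.05,"z":1.78,"wx":0,"wy":0,"wz":0,"jaw":1},{"x":0.04,"y":-0.05,"z":1.78,"wx":0,"wy":0,"wz":0,"jaw":1},{"x":0.04,"y":-0.05,"z":1.78,"wx":0,"wy":0,"wz":0,"jaw":1},{"x":0.04,"y":-0.05,"z":1.78,"wx":0,"wy":0,"wz":0,"jaw":1},{"x":0.04,"y":-0.05,"z":1.78,"wx":0,"wy":0,"wz":0,"jaw":1},{"x":0.04,"y":-0.05,"z":1.78,"wx":0,"wy":0,"wz":0,"jaw":1},{"x":0.04,"y":-0.05,"z":1.78,"wx":0,"wy":0,"wz":0,"jaw":1},{"x":0,"y":-1,"z":0,"wx":0,"wy":0,"wz":0,"jaw":1},{"x":0,"y":-1,"z":0,"wx":0,"wy":0,"wz":0,"jaw":1}]'
python3 -m jog '[{"x":0,"y":-0.8,"z":0,"wx":0,"wy":0,"wz":0,"jaw":1},{"x":0,"y":-0.8,"z":0,"wx":0,"wy":0,"wz":0,"jaw":1},{"x":0,"y":-0.8,"z":0,"wx":0,"wy":0,"wz":0,"jaw":1},{"x":0,"y":-0.8,"z":0,"wx":0,"wy":0,"wz":0,"jaw":1},{"x":0,"y":-0.8,"z":0,"wx":0,"wy":0,"wz":0,"jaw":1},{"x":0,"y":-0.8,"z":0,"wx":0,"wy":0,"wz":0,"jaw":1},{"x":0,"y":-0.8,"z":0,"wx":0,"wy":0,"wz":0,"jaw":1},{"x":0,"y":-0.8,"z":0,"wx":0,"wy":0,"wz":0,"jaw":1},{"x":0,"y":-0.8,"z":0,"wx":0,"wy":0,"wz":0,"jaw":1},{"x":0,"y":-0.8,"z":0,"wx":0,"wy":0,"wz":0,"jaw":1}]'
```

```text
time_s: 76.4
position: [476.6, -252.1, 155.0]
orientation: [0.999, -0.04, 0.0, 0.004]
ft_force: [-0.3, 0.6, -0.3]
finger_gap: 0.2
time_s: 77.65
position: [482.4, -172.7, 153.8]
orientation: [0.999, -0.04, -0.0, 0.004]
ft_force: [-0.5, -1.1, 1.3]
finger_gap: -0.2
```

```bash
python3 -m jog '[{"x":0,"y":-0.8,"z":0,"wx":0,"wy":0,"wz":0,"jaw":1},{"x":0,"y":-0.8,"z":0,"wx":0,"wy":0,"wz":0,"jaw":1},{"x":0,"y":-0.8,"z":0,"wx":0,"wy":0,"wz":0,"jaw":1},{"x":0,"y":-0.8,"z":0,"wx":0,"wy":0,"wz":0,"jaw":1},{"x":0,"y":-0.8,"z":0,"wx":0,"wy":0,"wz":0,"jaw":1},{"x":0,"y":-0.8,"z":0,"wx":0,"wy":0,"wz":0,"jaw":1},{"x":0,"y":0,"z":0,"wx":0,"wy":0,"wz":0,"jaw":1},{"x":0,"y":0,"z":-3,"wx":0,"wy":0,"wz":0,"jaw":1},{"x":0,"y":0,"z":-4,"wx":0,"wy":0,"wz":0,"jaw":1},{"x":0,"y":0,"z":-4,"wx":0,"wy":0,"wz":0,"jaw":1}]'
python3 -c "
from h import *; st();a=go([493,-31,200],0,YC,n=8,off=0);a=go([493,-31,100],0,YC,n=8,off=0,frm=a)"
```

```text
time_s: 78.9
position: [486.1, -124.9, 264.5]
orientation: [0.999, -0.04, -0.001, 0.004]
ft_force: [0.3, -0.7, -0.8]
finger_gap: 0.3
t 78.9 p [ 486.1 -124.9  264.5] gap 0.3 F [ 0.3 -0.7 -0.8]
[[0.997, -0.08, -0.001], [-0.08, -0.997, -0.008], [-0.001, 0.008, -1.0]] q [ 0.48  0.37 -0.39  1.84  0.18  0.96 -0.08]
n=8 xyz [-0.   -1.18  0.8 ] w [ 0.001  0.    -0.001] |d| 1.4 |w| 0.001
n=8 xyz [ 0.   -0.    1.25] w [0. 0. 0.] |d| 1.2 |w| 0.0
```

```bash
python3 -m jog '[{"x":0,"y":-1.18,"z":0.8,"wx":0,"wy":0,"wz":0,"jaw":1},{"x":0,"y":-1.18,"z":0.8,"wx":0,"wy":0,"wz":0,"jaw":1},{"x":0,"y":-1.18,"z":0.8,"wx":0,"wy":0,"wz":0,"jaw":1},{"x":0,"y":-1.18,"z":0.8,"wx":0,"wy":0,"wz":0,"jaw":1},{"x":0,"y":-1.18,"z":0.8,"wx":0,"wy":0,"wz":0,"jaw":1},{"x":0,"y":-1.18,"z":0.8,"wx":0,"wy":0,"wz":0,"jaw":1},{"x":0,"y":-1.18,"z":0.8,"wx":0,"wy":0,"wz":0,"jaw":1},{"x":0,"y":-1.18,"z":0.8,"wx":0,"wy":0,"wz":0,"jaw":1},{"x":0,"y":0,"z":0,"wx":0,"wy":0,"wz":0,"jaw":1},{"x":0,"y":0,"z":0,"wx":0,"wy":0,"wz":0,"jaw":1}]'
python3 -m jog '[{"x":0,"y":0,"z":0,"wx":0,"wy":0,"wz":0,"jaw":1},{"x":0,"y":0,"z":0,"wx":0,"wy":0,"wz":0,"jaw":1},{"x":0,"y":0,"z":0,"wx":0,"wy":0,"wz":0,"jaw":1},{"x":0,"y":0,"z":0,"wx":0,"wy":0,"wz":0,"jaw":1},{"x":0,"y":0,"z":0,"wx":0,"wy":0,"wz":0,"jaw":1},{"x":0,"y":0,"z":0,"wx":0,"wy":0,"wz":0,"jaw":1},{"x":0,"y":0,"z":0,"wx":0,"wy":0,"wz":0,"jaw":1},{"x":0,"y":0,"z":0,"wx":0,"wy":0,"wz":0,"jaw":1},{"x":0,"y":0,"z":0,"wx":0,"wy":0,"wz":0,"jaw":1},{"x":0,"y":0,"z":0,"wx":0,"wy":0,"wz":0,"jaw":1}]'
python3 -m jog '[{"x":0,"y":0,"z":0,"wx":0,"wy":0,"wz":0,"jaw":1},{"x":0,"y":0,"z":0,"wx":0,"wy":0,"wz":0,"jaw":1},{"x":0,"y":0,"z":1.25,"wx":0,"wy":0,"wz":0,"jaw":1},{"x":0,"y":0,"z":1.25,"wx":0,"wy":0,"wz":0,"jaw":1},{"x":0,"y":0,"z":1.25,"wx":0,"wy":0,"wz":0,"jaw":1},{"x":0,"y":0,"z":1.25,"wx":0,"wy":0,"wz":0,"jaw":1},{"x":0,"y":0,"z":1.25,"wx":0,"wy":0,"wz":0,"jaw":1},{"x":0,"y":0,"z":1.25,"wx":0,"wy":0,"wz":0,"jaw":1},{"x":0,"y":0,"z":1.25,"wx":0,"wy":0,"wz":0,"jaw":1},{"x":0,"y":0,"z":0.8,"wx":0,"wy":0,"wz":0,"jaw":1}]'
```

```text
time_s: 80.15
position: [494.0, -31.5, 198.8]
orientation: [0.999, -0.04, -0.0, 0.004]
ft_force: [-1.1, -0.6, 0.3]
finger_gap: -0.3
time_s: 81.4
position: [493.8, -31.1, 198.7]
orientation: [0.999, -0.04, -0.0, 0.004]
ft_force: [-0.1, 0.0, 0.0]
finger_gap: 0.1
time_s: 82.65
position: [493.5, -31.9, 102.3]
orientation: [0.999, -0.04, -0.001, 0.004]
ft_force: [-0.4, 0.7, 0.5]
finger_gap: 0.0
```

Now press down in small steps, reading the force.

```bash
python3 -m jog '[{"x":0,"y":0,"z":0.3,"wx":0,"wy":0,"wz":0,"jaw":1},{"x":0,"y":0,"z":0.3,"wx":0,"wy":0,"wz":0,"jaw":1},{"x":0,"y":0,"z":0.3,"wx":0,"wy":0,"wz":0,"jaw":1},{"x":0,"y":0,"z":0.2,"wx":0,"wy":0,"wz":0,"jaw":1},{"x":0,"y":0,"z":0.1,"wx":0,"wy":0,"wz":0,"jaw":1},{"x":0,"y":0,"z":0,"wx":0,"wy":0,"wz":0,"jaw":1},{"x":0,"y":0,"z":0,"wx":0,"wy":0,"wz":0,"jaw":1},{"x":0,"y":0,"z":0,"wx":0,"wy":0,"wz":0,"jaw":1},{"x":0,"y":0,"z":0,"wx":0,"wy":0,"wz":0,"jaw":1},{"x":0,"y":0,"z":0,"wx":0,"wy":0,"wz":0,"jaw":1}]'
python3 -m jog '[{"x":0,"y":0,"z":0.2,"wx":0,"wy":0,"wz":0,"jaw":1},{"x":0,"y":0,"z":0.2,"wx":0,"wy":0,"wz":0,"jaw":1},{"x":0,"y":0,"z":0.2,"wx":0,"wy":0,"wz":0,"jaw":1},{"x":0,"y":0,"z":0,"wx":0,"wy":0,"wz":0,"jaw":1},{"x":0,"y":0,"z":0,"wx":0,"wy":0,"wz":0,"jaw":1},{"x":0,"y":0,"z":0,"wx":0,"wy":0,"wz":0,"jaw":1},{"x":0,"y":0,"z":0,"wx":0,"wy":0,"wz":0,"jaw":1},{"x":0,"y":0,"z":0,"wx":0,"wy":0,"wz":0,"jaw":1},{"x":0,"y":0,"z":0,"wx":0,"wy":0,"wz":0,"jaw":1},{"x":0,"y":0,"z":0,"wx":0,"wy":0,"wz":0,"jaw":1}]'
```

```text
time_s: 83.9
position: [493.8, -32.0, 91.2]
orientation: [0.999, -0.04, -0.0, 0.004]
ft_force: [0.3, -0.9, -0.6]
finger_gap: 0.1
time_s: 85.15
position: [493.7, -32.0, 85.2]
orientation: [0.999, -0.04, -0.0, 0.004]
ft_force: [0.2, 0.5, 0.1]
finger_gap: -0.3
```

```bash
python3 -m jog '[{"x":0,"y":0,"z":0.1,"wx":0,"wy":0,"wz":0,"jaw":1},{"x":0,"y":0,"z":0.1,"wx":0,"wy":0,"wz":0,"jaw":1},{"x":0,"y":0,"z":0.1,"wx":0,"wy":0,"wz":0,"jaw":1},{"x":0,"y":0,"z":0.1,"wx":0,"wy":0,"wz":0,"jaw":1},{"x":0,"y":0,"z":0,"wx":0,"wy":0,"wz":0,"jaw":1},{"x":0,"y":0,"z":0,"wx":0,"wy":0,"wz":0,"jaw":1},{"x":0,"y":0,"z":0,"wx":0,"wy":0,"wz":0,"jaw":1},{"x":0,"y":0,"z":0,"wx":0,"wy":0,"wz":0,"jaw":1},{"x":0,"y":0,"z":0,"wx":0,"wy":0,"wz":0,"jaw":1},{"x":0,"y":0,"z":0,"wx":0,"wy":0,"wz":0,"jaw":1}]'
python3 -c "
from h import *; im,c=snap('side','s13.png');it,ct=snap('top','t13.png')
cv2.imwrite('pics/v13.png',cv2.resize(np.hstack([cv2.imread('pics/s13.png')[100:280,220:440],cv2.imread('pics/t13.png')[80:260,220:400]]),None,fx=2,fy=2,interpolation=cv2.INTER_CUBIC))
# lid front-top corners expected (shut / 0.1) vs image: dark/grey profile along the side view
for z in (78,93): print(z,[proj(c,[*(CC-78*CX+k*CY),z]).round(1).tolist() for k in(-166,166)], [proj(ct,[*(CC-78*CX+k*CY),z]).round(1).tolist() for k in(-166,166)])
"
```

```text
time_s: 86.4
position: [493.7, -32.0, 81.2]
orientation: [0.999, -0.04, -0.0, 0.004]
ft_force: [-0.4, -0.6, -0.3]
finger_gap: 0.1
78 [[285.4, 209.6], [385.3, 172.3]] [[301.5, 222.1], [297.8, 118.9]]
93 [[285.0, 206.0], [386.0, 168.7]] [[301.3, 221.4], [297.6, 117.2]]
```

```bash
python3 -c "
from h import *; c=robot.calibration('side'); a=cv2.imread('pics/s12.png');b=cv2.imread('pics/s13.png')
for phi in (0,.1,.83,1.3,1.65):
  print(phi)
  for k in(-100,60,140):
    h=CC+78*CX+k*CY; s=70
    f=s*np.cos(phi)-44*np.sin(phi); z=34+s*np.sin(phi)+44*np.cos(phi); p=proj(c,[*(h-CX*f),z]).round().astype(int)
    print(k,p,a[p[1],p[0]],b[p[1],p[0]])
print([b[y,300].tolist() for y in range(190,260,5)])
d=np.abs(a.astype(int)-b).sum(2)>60; ys,xs=np.nonzero(d[:, 280:450]); print(np.percentile(xs+280,[5,50,95]),np.percentile(ys,[5,50,95]),len(xs))
"
```

```text
0
-100 [321 223] [36 42 41] [51 52 53]
60 [371 203] [125 124 123] [90 88 84]
140 [395 194] [141 144 150] [91 92 88]
0.1
-100 [322 223] [51 49 49] [56 54 56]
60 [372 202] [124 125 122] [93 94 91]
140 [396 193] [153 158 161] [89 88 88]
0.83
-100 [331 229] [92 90 89] [56 58 55]
60 [384 208] [96 95 93] [93 92 91]
140 [409 198] [91 93 91] [117 119 120]
1.3
-100 [339 241] [53 52 53] [50 50 52]
60 [393 218] [40 42 41] [67 63 65]
140 [417 208] [47 48 45] [150 155 159]
1.65
-100 [344 252] [57 56 60] [50 52 53]
60 [397 228] [31 32 33] [37 39 39]
140 [422 217] [54 53 53] [151 158 162]
[[149, 154, 159], [151, 157, 161], [148, 154, 159], [90, 91, 92], [56, 54, 58], [52, 55, 55], [59, 60, 59], [56, 58, 57], [57, 56, 53], [43, 45, 45], [47, 50, 50], [35, 36, 37], [67, 72, 75], [87, 91, 96]]
[288. 335. 421.] [ 57. 191. 261.] 13832
```

```bash
python3 -m jog '[{"x":0,"y":0,"z":0.1,"wx":0,"wy":0,"wz":0,"jaw":1},{"x":0,"y":0,"z":0.1,"wx":0,"wy":0,"wz":0,"jaw":1},{"x":0,"y":0,"z":0,"wx":0,"wy":0,"wz":0,"jaw":1},{"x":0,"y":0,"z":0,"wx":0,"wy":0,"wz":0,"jaw":1},{"x":0,"y":0,"z":0,"wx":0,"wy":0,"wz":0,"jaw":1},{"x":0,"y":0,"z":0,"wx":0,"wy":0,"wz":0,"jaw":1},{"x":0,"y":0,"z":0,"wx":0,"wy":0,"wz":0,"jaw":1},{"x":0,"y":0,"z":0,"wx":0,"wy":0,"wz":0,"jaw":1},{"x":0,"y":0,"z":0,"wx":0,"wy":0,"wz":0,"jaw":1},{"x":0,"y":0,"z":0,"wx":0,"wy":0,"wz":0,"jaw":1}]'
python3 -m jog '[{"x":0,"y":0,"z":0.1,"wx":0,"wy":0,"wz":0,"jaw":1},{"x":0,"y":0,"z":0.1,"wx":0,"wy":0,"wz":0,"jaw":1},{"x":0,"y":0,"z":0,"wx":0,"wy":0,"wz":0,"jaw":1},{"x":0,"y":0,"z":0,"wx":0,"wy":0,"wz":0,"jaw":1},{"x":0,"y":0,"z":0,"wx":0,"wy":0,"wz":0,"jaw":1},{"x":0,"y":0,"z":0,"wx":0,"wy":0,"wz":0,"jaw":1},{"x":0,"y":0,"z":0,"wx":0,"wy":0,"wz":0,"jaw":1},{"x":0,"y":0,"z":0,"wx":0,"wy":0,"wz":0,"jaw":1},{"x":0,"y":0,"z":0,"wx":0,"wy":0,"wz":0,"jaw":1},{"x":0,"y":0,"z":0,"wx":0,"wy":0,"wz":0,"jaw":1}]'
```

```text
time_s: 87.75
position: [493.7, -32.1, 79.2]
orientation: [0.999, -0.04, -0.0, 0.004]
ft_force: [0.2, -0.3, -0.1]
finger_gap: 0.0
time_s: 89.0
position: [493.7, -32.1, 77.2]
orientation: [0.999, -0.04, -0.0, 0.004]
ft_force: [-0.5, -0.2, 0.2]
finger_gap: 0.2
```

```bash
python3 -c "
from h import *; st(); snap('wrist','w14.png')
s=cv2.resize(cv2.imread('pics/s13.png')[120:270,250:450],(400,300),interpolation=cv2.INTER_CUBIC);t=cv2.resize(cv2.imread('pics/t13.png')[95:245,240:440],(400,300),interpolation=cv2.INTER_CUBIC);w=cv2.resize(cv2.imread('pics/w14.png'),(480,300))
o=np.zeros((600,800,3),np.uint8);o[:300,:400]=s;o[:300,400:]=t;o[300:,:480]=w;cv2.imwrite('pics/v14.png',o)"
```

```text
t 89.0 p [493.7 -32.1  77.2] gap 0.2 F [-0.5 -0.2  0.2]
[[0.997, -0.08, -0.001], [-0.08, -0.997, -0.008], [-0.0, 0.008, -1.0]] q [ 0.19  0.63 -0.28  2.06  0.36  0.5  -0.44]
```

View pics/v14.png

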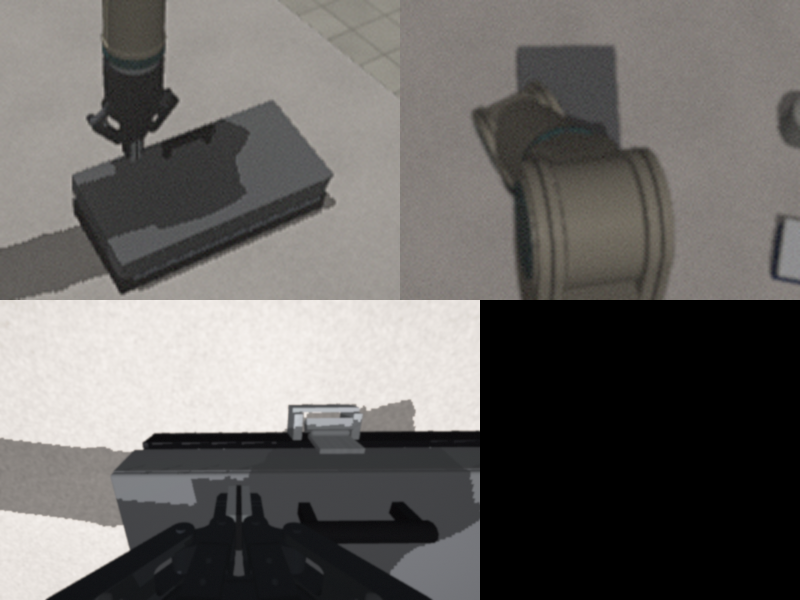

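The lid is down over the tray with the fingertips just above it at the left of the bar. There has been no contact yet, so I continue down in 1 mm steps.

```bash
python3 -m jog '[{"x":0,"y":0,"z":0.1,"wx":0,"wy":0,"wz":0,"jaw":1},{"x":0,"y":0,"z":0.1,"wx":0,"wy":0,"wz":0,"jaw":1},{"x":0,"y":0,"z":0,"wx":0,"wy":0,"wz":0,"jaw":1},{"x":0,"y":0,"z":0,"wx":0,"wy":0,"wz":0,"jaw":1},{"x":0,"y":0,"z":0,"wx":0,"wy":0,"wz":0,"jaw":1},{"x":0,"y":0,"z":0,"wx":0,"wy":0,"wz":0,"jaw":1},{"x":0,"y":0,"z":0,"wx":0,"wy":0,"wz":0,"jaw":1},{"x":0,"y":0,"z":0,"wx":0,"wy":0,"wz":0,"jaw":1},{"x":0,"y":0,"z":0,"wx":0,"wy":0,"wz":0,"jaw":1},{"x":0,"y":0,"z":0,"wx":0,"wy":0,"wz":0,"jaw":1}]'
```

```text
time_s: 90.3
position: [493.7, -32.1, 75.2]
orientation: [0.999, -0.04, -0.0, 0.004]
ft_force: [0.2, -0.5, -0.2]
finger_gap: 0.2
```

```bash
python3 - <<'E'
from h import *
# lid front-top edge location in wrist image w14 (480x300 panel at y+300 -> scale .75): edge line row ~ (473-300)/.75
c=robot.calibration('wrist')
for z in (70,78,85,93):
    for k in(-166,):
        print(z,(proj(c,[*(CC-78*CX+k*CY),z])*.75+[0,300]).round(1),'grip',(proj(c,[*(CC+78*CX-128*CX),z+24])*.75+[0,300]).round(1))
E
```

```text
70 [121.1 461.1] grip [350.9 510.2]
78 [115.9 465.1] grip [356.2 517. ]
85 [111. 469.] grip [361.4 523.5]
93 [104.9 473.7] grip [367.8 531.6]
```

```bash
python3 - <<'E'
from h import *
c=robot.calibration('wrist');s=robot.get_state();p=np.array(s['position']);M=R.from_quat(s['orientation']).as_matrix()
for d in(-20,-10,0,5,10): print(d,(proj(c,p+M[:,2]*d)*.75+[0,300]).round(1))
im1=robot.snapshot('wrist').astype(int);im0=cv2.imread('pics/w14.png')[:,:,::-1].astype(int)
print(s['tau'] if 0 else '',np.round(s['wrist_torque'],2))
# lid motion between the two: corner/bar tracking by phase correlation on bar patch
a=np.float32(im0[:,:,1]);b=np.float32(im1[:,:,1])
r=cv2.matchTemplate(b[190:370,370:640],a[250:330,400:590],cv2.TM_CCOEFF_NORMED);_,v,_,l=cv2.minMaxLoc(r);print(v,l[0]+370-400,l[1]+190-250)
cs=robot.calibration('side');print('side tip',proj(cs,p),[proj(cs,p+[0,0,k]).round(1).tolist() for k in(10,20)])
E
```

```text
-20 [236.4 498.1]
-10 [236.5 491.1]
0 [236.6 484.8]
5 [236.7 481.9]
10 [236.7 479.1]
 [-0.03 -0.01 -0.02]
0.9928151965141296 3 3
side tip [316.13560542 203.94168161] [[316.2, 201.6], [316.2, 199.2]]
```

```bash
python3 -m jog '[{"x":0,"y":0,"z":0.1,"wx":0,"wy":0,"wz":0,"jaw":1},{"x":0,"y":0,"z":0.1,"wx":0,"wy":0,"wz":0,"jaw":1},{"x":0,"y":0,"z":0,"wx":0,"wy":0,"wz":0,"jaw":1},{"x":0,"y":0,"z":0,"wx":0,"wy":0,"wz":0,"jaw":1},{"x":0,"y":0,"z":0,"wx":0,"wy":0,"wz":0,"jaw":1},{"x":0,"y":0,"z":0,"wx":0,"wy":0,"wz":0,"jaw":1},{"x":0,"y":0,"z":0,"wx":0,"wy":0,"wz":0,"jaw":1},{"x":0,"y":0,"z":0,"wx":0,"wy":0,"wz":0,"jaw":1},{"x":0,"y":0,"z":0,"wx":0,"wy":0,"wz":0,"jaw":1},{"x":0,"y":0,"z":0,"wx":0,"wy":0,"wz":0,"jaw":1}]'
python3 -m jog '[{"x":0,"y":0,"z":0.1,"wx":0,"wy":0,"wz":0,"jaw":1},{"x":0,"y":0,"z":0.1,"wx":0,"wy":0,"wz":0,"jaw":1},{"x":0,"y":0,"z":0,"wx":0,"wy":0,"wz":0,"jaw":1},{"x":0,"y":0,"z":0,"wx":0,"wy":0,"wz":0,"jaw":1},{"x":0,"y":0,"z":0,"wx":0,"wy":0,"wz":0,"jaw":1},{"x":0,"y":0,"z":0,"wx":0,"wy":0,"wz":0,"jaw":1},{"x":0,"y":0,"z":0,"wx":0,"wy":0,"wz":0,"jaw":1},{"x":0,"y":0,"z":0,"wx":0,"wy":0,"wz":0,"jaw":1},{"x":0,"y":0,"z":0,"wx":0,"wy":0,"wz":0,"jaw":1},{"x":0,"y":0,"z":0,"wx":0,"wy":0,"wz":0,"jaw":1}]'
```

```text
time_s: 91.6
position: [493.7, -32.1, 73.2]
orientation: [0.999, -0.04, -0.0, 0.004]
ft_force: [0.4, -0.1, 0.2]
finger_gap: -0.0
time_s: 92.85
position: [493.9, -32.0, 71.8]
orientation: [0.999, -0.04, -0.0, 0.004]
ft_force: [-1.7, -0.2, 6.6]
finger_gap: -0.3
```

```bash
python3 -m jog '[{"x":0,"y":0,"z":0.05,"wx":0,"wy":0,"wz":0,"jaw":1},{"x":0,"y":0,"z":0.05,"wx":0,"wy":0,"wz":0,"jaw":1},{"x":0,"y":0,"z":0,"wx":0,"wy":0,"wz":0,"jaw":1},{"x":0,"y":0,"z":0,"wx":0,"wy":0,"wz":0,"jaw":1},{"x":0,"y":0,"z":0,"wx":0,"wy":0,"wz":0,"jaw":1},{"x":0,"y":0,"z":0,"wx":0,"wy":0,"wz":0,"jaw":1},{"x":0,"y":0,"z":0,"wx":0,"wy":0,"wz":0,"jaw":1},{"x":0,"y":0,"z":0,"wx":0,"wy":0,"wz":0,"jaw":1},{"x":0,"y":0,"z":0,"wx":0,"wy":0,"wz":0,"jaw":1},{"x":0,"y":0,"z":0,"wx":0,"wy":0,"wz":0,"jaw":1}]'
python3 - <<'E'
from h import *
s=st(); print(np.round(s['wrist_torque'],2)); c=robot.calibration('wrist'); im=robot.snapshot('wrist').astype(np.float32); a=np.float32(cv2.imread('pics/w14.png')[:,:,1]);b=im[:,:,1]
r=cv2.matchTemplate(b[190:380,370:640],a[250:330,400:590],cv2.TM_CCOEFF_NORMED);_,v,_,l=cv2.minMaxLoc(r);print('bar shift px',v,l[0]+370-400,l[1]+190-250)
E
```

```text
time_s: 94.1
position: [493.9, -31.7, 71.1]
orientation: [0.999, -0.04, 0.0, 0.004]
ft_force: [-2.3, 0.3, 9.9]
finger_gap: 0.3
t 94.1 p [493.9 -31.7  71.1] gap 0.3 F [-2.3  0.3  9.9]
[[0.997, -0.08, -0.0], [-0.08, -0.997, -0.008], [0.0, 0.008, -1.0]] q [ 0.18  0.65 -0.27  2.06  0.37  0.48 -0.45]
[ 0.27  0.48 -0.01]
bar shift px 0.9758179783821106 7 7
```

```bash
python3 -m jog '[{"x":0,"y":0,"z":-1,"wx":0,"wy":0,"wz":0,"jaw":1},{"x":0,"y":0,"z":-1,"wx":0,"wy":0,"wz":0,"jaw":1},{"x":-1.2,"y":0,"z":0,"wx":0,"wy":0,"wz":0,"jaw":1},{"x":-1.2,"y":0,"z":0,"wx":0,"wy":0,"wz":0,"jaw":1},{"x":-1.1,"y":0,"z":0,"wx":0,"wy":0,"wz":0,"jaw":1},{"x":0,"y":0,"z":0.5,"wx":0,"wy":0,"wz":0,"jaw":1},{"x":0,"y":0,"z":0.5,"wx":0,"wy":0,"wz":0,"jaw":1},{"x":0,"y":0,"z":0.5,"wx":0,"wy":0,"wz":0,"jaw":1},{"x":0,"y":0,"z":0,"wx":0,"wy":0,"wz":0,"jaw":1},{"x":0,"y":0,"z":0,"wx":0,"wy":0,"wz":0,"jaw":1}]'
python3 -m jog '[{"x":0,"y":0,"z":0.15,"wx":0,"wy":0,"wz":0,"jaw":1},{"x":0,"y":0,"z":0.15,"wx":0,"wy":0,"wz":0,"jaw":1},{"x":0,"y":0,"z":0,"wx":0,"wy":0,"wz":0,"jaw":1},{"x":0,"y":0,"z":0,"wx":0,"wy":0,"wz":0,"jaw":1},{"x":0,"y":0,"z":0,"wx":0,"wy":0,"wz":0,"jaw":1},{"x":0,"y":0,"z":0,"wx":0,"wy":0,"wz":0,"jaw":1},{"x":0,"y":0,"z":0,"wx":0,"wy":0,"wz":0,"jaw":1},{"x":0,"y":0,"z":0,"wx":0,"wy":0,"wz":0,"jaw":1},{"x":0,"y":0,"z":0,"wx":0,"wy":0,"wz":0,"jaw":1},{"x":0,"y":0,"z":0,"wx":0,"wy":0,"wz":0,"jaw":1}]'
python3 -c "
from h import *; s=st(); print(np.round(s['wrist_torque'],2))"
```

```text
time_s: 95.4
position: [459.0, -29.2, 75.1]
orientation: [0.999, -0.04, -0.0, 0.004]
ft_force: [0.2, -0.4, -0.0]
finger_gap: 0.4
time_s: 96.65
position: [458.8, -29.3, 72.2]
orientation: [0.999, -0.04, -0.0, 0.004]
ft_force: [0.5, 0.9, 0.1]
finger_gap: 0.0
t 96.65 p [458.8 -29.3  72.2] gap 0.0 F [0.5 0.9 0.1]
[[0.997, -0.08, -0.001], [-0.08, -0.997, -0.008], [-0.0, 0.008, -1.0]] q [ 0.17  0.61 -0.26  2.15  0.38  0.42 -0.47]
[-0.02 -0.05  0.05]
```

```bash
python3 - <<'E'
from h import *
c=robot.calibration('wrist'); o,d=ray(c,c['cx'],c['cy']); s=robot.get_state(); print('cam rel tcp',o-np.array(s['position']),d.round(3))
dp=np.array([493.7,-32.1,77.2])-np.array(s['position']); T=np.array(c['world_to_cam']); T[:3,3]-=T[:3,:3]@dp; c2=dict(c,world_to_cam=T)
hin=CC+78*CX
for phi in(0,.03,.06,.1,.13):
    P=lambda sx,k,h: [*(hin-CX*(sx*np.cos(phi)-(44+h)*np.sin(phi))+k*CY),34+sx*np.sin(phi)+(44+h)*np.cos(phi)]
    print(phi,[ (proj(c2,P(*a))*.75+[0,300]).round(0).tolist() for a in((128,-40,24),(128,40,24),(156,-166,0))],'top z at 138:',round(P(138,0,0)[2],1))
E
```

```text
cam rel tcp [  8.23828387  82.07431831 162.71330529] [-0.026 -0.318 -0.948]
0 [[295.0, 516.0], [415.0, 515.0], [117.0, 464.0]] top z at 138: 78.0
0.03 [[296.0, 522.0], [418.0, 521.0], [114.0, 468.0]] top z at 138: 82.1
0.06 [[297.0, 528.0], [421.0, 528.0], [112.0, 473.0]] top z at 138: 86.2
0.1 [[299.0, 537.0], [426.0, 537.0], [108.0, 480.0]] top z at 138: 91.6
0.13 [[300.0, 544.0], [429.0, 544.0], [105.0, 485.0]] top z at 138: 95.5
```

```bash
for i in 1; do :; done
python3 -m jog '[{"x":0,"y":0,"z":0.1,"wx":0,"wy":0,"wz":0,"jaw":1},{"x":0,"y":0,"z":0.1,"wx":0,"wy":0,"wz":0,"jaw":1},{"x":0,"y":0,"z":0,"wx":0,"wy":0,"wz":0,"jaw":1},{"x":0,"y":0,"z":0,"wx":0,"wy":0,"wz":0,"jaw":1},{"x":0,"y":0,"z":0,"wx":0,"wy":0,"wz":0,"jaw":1},{"x":0,"y":0,"z":0,"wx":0,"wy":0,"wz":0,"jaw":1},{"x":0,"y":0,"z":0,"wx":0,"wy":0,"wz":0,"jaw":1},{"x":0,"y":0,"z":0,"wx":0,"wy":0,"wz":0,"jaw":1},{"x":0,"y":0,"z":0,"wx":0,"wy":0,"wz":0,"jaw":1},{"x":0,"y":0,"z":0,"wx":0,"wy":0,"wz":0,"jaw":1}]'
python3 -m jog '[{"x":0,"y":0,"z":0.1,"wx":0,"wy":0,"wz":0,"jaw":1},{"x":0,"y":0,"z":0.1,"wx":0,"wy":0,"wz":0,"jaw":1},{"x":0,"y":0,"z":0,"wx":0,"wy":0,"wz":0,"jaw":1},{"x":0,"y":0,"z":0,"wx":0,"wy":0,"wz":0,"jaw":1},{"x":0,"y":0,"z":0,"wx":0,"wy":0,"wz":0,"jaw":1},{"x":0,"y":0,"z":0,"wx":0,"wy":0,"wz":0,"jaw":1},{"x":0,"y":0,"z":0,"wx":0,"wy":0,"wz":0,"jaw":1},{"x":0,"y":0,"z":0,"wx":0,"wy":0,"wz":0,"jaw":1},{"x":0,"y":0,"z":0,"wx":0,"wy":0,"wz":0,"jaw":1},{"x":0,"y":0,"z":0,"wx":0,"wy":0,"wz":0,"jaw":1}]'
python3 -c "
from h import *; s=st(); print(np.round(s['wrist_torque'],2))"
```

```text
time_s: 97.9
position: [459.0, -29.1, 70.8]
orientation: [0.999, -0.04, -0.0, 0.004]
ft_force: [-1.3, 0.4, 8.0]
finger_gap: 0.0
time_s: 99.15
position: [459.0, -28.5, 69.0]
orientation: [0.999, -0.04, 0.0, 0.004]
ft_force: [-1.1, 2.2, 10.8]
finger_gap: -0.1
t 99.15 p [459.  -28.5  69. ] gap -0.1 F [-1.1  2.2 10.8]
[[0.997, -0.079, -0.0], [-0.079, -0.997, -0.007], [0.001, 0.007, -1.0]] q [ 0.17  0.62 -0.25  2.16  0.39  0.41 -0.47]
[ 0.48  0.5  -0.05]
```

Contact now, and it gives softly: 8 N rising to 10.8 N over 2 mm. That's the catch spring, and the tips evidently sit short of the nominal TCP. I'll keep pressing until it is hard.

```bash

python3 -m jog '[{"x":0,"y":0,"z":0.1,"wx":0,"wy":0,"wz":0,"jaw":1},{"x":0,"y":0,"z":0.1,"wx":0,"wy":0,"wz":0,"jaw":1},{"x":0,"y":0,"z":0.1,"wx":0,"wy":0,"wz":0,"jaw":1},{"x":0,"y":0,"z":0,"wx":0,"wy":0,"wz":0,"jaw":1},{"x":0,"y":0,"z":0,"wx":0,"wy":0,"wz":0,"jaw":1},{"x":0,"y":0,"z":0,"wx":0,"wy":0,"wz":0,"jaw":1},{"x":0,"y":0,"z":0,"wx":0,"wy":0,"wz":0,"jaw":1},{"x":0,"y":0,"z":0,"wx":0,"wy":0,"wz":0,"jaw":1},{"x":0,"y":0,"z":0,"wx":0,"wy":0,"wz":0,"jaw":1},{"x":0,"y":0,"z":0,"wx":0,"wy":0,"wz":0,"jaw":1}]'
python3 -m jog '[{"x":0,"y":0,"z":0.1,"wx":0,"wy":0,"wz":0,"jaw":1},{"x":0,"y":0,"z":0.1,"wx":0,"wy":0,"wz":0,"jaw":1},{"x":0,"y":0,"z":0,"wx":0,"wy":0,"wz":0,"jaw":1},{"x":0,"y":0,"z":0,"wx":0,"wy":0,"wz":0,"jaw":1},{"x":0,"y":0,"z":0,"wx":0,"wy":0,"wz":0,"jaw":1},{"x":0,"y":0,"z":0,"wx":0,"wy":0,"wz":0,"jaw":1},{"x":0,"y":0,"z":0,"wx":0,"wy":0,"wz":0,"jaw":1},{"x":0,"y":0,"z":0,"wx":0,"wy":0,"wz":0,"jaw":1},{"x":0,"y":0,"z":0,"wx":0,"wy":0,"wz":0,"jaw":1},{"x":0,"y":0,"z":0,"wx":0,"wy":0,"wz":0,"jaw":1}]'
python3 -c "
from h import *; s=st(); print(np.round(s['wrist_torque'],2))"
```

```text
time_s: 100.4
position: [459.1, -27.4, 65.8]
orientation: [0.999, -0.039, 0.0, 0.003]
ft_force: [-2.2, 4.8, 8.1]
finger_gap: 0.2
time_s: 101.65
position: [458.8, -29.4, 63.2]
orientation: [0.999, -0.04, -0.0, 0.004]
ft_force: [0.3, -0.0, 0.6]
finger_gap: -0.0
t 101.65 p [458.8 -29.4  63.2] gap -0.0 F [ 0.3 -0.   0.6]
[[0.997, -0.08, -0.001], [-0.08, -0.997, -0.008], [-0.0, 0.008, -1.0]] q [ 0.16  0.63 -0.24  2.16  0.39  0.4  -0.48]
[-0.07  0.03 -0.04]
```

```bash

python3 -m jog '[{"x":0,"y":0,"z":0.1,"wx":0,"wy":0,"wz":0,"jaw":1},{"x":0,"y":0,"z":0.1,"wx":0,"wy":0,"wz":0,"jaw":1},{"x":0,"y":0,"z":0.1,"wx":0,"wy":0,"wz":0,"jaw":1},{"x":0,"y":0,"z":0,"wx":0,"wy":0,"wz":0,"jaw":1},{"x":0,"y":0,"z":0,"wx":0,"wy":0,"wz":0,"jaw":1},{"x":0,"y":0,"z":0,"wx":0,"wy":0,"wz":0,"jaw":1},{"x":0,"y":0,"z":0,"wx":0,"wy":0,"wz":0,"jaw":1},{"x":0,"y":0,"z":0,"wx":0,"wy":0,"wz":0,"jaw":1},{"x":0,"y":0,"z":0,"wx":0,"wy":0,"wz":0,"jaw":1},{"x":0,"y":0,"z":0,"wx":0,"wy":0,"wz":0,"jaw":1}]'
python3 -m jog '[{"x":0,"y":0,"z":0.1,"wx":0,"wy":0,"wz":0,"jaw":1},{"x":0,"y":0,"z":0.1,"wx":0,"wy":0,"wz":0,"jaw":1},{"x":0,"y":0,"z":0,"wx":0,"wy":0,"wz":0,"jaw":1},{"x":0,"y":0,"z":0,"wx":0,"wy":0,"wz":0,"jaw":1},{"x":0,"y":0,"z":0,"wx":0,"wy":0,"wz":0,"jaw":1},{"x":0,"y":0,"z":0,"wx":0,"wy":0,"wz":0,"jaw":1},{"x":0,"y":0,"z":0,"wx":0,"wy":0,"wz":0,"jaw":1},{"x":0,"y":0,"z":0,"wx":0,"wy":0,"wz":0,"jaw":1},{"x":0,"y":0,"z":0,"wx":0,"wy":0,"wz":0,"jaw":1},{"x":0,"y":0,"z":0,"wx":0,"wy":0,"wz":0,"jaw":1}]'
python3 -c "
from h import *; s=st(); print(np.round(s['wrist_torque'],2))"
```

```text
time_s: 102.9
position: [458.8, -29.4, 60.2]
orientation: [0.999, -0.04, -0.0, 0.004]
ft_force: [0.6, 0.2, -0.2]
finger_gap: -0.1
time_s: 104.15
position: [458.8, -29.4, 58.2]
orientation: [0.999, -0.04, -0.0, 0.004]
ft_force: [0.3, 0.0, -0.1]
finger_gap: -0.1
t 104.15 p [458.8 -29.4  58.2] gap -0.1 F [ 0.3  0.  -0.1]
[[0.997, -0.08, -0.001], [-0.08, -0.997, -0.008], [-0.0, 0.008, -1.0]] q [ 0.16  0.64 -0.23  2.16  0.4   0.38 -0.48]
[ 0.04  0.02 -0.02]
```

```bash
python3 - <<'E'
from h import *
c=robot.calibration('wrist'); s=robot.get_state(); p=np.array(s['position']);M=R.from_quat(s['orientation']).as_matrix()
im,_=snap('wrist','w15.png'); g=cv2.GaussianBlur(im,(3,3),0).mean(2)
for d in(0,-10,-15,-20,-25): print(d,[proj(c,p+M[:,2]*d+M[:,0]*k).round(0).tolist() for k in(-6,6)])
for u in (285,292,300,306,330,336,342,350): print(u,g[200:300:5,u].round(0).astype(int).tolist())
w=cv2.cvtColor(cv2.imread('pics/w14.png'),cv2.COLOR_BGR2GRAY)
print('w14'); 
for u in (292,300,342): print(u,w[200:300:5,u].tolist())
E
```

```text
0 [[305.0, 246.0], [326.0, 246.0]]
-10 [[304.0, 255.0], [326.0, 255.0]]
-15 [[304.0, 259.0], [327.0, 259.0]]
-20 [[303.0, 264.0], [327.0, 264.0]]
-25 [[303.0, 269.0], [327.0, 269.0]]
285 [48, 52, 52, 52, 57, 82, 135, 140, 138, 72, 71, 72, 72, 71, 70, 66, 56, 43, 28, 21]
292 [47, 52, 53, 53, 57, 80, 134, 140, 130, 72, 72, 71, 33, 21, 22, 22, 21, 21, 21, 24]
300 [47, 53, 53, 53, 54, 78, 135, 137, 72, 72, 72, 68, 22, 23, 27, 30, 34, 40, 21, 23]
306 [48, 53, 53, 53, 54, 78, 135, 139, 108, 72, 79, 79, 80, 79, 80, 80, 79, 83, 33, 21]
330 [48, 52, 52, 52, 57, 86, 124, 84, 76, 72, 79, 79, 79, 80, 79, 80, 79, 83, 31, 20]
336 [48, 52, 52, 53, 58, 86, 124, 72, 72, 72, 72, 68, 22, 24, 27, 32, 36, 41, 21, 23]
342 [48, 52, 53, 53, 58, 79, 86, 72, 72, 72, 72, 69, 23, 20, 23, 22, 21, 21, 21, 22]
350 [50, 53, 53, 54, 54, 62, 71, 72, 72, 72, 72, 72, 71, 70, 65, 55, 40, 30, 23, 21]
w14
292 [57, 60, 61, 62, 60, 63, 77, 125, 82, 71, 70, 70, 31, 18, 23, 21, 23, 19, 18, 21]
300 [60, 61, 61, 60, 61, 63, 75, 103, 70, 70, 70, 68, 21, 22, 22, 28, 32, 39, 23, 22]
342 [60, 61, 61, 61, 56, 56, 62, 70, 71, 70, 70, 68, 21, 22, 22, 23, 21, 21, 19, 21]
```

```bash
python3 - <<'E'
from h import *
c=robot.calibration('wrist'); im=cv2.imread('pics/w15.png'); g=cv2.cvtColor(im,cv2.COLOR_BGR2GRAY)
for z in(60,70,78,85): print(z,'front edge at k=-110:',proj(c,[*(CC-78*CX-110*CY),z]).round(0),'corner -166',proj(c,[*(CC-78*CX-166*CY),z]).round(0))
for z in(6,34,30): print('tray front top',z,proj(c,[*(CC-78*CX-110*CY),z]).round(0))
for u in(150,200,250,300,400): print(u,g[100:260:5,u].tolist())
for v in(232,245): print(v,g[v,60:300:8].tolist())
# bar: dark blob right of fingers
print('bar rows at u=520', g[200:340:5,520].tolist()); print('bar exp', [[proj(c,[*(CC+78*CX-CX*128+k*CY),z]).round(0).tolist() for k in(-40,0,40)] for z in (85,102,115)])
E
```

```text
60 front edge at k=-110: [323. 219.] corner -166 [220. 219.]
70 front edge at k=-110: [323. 226.] corner -166 [214. 227.]
78 front edge at k=-110: [323. 233.] corner -166 [209. 233.]
85 front edge at k=-110: [324. 239.] corner -166 [204. 239.]
tray front top 6 [322. 190.]
tray front top 34 [322. 203.]
tray front top 30 [322. 201.]
150 [235, 234, 237, 237, 233, 233, 233, 235, 232, 233, 237, 232, 232, 234, 233, 232, 231, 231, 233, 232, 154, 133, 136, 130, 139, 139, 135, 133, 134, 135, 136, 138]
200 [236, 233, 235, 238, 236, 234, 232, 236, 238, 236, 231, 233, 234, 235, 232, 234, 231, 232, 229, 232, 221, 139, 131, 137, 136, 134, 136, 138, 136, 137, 133, 140]
250 [236, 233, 236, 236, 234, 234, 236, 237, 235, 235, 236, 235, 234, 234, 240, 234, 238, 43, 13, 12, 44, 52, 52, 52, 52, 70, 134, 139, 132, 112, 131, 136]
300 [233, 229, 230, 233, 232, 239, 235, 233, 227, 228, 235, 233, 238, 232, 234, 234, 236, 25, 14, 12, 50, 53, 52, 53, 54, 77, 135, 138, 70, 72, 71, 70]
400 [239, 239, 238, 240, 238, 235, 237, 236, 234, 234, 236, 233, 235, 158, 137, 141, 138, 16, 12, 12, 51, 52, 51, 50, 53, 63, 71, 70, 71, 71, 71, 71]
232 [132, 138, 133, 136, 131, 133, 137, 135, 134, 137, 139, 133, 136, 136, 136, 133, 134, 138, 139, 130, 140, 139, 140, 139, 140, 139, 139, 139, 140, 138]
245 [134, 133, 134, 136, 132, 136, 139, 137, 135, 140, 138, 134, 137, 142, 140, 135, 141, 135, 134, 136, 139, 139, 140, 138, 73, 70, 71, 72, 70, 71]
bar rows at u=520 [101, 51, 50, 50, 56, 65, 70, 70, 70, 70, 70, 70, 70, 70, 70, 70, 70, 70, 20, 14, 17, 19, 17, 17, 20, 69, 69, 69]
bar exp [[[465.0, 289.0], [546.0, 289.0], [627.0, 289.0]], [[481.0, 312.0], [571.0, 311.0], [662.0, 311.0]], [[497.0, 333.0], [595.0, 332.0], [694.0, 332.0]]]
```

```bash

python3 -m jog '[{"x":0,"y":0,"z":0.1,"wx":0,"wy":0,"wz":0,"jaw":1},{"x":0,"y":0,"z":0.1,"wx":0,"wy":0,"wz":0,"jaw":1},{"x":0,"y":0,"z":0.1,"wx":0,"wy":0,"wz":0,"jaw":1},{"x":0,"y":0,"z":0,"wx":0,"wy":0,"wz":0,"jaw":1},{"x":0,"y":0,"z":0,"wx":0,"wy":0,"wz":0,"jaw":1},{"x":0,"y":0,"z":0,"wx":0,"wy":0,"wz":0,"jaw":1},{"x":0,"y":0,"z":0,"wx":0,"wy":0,"wz":0,"jaw":1},{"x":0,"y":0,"z":0,"wx":0,"wy":0,"wz":0,"jaw":1},{"x":0,"y":0,"z":0,"wx":0,"wy":0,"wz":0,"jaw":1},{"x":0,"y":0,"z":0,"wx":0,"wy":0,"wz":0,"jaw":1}]'
python3 - <<'E'
from h import *
s=st(); c=robot.calibration('wrist'); im,_=snap('wrist','w16.png'); p=np.array(s['position']);M=R.from_quat(s['orientation']).as_matrix()
g=cv2.cvtColor(im,cv2.COLOR_RGB2GRAY)
print([ (d,proj(c,p+M[:,2]*d).round(0).tolist()) for d in(0,-5,-10,-20)])
for u in range(294,346,3): print(u,g[236:300:3,u].tolist())
t,ct=snap('side','s16.png'); print('side tcp',proj(ct,p).round(1),[proj(ct,p+[0,0,k]).round(1).tolist() for k in(10,20)])
gs=cv2.cvtColor(t,cv2.COLOR_RGB2GRAY)
for u in range(298,316,2): print(u,gs[170:240:3,u].tolist())
E
```

```text
time_s: 105.45
position: [459.0, -29.4, 57.6]
orientation: [0.999, -0.04, 0.001, 0.004]
ft_force: [-6.2, 0.3, 30.7]
finger_gap: 0.1
t 105.45 p [459.  -29.4  57.6] gap 0.1 F [-6.2  0.3 30.7]
[[0.997, -0.08, 0.001], [-0.08, -0.997, -0.009], [0.001, 0.009, -1.0]] q [ 0.15  0.64 -0.23  2.16  0.4   0.38 -0.49]
[(0, [315.0, 246.0]), (-5, [315.0, 250.0]), (-10, [315.0, 255.0]), (-20, [315.0, 264.0])]
294 [138, 132, 105, 71, 71, 70, 71, 50, 21, 21, 21, 25, 22, 22, 21, 21, 20, 19, 19, 19, 24, 25]
297 [138, 87, 72, 71, 71, 71, 71, 46, 21, 20, 22, 25, 22, 21, 20, 21, 22, 21, 20, 18, 24, 25]
300 [137, 86, 71, 71, 72, 72, 71, 47, 19, 21, 22, 26, 26, 27, 31, 36, 39, 30, 20, 20, 24, 23]
303 [138, 115, 79, 71, 72, 73, 74, 62, 58, 60, 64, 70, 74, 74, 77, 79, 79, 62, 20, 20, 18, 19]
306 [138, 137, 85, 70, 77, 79, 79, 79, 79, 79, 79, 79, 80, 79, 80, 79, 80, 86, 30, 20, 21, 21]
309 [138, 137, 85, 70, 78, 79, 80, 79, 79, 79, 80, 80, 79, 79, 79, 79, 80, 100, 71, 22, 20, 20]
312 [138, 135, 112, 78, 78, 79, 79, 78, 79, 79, 79, 79, 79, 78, 79, 78, 77, 97, 105, 79, 35, 20]
315 [137, 138, 136, 83, 50, 45, 45, 
[... 1269 characters left out ...]
 37, 44, 38, 44, 44, 45, 41, 38, 43, 40, 41, 31, 54, 56, 55, 56, 61, 54, 55, 56, 56, 55, 67]
304 [46, 43, 39, 33, 42, 41, 37, 44, 40, 32, 44, 72, 64, 69, 57, 57, 56, 57, 52, 53, 55, 59, 60, 90]
306 [45, 39, 45, 42, 36, 36, 39, 37, 39, 34, 45, 43, 54, 54, 55, 55, 55, 57, 57, 60, 56, 50, 73, 91]
308 [43, 40, 45, 47, 42, 40, 40, 41, 40, 37, 59, 71, 75, 57, 55, 52, 57, 57, 54, 56, 57, 54, 74, 90]
310 [46, 42, 38, 41, 39, 43, 38, 35, 36, 40, 44, 41, 50, 51, 53, 56, 55, 58, 61, 54, 56, 55, 91, 89]
312 [35, 40, 44, 46, 47, 33, 39, 35, 37, 138, 53, 56, 56, 57, 50, 55, 57, 54, 57, 52, 57, 58, 90, 87]
314 [42, 40, 42, 38, 37, 36, 58, 33, 28, 162, 55, 53, 55, 57, 58, 52, 54, 57, 56, 54, 51, 69, 89, 87]
```

Hard stop now: 0.6 mm of further travel gives 30 N, and the total tip travel of 13.5 mm at 138 mm is about 0.098 rad, matching 0.1→0. The lid is home. I'll back off and go to the grip bar.

```bash

python3 -m jog '[{"x":0,"y":0,"z":-0.5,"wx":0,"wy":0,"wz":0,"jaw":1},{"x":0,"y":0,"z":-2,"wx":0,"wy":0,"wz":0,"jaw":1},{"x":0,"y":0,"z":-3,"wx":0,"wy":0,"wz":0,"jaw":1},{"x":0,"y":0,"z":-3,"wx":0,"wy":0,"wz":0,"jaw":1},{"x":0,"y":0,"z":-3,"wx":0,"wy":0,"wz":0,"jaw":1},{"x":0,"y":0,"z":-1,"wx":0,"wy":0,"wz":0,"jaw":0},{"x":0,"y":0,"z":0,"wx":0,"wy":0,"wz":0,"jaw":-0.2},{"x":0,"y":0,"z":0,"wx":0,"wy":0,"wz":0,"jaw":-0.2},{"x":0,"y":0,"z":0,"wx":0,"wy":0,"wz":0,"jaw":-0.2},{"x":0,"y":0,"z":0,"wx":0,"wy":0,"wz":0,"jaw":-0.2}]'
python3 -c "
from h import *; st(); g=[572,-46.5]; a=go([*g,180],0,85.7,n=13,off=0);a=go([*g,90],0,85.7,n=6,off=0,frm=a)"
```

```text
time_s: 106.8
position: [458.6, -28.4, 179.6]
orientation: [0.999, -0.04, -0.001, 0.004]
ft_force: [0.4, 0.0, -0.2]
finger_gap: 51.1
t 106.8 p [458.6 -28.4 179.6] gap 51.1 F [ 0.4  0.  -0.2]
[[0.997, -0.08, -0.002], [-0.08, -0.997, -0.008], [-0.002, 0.008, -1.0]] q [ 0.28  0.43 -0.39  2.06  0.26  0.7  -0.36]
n=13 xyz [ 0.68  0.71 -0.  ] w [ 0.     0.001 -0.121] |d| 1.0 |w| 0.121
n=6 xyz [0.  0.  1.5] w [0. 0. 0.] |d| 1.5 |w| 0.0
```

```bash

python3 -m jog '[{"x":0.68,"y":0.71,"z":0,"wx":0,"wy":0.001,"wz":-0.121,"jaw":-0.2},{"x":0.68,"y":0.71,"z":0,"wx":0,"wy":0.001,"wz":-0.121,"jaw":-0.2},{"x":0.68,"y":0.71,"z":0,"wx":0,"wy":0.001,"wz":-0.121,"jaw":-0.2},{"x":0.68,"y":0.71,"z":0,"wx":0,"wy":0.001,"wz":-0.121,"jaw":-0.2},{"x":0.68,"y":0.71,"z":0,"wx":0,"wy":0.001,"wz":-0.121,"jaw":-0.2},{"x":0.68,"y":0.71,"z":0,"wx":0,"wy":0.001,"wz":-0.121,"jaw":-0.2},{"x":0.68,"y":0.71,"z":0,"wx":0,"wy":0.001,"wz":-0.121,"jaw":-0.2},{"x":0.68,"y":0.71,"z":0,"wx":0,"wy":0.001,"wz":-0.121,"jaw":-0.2},{"x":0.68,"y":0.71,"z":0,"wx":0,"wy":0.001,"wz":-0.121,"jaw":-0.2},{"x":0.68,"y":0.71,"z":0,"wx":0,"wy":0.001,"wz":-0.121,"jaw":-0.2}]'
python3 -m jog '[{"x":0.68,"y":0.71,"z":0,"wx":0,"wy":0.001,"wz":-0.121,"jaw":-0.2},{"x":0.68,"y":0.71,"z":0,"wx":0,"wy":0.001,"wz":-0.121,"jaw":-0.2},{"x":0.68,"y":0.71,"z":0,"wx":0,"wy":0.001,"wz":-0.121,"jaw":-0.2},{"x":0,"y":0,"z":0,"wx":0,"wy":0,"wz":0,"jaw":-0.2},{"x":0,"y":0,"z":0,"wx":0,"wy":0,"wz":0,"jaw":-0.2},{"x":0,"y":0,"z":0,"wx":0,"wy":0,"wz":0,"jaw":-0.2},{"x":0,"y":0,"z":0,"wx":0,"wy":0,"wz":0,"jaw":-0.2},{"x":0,"y":0,"z":0,"wx":0,"wy":0,"wz":0,"jaw":-0.2},{"x":0,"y":0,"z":0,"wx":0,"wy":0,"wz":0,"jaw":-0.2},{"x":0,"y":0,"z":0,"wx":0,"wy":0,"wz":0,"jaw":-0.2}]'
python3 - <<'E'
from h import *
s=st(); im,c=snap('wrist','w17.png'); g=cv2.cvtColor(im,cv2.COLOR_RGB2GRAY); p=np.array(s['position'])
for z in(78,90,102,115): print(z,[proj(c,[*(CC+78*CX-CX*128+k*CY),z]).round(0).tolist() for k in(-40,0,40)])
# bar dark mask among lid
hsub=g[60:300]; m=((hsub<35)).astype(np.uint8); n,l,st_,ce=cv2.connectedComponentsWithStats(m)
for i in range(1,n):
    if st_[i][4]>200: print(st_[i]+np.array([0,60,0,0,0]),ce[i]+[0,60])
for k in(-166,166): print('front corner exp',proj(c,[*(CC-78*CX+k*CY),78]).round(0))
go([572,-46.5,90],0,85.7,n=6,off=0)
E
```

```text
time_s: 108.05
position: [546.2, -59.7, 180.3]
orientation: [0.844, 0.537, 0.002, 0.003]
ft_force: [0.8, -1.3, 0.2]
finger_gap: 51.3
time_s: 109.3
position: [572.5, -47.0, 181.0]
orientation: [0.734, 0.679, 0.003, 0.003]
ft_force: [0.5, 0.2, -0.2]
finger_gap: 51.2
t 109.3 p [572.5 -47.  181. ] gap 51.2 F [ 0.5  0.2 -0.2]
[[0.078, 0.997, 0.008], [0.997, -0.078, -0.0], [0.0, 0.008, -1.0]] q [ 0.53  0.66 -0.8   1.76  0.57  0.96  0.99]
78 [[315.0, 143.0], [315.0, 189.0], [315.0, 231.0]]
90 [[314.0, 145.0], [315.0, 193.0], [315.0, 237.0]]
102 [[314.0, 147.0], [315.0, 198.0], [315.0, 243.0]]
115 [[314.0, 150.0], [314.0, 203.0], [315.0, 250.0]]
[ 312  150   16   98 1371] [319.53902261 197.51932896]
[248 251  19  49 576] [258.39236111 279.83159722]
[372 253  17  47 509] [378.45776031 280.67976424]
[210 274  28  26 314] [226.41082803 290.01592357]
[399 280  27  20 251] [409.6374502  291.76095618]
front corner exp [353. -38.]
front corner exp [343. 343.]
n=6 xyz [ 0.01 -0.02  1.52] w [ 0.001 -0.    -0.001] |d| 1.5 |w| 0.001
```

The wrist mask shows the bar at u = 319.5, rows 150–248. The expected span for a fully shut lid (z = 102) is 147–243, so height agrees, with a 4 mm shift in +y. Descending around it.

```bash

python3 -m jog '[{"x":0.25,"y":0,"z":1.5,"wx":0,"wy":0,"wz":0,"jaw":-0.2},{"x":0,"y":0,"z":1.5,"wx":0,"wy":0,"wz":0,"jaw":-0.2},{"x":0,"y":0,"z":1.5,"wx":0,"wy":0,"wz":0,"jaw":-0.2},{"x":0,"y":0,"z":1.5,"wx":0,"wy":0,"wz":0,"jaw":-0.2},{"x":0,"y":0,"z":1.5,"wx":0,"wy":0,"wz":0,"jaw":-0.2},{"x":0,"y":0,"z":1,"wx":0,"wy":0,"wz":0,"jaw":-0.2},{"x":0,"y":0,"z":1,"wx":0,"wy":0,"wz":0,"jaw":-0.2},{"x":0,"y":0,"z":0.5,"wx":0,"wy":0,"wz":0,"jaw":-0.2},{"x":0,"y":0,"z":0,"wx":0,"wy":0,"wz":0,"jaw":-0.2},{"x":0,"y":0,"z":0,"wx":0,"wy":0,"wz":0,"jaw":-0.2}]'
python3 -m jog '[{"x":0,"y":0,"z":0.4,"wx":0,"wy":0,"wz":0,"jaw":-0.2},{"x":0,"y":0,"z":0.4,"wx":0,"wy":0,"wz":0,"jaw":-0.2},{"x":0,"y":0,"z":0,"wx":0,"wy":0,"wz":0,"jaw":0.2},{"x":0,"y":0,"z":0,"wx":0,"wy":0,"wz":0,"jaw":1},{"x":0,"y":0,"z":0,"wx":0,"wy":0,"wz":0,"jaw":1},{"x":0,"y":0,"z":0,"wx":0,"wy":0,"wz":0,"jaw":1},{"x":0,"y":0,"z":0,"wx":0,"wy":0,"wz":0,"jaw":1},{"x":0,"y":0,"z":0,"wx":0,"wy":0,"wz":0,"jaw":1},{"x":0,"y":0,"z":0,"wx":0,"wy":0,"wz":0,"jaw":1},{"x":0,"y":0,"z":0,"wx":0,"wy":0,"wz":0,"jaw":1}]' 60
```

```text
time_s: 110.6
position: [573.9, -44.4, 81.4]
orientation: [0.734, 0.679, 0.003, 0.003]
ft_force: [0.2, 0.4, -0.1]
finger_gap: 51.5
time_s: 111.85
position: [573.5, -45.5, 73.1]
orientation: [0.734, 0.679, 0.002, 0.003]
ft_force: [-1.0, -5.1, 5.4]
finger_gap: 11.4
```

```bash

python3 -m jog '[{"x":0,"y":0,"z":-0.1,"wx":0,"wy":0,"wz":0,"jaw":1},{"x":0,"y":0,"z":-0.1,"wx":0,"wy":0,"wz":0,"jaw":1},{"x":0,"y":0,"z":-0.1,"wx":0,"wy":0,"wz":0,"jaw":1},{"x":0,"y":0,"z":0,"wx":0,"wy":0,"wz":0,"jaw":1},{"x":0,"y":0,"z":0,"wx":0,"wy":0,"wz":0,"jaw":1},{"x":0,"y":0,"z":0,"wx":0,"wy":0,"wz":0,"jaw":1},{"x":0,"y":0,"z":0,"wx":0,"wy":0,"wz":0,"jaw":1},{"x":0,"y":0,"z":0,"wx":0,"wy":0,"wz":0,"jaw":1},{"x":0,"y":0,"z":0,"wx":0,"wy":0,"wz":0,"jaw":1},{"x":0,"y":0,"z":0,"wx":0,"wy":0,"wz":0,"jaw":1}]'
python3 -m jog '[{"x":0,"y":0,"z":-0.1,"wx":0,"wy":0,"wz":0,"jaw":1},{"x":0,"y":0,"z":0,"wx":0,"wy":0,"wz":0,"jaw":1},{"x":0,"y":0,"z":0,"wx":0,"wy":0,"wz":0,"jaw":1},{"x":0,"y":0,"z":0,"wx":0,"wy":0,"wz":0,"jaw":1},{"x":0,"y":0,"z":0,"wx":0,"wy":0,"wz":0,"jaw":1},{"x":0,"y":0,"z":0,"wx":0,"wy":0,"wz":0,"jaw":1},{"x":0,"y":0,"z":0,"wx":0,"wy":0,"wz":0,"jaw":1},{"x":0,"y":0,"z":0,"wx":0,"wy":0,"wz":0,"jaw":1},{"x":0,"y":0,"z":0,"wx":0,"wy":0,"wz":0,"jaw":1},{"x":0,"y":0,"z":0,"wx":0,"wy":0,"wz":0,"jaw":1}]'
```

```text
time_s: 113.1
position: [573.4, -46.3, 74.8]
orientation: [0.735, 0.679, 0.002, 0.003]
ft_force: [2.5, -6.5, -5.7]
finger_gap: 11.9
time_s: 114.35
position: [573.3, -46.7, 75.6]
orientation: [0.735, 0.679, 0.002, 0.003]
ft_force: [1.6, -7.4, -6.6]
finger_gap: 11.4
```

```bash

python3 -m jog '[{"x":0,"y":0,"z":-0.1,"wx":0,"wy":0,"wz":0,"jaw":1},{"x":0,"y":0,"z":0,"wx":0,"wy":0,"wz":0,"jaw":1},{"x":0,"y":0,"z":0,"wx":0,"wy":0,"wz":0,"jaw":1},{"x":0,"y":0,"z":0,"wx":0,"wy":0,"wz":0,"jaw":1},{"x":0,"y":0,"z":0,"wx":0,"wy":0,"wz":0,"jaw":1},{"x":0,"y":0,"z":0,"wx":0,"wy":0,"wz":0,"jaw":1},{"x":0,"y":0,"z":0,"wx":0,"wy":0,"wz":0,"jaw":1},{"x":0,"y":0,"z":0,"wx":0,"wy":0,"wz":0,"jaw":1},{"x":0,"y":0,"z":0,"wx":0,"wy":0,"wz":0,"jaw":1},{"x":0,"y":0,"z":0,"wx":0,"wy":0,"wz":0,"jaw":1}]'
python3 -m jog '[{"x":0,"y":0,"z":-0.1,"wx":0,"wy":0,"wz":0,"jaw":1},{"x":0,"y":0,"z":0,"wx":0,"wy":0,"wz":0,"jaw":1},{"x":0,"y":0,"z":0,"wx":0,"wy":0,"wz":0,"jaw":1},{"x":0,"y":0,"z":0,"wx":0,"wy":0,"wz":0,"jaw":1},{"x":0,"y":0,"z":0,"wx":0,"wy":0,"wz":0,"jaw":1},{"x":0,"y":0,"z":0,"wx":0,"wy":0,"wz":0,"jaw":1},{"x":0,"y":0,"z":0,"wx":0,"wy":0,"wz":0,"jaw":1},{"x":0,"y":0,"z":0,"wx":0,"wy":0,"wz":0,"jaw":1},{"x":0,"y":0,"z":0,"wx":0,"wy":0,"wz":0,"jaw":1},{"x":0,"y":0,"z":0,"wx":0,"wy":0,"wz":0,"jaw":1}]'
```

```text
time_s: 115.6
position: [573.3, -47.1, 76.3]
orientation: [0.735, 0.678, 0.002, 0.003]
ft_force: [2.1, -7.4, -9.1]
finger_gap: 11.4
time_s: 116.85
position: [573.3, -47.1, 76.4]
orientation: [0.735, 0.678, 0.002, 0.003]
ft_force: [5.3, -7.6, -16.5]
finger_gap: 11.5
```

The catch held: 16.5 N upward at a fixed z, with total lift 3.3 mm ≈ 0.025 rad. Lower back, release and withdraw.

```bash

python3 -m jog '[{"x":0,"y":0,"z":0.2,"wx":0,"wy":0,"wz":0,"jaw":1},{"x":0,"y":0,"z":0.2,"wx":0,"wy":0,"wz":0,"jaw":1},{"x":0,"y":0,"z":0.1,"wx":0,"wy":0,"wz":0,"jaw":1},{"x":0,"y":0,"z":0.1,"wx":0,"wy":0,"wz":0,"jaw":1},{"x":0,"y":0,"z":0,"wx":0,"wy":0,"wz":0,"jaw":1},{"x":0,"y":0,"z":0,"wx":0,"wy":0,"wz":0,"jaw":1},{"x":0,"y":0,"z":0,"wx":0,"wy":0,"wz":0,"jaw":1},{"x":0,"y":0,"z":0,"wx":0,"wy":0,"wz":0,"jaw":1},{"x":0,"y":0,"z":0,"wx":0,"wy":0,"wz":0,"jaw":1},{"x":0,"y":0,"z":0,"wx":0,"wy":0,"wz":0,"jaw":1}]'
python3 -m jog '[{"x":0,"y":0,"z":0,"wx":0,"wy":0,"wz":0,"jaw":0.4},{"x":0,"y":0,"z":0,"wx":0,"wy":0,"wz":0,"jaw":-0.2},{"x":0,"y":0,"z":0,"wx":0,"wy":0,"wz":0,"jaw":-0.2},{"x":0,"y":0,"z":0,"wx":0,"wy":0,"wz":0,"jaw":-0.2},{"x":0,"y":0,"z":0,"wx":0,"wy":0,"wz":0,"jaw":-0.2},{"x":0,"y":0,"z":-0.5,"wx":0,"wy":0,"wz":0,"jaw":-0.2},{"x":0,"y":0,"z":-1.5,"wx":0,"wy":0,"wz":0,"jaw":-0.2},{"x":0,"y":0,"z":-2.5,"wx":0,"wy":0,"wz":0,"jaw":-0.2},{"x":0,"y":0,"z":-3.5,"wx":0,"wy":0,"wz":0,"jaw":-0.2},{"x":0,"y":0,"z":-3.5,"wx":0,"wy":0,"wz":0,"jaw":-0.2}]'
python3 - <<'E'
from h import *
s=st(); im,c=snap('wrist','w18.png'); g=cv2.cvtColor(im,cv2.COLOR_RGB2GRAY)
for phi in(0,.025,.1):
    hin=CC+78*CX+np.array([0,4]); P=lambda k:[*(hin-CX*(128*np.cos(phi)-68*np.sin(phi))+k*CY),34+128*np.sin(phi)+68*np.cos(phi)]
    print(phi,[proj(c,P(k)).round(1).tolist() for k in(-40,0,40)])
m=(g[60:300]<35).astype(np.uint8); n,l,q,ce=cv2.connectedComponentsWithStats(m)
for i in range(1,n):
    if q[i][4]>600: print(q[i]+np.array([0,60,0,0,0]),ce[i]+[0,60])
E
```

```text
time_s: 118.1
position: [573.5, -45.5, 73.2]
orientation: [0.734, 0.679, 0.002, 0.003]
ft_force: [-1.4, -5.5, 3.9]
finger_gap: 11.5
time_s: 119.35
position: [572.7, -44.3, 190.1]
orientation: [0.734, 0.679, 0.003, 0.003]
ft_force: [-0.2, 0.2, 0.6]
finger_gap: 51.0
t 119.35 p [572.7 -44.3 190.1] gap 51.0 F [-0.2  0.2  0.6]
[[0.078, 0.997, 0.009], [0.997, -0.078, 0.0], [0.001, 0.009, -1.0]] q [ 0.53  0.65 -0.81  1.75  0.56  0.97  0.99]
0 [[316.0, 145.0], [316.2, 193.7], [316.4, 237.9]]
0.025 [[313.7, 145.7], [314.1, 194.9], [314.4, 239.5]]
0.1 [[306.0, 147.7], [306.7, 198.5], [307.4, 244.4]]
[ 309  148   15   95 1306] [316.4295559  193.88591118]
```

The bar centroid (316.4, 193.9) matches the fully shut prediction (316.2, 193.7). One last numeric check that the bystanders didn't move, then hand in.

```bash
python3 - <<'E'
from h import *
for n,rois in(('side',{'wash':(425,290,485,355),'tip':(335,330,410,398),'dishes':(195,145,232,182)}),('top',{'wash':(425,130,470,172),'tip':(420,198,482,245),'dishes':(172,248,218,290)})):
    im,_=snap(n,n+'9.png'); a=np.float32(cv2.imread(f'pics/{n}0.png',0)); b=np.float32(cv2.cvtColor(im,cv2.COLOR_RGB2GRAY))
    for k,(x0,y0,x1,y1) in rois.items():
        sh=cv2.phaseCorrelate(a[y0:y1,x0:x1].copy(),b[y0:y1,x0:x1].copy(),cv2.createHanningWindow((x1-x0,y1-y0),cv2.CV_32F)); print(n,k,np.round(sh[0],2),round(sh[1],2))
robot.hand_in()
E
```

```text
side wash [-0.   -0.04] 0.94
side tip [0.63 0.06] 0.93
side dishes [ 0.13 -0.05] 0.74
top wash [0.52 0.51] 1.07
top tip [-6.22 -4.18] -0.05
top dishes [0.05 0.47] 1.11
the job is handed in; nothing more can be done
```

I laid all four tubes in the case, one per cradle, shut the lid, pressed it home and tugged the grip bar. The job is handed in, with one mishap: the tube first at (590,194) ended up lying on the bench at about (681,175).

- **Fallen tube:** I found it lying there after carrying another tube past. I don't know whether my arm knocked it over or it was the announced disturbance. I picked it up from where it lay and put it in cradle 3.
- **Tubes:** The others went into cradles 1, 4 and 2. I lowered every tube until the saddles pushed back, then released. The last picture before closing showed all four seated.
- **Lid:** It first rested on the catch, gave way at about 11 N, then stopped hard, with about 31 N on the fingertip. One upward tug of about 16 N lifted the bar only 3.3 mm (about 0.025 rad), so the catch held and no second press was needed. Afterwards the bar sat within 1 px of its fully shut position.
- **Bystanders:** The bottle and dishes moved no more than 0.5 px in either view, and the tip box 0.6 px in the side view. The top-view check of the tip box failed to match (score −0.05), probably because the arm covered it, so it shows nothing either way.
- **Odd reading:** With the fingers shut, they touched the lid about 20 mm lower by the TCP reading than the given sizes predict. I went by contact force and travel instead: 13.5 mm, or about 0.1 rad.

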